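# Refill the toner carousel

### The arm

A 6-joint arm with a two-finger parallel gripper is mounted at the origin on a cart in front of the work surface, level with it; the furniture and walls round the work are solid. World frame = base frame: x ahead of the robot, y to its left, z up, the work surface at z = 0. Lengths are in m, angles in rad, forces in N, time in s.
With the tool pointing down it reaches from about 0.25 to 0.725 m from the base axis. Payload 4 kg.
Tool frame: the origin (TCP) lies at the very end of the fingers, on their centre line; the grasp point (between the pads) lies 19 mm behind it; y points along the fingers, z is the direction in which the jaws open and shut, and the axes are right-handed (so a half turn about y gives the same grasp; the last joint's range is limited). The gripper opens to 85 mm and grips with 20 to 120 N. Pads are 22 mm wide; open, the fingers measure 114 mm over their backs; the gripper's body (76 mm by 85 mm) begins 54 mm behind the grasp point. The pads swing forward as they close: fully open they stand 13 mm farther back than shut.
Start: joints at [1.309, 0.241, 0.005, 1.335, 0, 1.571], TCP at [0.129, 0.483, 0.231] pointing down, gripper open.
Joint ranges: [-2.72, 2.72], [-1.05, 1.87], [-1.09, 1.28], [-1.99, 2.15], [-1.42, 1.44], [-3.14, 3.14]. Speed limits (rad/s): [2.79, 2.79, 3.14, 3.14, 3.14, 3.14].

### API

Orientations are given as a unit quaternion [x, y, z, w].
In Python, from workcell import bot gives the robot as it stands. The module is installed in compiled form; this text tells all that it offers.
- The arm moves only by the tool move_arm, never from a script. Its argument "increments" is a list of rows, each an object with "grip": the closure, from 0 (fully open) to 1 (shut); "linear": the shift along the tool's x, y, z scaled (see below), a list of three; "twist": the turn about the tool's y scaled (see below). A call has exactly 5 rows; each row shifts and turns the pose as measured when the row begins, along the tool's axes as they then stand; what a row does not reach is not made up. The controller multiplies each number of a shift by 0.2 m and each number of a turn by 2 rad. A row lasts 1/10 s, in which the tool goes at most 50 mm and 8.59 degrees, less where a joint would pass 70% of its speed; a pose out of reach is approached as far as the arm can. A call with a number of a shift or a turn outside -1 to 1 is refused whole. A call with a gripper value outside its range is refused whole. The fingers move at their own pace and stop on an object; the grip force is fixed at half the most. Time passes only in rows, so rows that do not move let the fingers close, or fill a call up. It gives the time, the measured TCP pose, the force and the opening at its end, in the units of the state.
- bot.get_obs(): the state, without advancing time (a new reading comes with each control period).
- bot.camera(name): name is "scene" or "side" or "wrist"; returns (picture, depth): 480x640x3 uint8, blue, green, red; 480x640 float32, m along the optical axis (not along the pixel's ray), 0 where there is no reading.
- bot.camera_params(name): a dict with "camera_matrix" (3x3 intrinsics, pixels), "dist" ([k1, k2, p1, p2, k3] as OpenCV has them; the pictures are not rectified), "rvec" (rotation vector, rad) and "tvec" (3), from world to camera coordinates, as OpenCV has them; the wrist camera has in their place "T_tool_cam" (4x4, takes a point from camera to tool coordinates, whose origin is the TCP and whose axes are the tool frame's). Camera axes: x right, y down, z forward; pixel columns grow to the right and rows downward; lengths in m; the calibration is good to about 2 mm. A picture is of the moment at which its call begins: read the wrist's pose just before it. camera_params takes no time and is no camera call.
- bot.job_done(): hands the job in, once; it reports no verdict.
The state is a dict: "clock": time; "joint_pos": joint angles; "joint_vel": joint speeds; "tau": joint torques, N m; "eef_pos": TCP position; "tool_rot": TCP orientation; "ft_force": force on the tool from outside, world axes, zero at the start; "ft_torque": the same for the moment, N m; "grip_width": finger opening in m.
Only numpy, scipy, OpenCV 4.12 (cv2) and the standard library are available. Lean on these libraries where they do the work, as an engineer would, in place of code of your own. Each camera call takes 0.05 s, during which the arm holds its last target. There are 200 camera calls.

### The job

Refill the tinting machine's carousel: the green toner bottle in it is empty, so take it out and stand it in the grey empties tray, and load every bottle that stands on the bench upright and fully down into the pocket of its own colour, turned so that the tab on its foot sits in the pocket's notch. Only the pocket at the open front can be reached; to bring another one round, pull up the spring-loaded knob on the crank, swing it to the hole with that colour's dot and let the pin snap in. Finish with the crank back at the green hole, pin fully down, so that the full bottles are all under the hood, and leave the other things on the bench where they are.

Things in the scene. Friction and masses are not known exactly. Their poses are not given: they have to be found in the camera images.
- tinter: toner machine fixed to the bench, round, 262 mm across: turntable with a white half-drum hood over its rear, roof top at z = 154 mm. Origin on the carousel axis at bench height; -x points out of the open front. The roof ends along a straight edge 29 mm in front of the axis, 56 mm behind the centre of the pocket at the front; the other pockets are then under the roof
- index_plate (a point): centre of the dark steel index plate on the roof, on the carousel axis, at the plate's top (z = 163 mm). Four holes lie 50 mm from the axis; each has a dot of its colour beside it
- carousel (a joint): turntable and crank (one piece), rad, anticlockwise from above, -1.94 to 1.94, friction about 0.06 Nm, stays where left. At 0 the crank points along the machine's +x, away from the open front. The pin meets a hole, and the pocket of its colour is at the front, at: red +1.885, yellow +0.628, blue -0.628, green -1.885. At the start the green pocket is at the front and the pin is in its hole
- plunger (a joint): spring plunger on the crank, m pulled up, 0 to 0.012: 0 = pin fully down in a hole, about 0.006 to 0.007 = pin resting on the plate between holes. A spring pushes it down (5 N at 0, 8 N at 0.012). It must be up over 0.007 to leave a hole; let go within 2 mm of a hole (0.04 rad) it drops in by itself. With the pin in, the crank is locked
- knob_grip (a point): middle of the plunger's black pull knob, 50 mm from the carousel axis: round, 27 mm across, from 15 mm below this point to 11 mm above, free on all sides; the crank's top is 27 mm below this point when the pin is down. It swivels freely on the pin, so a hand need not turn with the crank. Height 205 mm with the pin down
- toner_red: toner dropper bottle with red paint band in a keyed red foot, 110 mm tall in all, 0.23 kg, heavy at the foot. Origin: centre of the underside; +z up; +x points along the key tab (12 mm wide, 10 mm high, reaching 35 mm from the axis at the very bottom). Foot 47 mm across, 24 mm high; above it the round bottle, 41 mm across up to 84 mm, then a narrower black cap. May be absent
- toner_blue: toner dropper bottle with blue paint band in a keyed blue foot, 114 mm tall in all, 0.23 kg, heavy at the foot. Origin: centre of the underside; +z up; +x points along the key tab (12 mm wide, 10 mm high, reaching 35 mm from the axis at the very bottom). Foot 47 mm across, 24 mm high; above it the round bottle, 41 mm across up to 88 mm, then a narrower black cap. May be absent
- toner_yellow: toner dropper bottle with yellow paint band in a keyed yellow foot, 118 mm tall in all, 0.23 kg, heavy at the foot. Origin: centre of the underside; +z up; +x points along the key tab (12 mm wide, 10 mm high, reaching 35 mm from the axis at the very bottom). Foot 47 mm across, 24 mm high; above it the round bottle, 41 mm across up to 92 mm, then a narrower black cap. May be absent
- toner_green: toner dropper bottle with green paint band in a keyed green foot, 122 mm tall in all, 0.23 kg, heavy at the foot. Origin: centre of the underside; +z up; +x points along the key tab (12 mm wide, 10 mm high, reaching 35 mm from the axis at the very bottom). Foot 47 mm across, 24 mm high; above it the round bottle, 41 mm across up to 96 mm, then a narrower black cap. The empty one, in the green pocket at the start; always there
- empties_tray: grey open tray for empties, fixed, 130 x 150 mm (x, y), 30 mm high, walls and floor 4 mm thick. Origin: centre of its underside
- pocket_red (a point): pocket for the red toner on the carousel, turning with it: a collar with a red top, 51 mm inside, 63 mm outside, 18 mm high, with a notch about 16 mm wide for the tab. Origin: centre of the pocket's floor, 85 mm from the carousel axis, 22 mm above the bench; +x points through the notch, away from the axis (straight out of the open front when this pocket stands there)
- pocket_blue (a point): pocket for the blue toner on the carousel, turning with it: a collar with a blue top, 51 mm inside, 63 mm outside, 18 mm high, with a notch about 16 mm wide for the tab. Origin: centre of the pocket's floor, 85 mm from the carousel axis, 22 mm above the bench; +x points through the notch, away from the axis (straight out of the open front when this pocket stands there)
- pocket_yellow (a point): pocket for the yellow toner on the carousel, turning with it: a collar with a yellow top, 51 mm inside, 63 mm outside, 18 mm high, with a notch about 16 mm wide for the tab. Origin: centre of the pocket's floor, 85 mm from the carousel axis, 22 mm above the bench; +x points through the notch, away from the axis (straight out of the open front when this pocket stands there)
- pocket_green (a point): pocket for the green toner on the carousel, turning with it: a collar with a green top, 51 mm inside, 63 mm outside, 18 mm high, with a notch about 16 mm wide for the tab. Origin: centre of the pocket's floor, 85 mm from the carousel axis, 22 mm above the bench; +x points through the notch, away from the axis (straight out of the open front when this pocket stands there)
- clear_cups: stack of upturned clear cups, 56 mm across, 140 mm high, standing; to be left alone. Origin: centre of its underside
- marker_black: black marker lying flat, 140 mm long, 18 mm high; to be left alone. Origin: centre of its underside
- marker_red: white marker with red cap lying flat, 140 mm long, 18 mm high; to be left alone. Origin: centre of its underside
Not all that is in view belongs to the job. What is shaped like the toner_red but purple is not meant.

How it is judged:
At the end, for the whole second after the job is handed in: Green toner upright (0.10 rad) on the floor of the tray; every other toner at rest in its pocket: foot within 3 mm of its floor and 5 mm of its centre, tab within 0.15 rad, upright within 0.06 rad; carousel within 0.03 rad of the green hole (-1.885), plunger within 2 mm of fully down (z of toner_red in the frame of pocket_red between -0.003 and 0.003 m and horizontal distance between toner_red and pocket_red below 0.005 m and angle between the x axis of toner_red and the x axis of pocket_red, either way round below 0.15 rad and angle between each of toner_red, toner_blue, toner_yellow's own z axis and vertical below 0.06 rad and z of toner_blue in the frame of pocket_blue between -0.003 and 0.003 m and horizontal distance between toner_blue and pocket_blue below 0.005 m and angle between the x axis of toner_blue and the x axis of pocket_blue, either way round below 0.15 rad and z of toner_yellow in the frame of pocket_yellow between -0.003 and 0.003 m and horizontal distance between toner_yellow and pocket_yellow below 0.005 m and angle between the x axis of toner_yellow and the x axis of pocket_yellow, either way round below 0.15 rad and x of toner_green in the frame of empties_tray between -0.05 and 0.05 m and y of toner_green in the frame of empties_tray between -0.06 and 0.06 m and z of toner_green in the frame of empties_tray below 0.01 m and angle between toner_green's own z axis and vertical below 0.1 rad and value of joint plunger below 0.002 m and value of joint carousel between -1.915 and -1.855 rad and linear speed of each of toner_red, toner_blue, toner_yellow, toner_green below 0.02 m/s); the robot touches nothing.
It fails at once if the stack of clear cups is moved more than 40 mm (distance of clear_cups from where it was at the start of the episode above 0.04 m).
It fails at once if the black marker is moved more than 40 mm (distance of marker_black from where it was at the start of the episode above 0.04 m).
It fails at once if the red-capped marker is moved more than 40 mm (distance of marker_red from where it was at the start of the episode above 0.04 m).
Of toner_red, toner_blue, toner_yellow only 2 to 3 are there at a start; the rules pass over those that are not, and their reading is None.
At some moment in a run one of toner_red, toner_blue, toner_yellow may be knocked a few centimetres aside while the robot is not near it.
It also fails if it takes over 210 s, if anything falls off the work surface, if the arm or the gripper's body presses on something with over 40 N, if the wrist force passes 120 N, or if a joint passes its speed limit or range.

## Working session

There is one attempt and no reset: what is moved stays moved. The work goes in short steps, Python scripts to look and compute and a tool call to move; the robot and the scene stay as the last step left them, time stands still between calls to the robot, and variables do not carry over. Pictures are saved under pics/ and viewed, about 12 in all and at most 16, crops included, and the job is handed in when it is done.

Besides the shell and the picture viewer there is one more tool, called after "Request:" as name(argument=value, ...), one argument or row to a line, values as JSON. move_arm: Moves the arm, as the interface text tells. Its arguments: {"type":"object","properties":{"increments":{"type":"array"}},"required":["increments"]}

```bash
mkdir -p pics; cat > h.py <<'E'
import numpy as np, cv2
from scipy.spatial.transform import Rotation as R
from workcell import bot
def cam(n):
    o=bot.get_obs(); im,d=bot.camera(n); p=bot.camera_params(n)
    K=np.array(p["camera_matrix"],float); D=np.array(p["dist"],float)
    if n=="wrist":
        T=np.eye(4); T[:3,:3]=R.from_quat(o["tool_rot"]).as_matrix(); T[:3,3]=o["eef_pos"]
        M=T@np.array(p["T_tool_cam"])
    else:
        Rm=cv2.Rodrigues(np.array(p["rvec"],float))[0]; M=np.eye(4); M[:3,:3]=Rm.T; M[:3,3]=-Rm.T@np.array(p["tvec"],float).ravel()
    return im,d,K,D,M
def rays(uv,K,D,M):
    x=cv2.undistortPoints(np.array(uv,float).reshape(-1,1,2),K,D).reshape(-1,2)
    return np.c_[x,np.ones(len(x))]@M[:3,:3].T
def plane(uv,z,K,D,M):
    r=rays(uv,K,D,M); o=M[:3,3]; return o+r*((z-o[2])/r[:,2])[:,None]
def dep(uv,d,K,D,M):
    uv=np.array(uv).reshape(-1,2); r=rays(uv,K,D,M); z=np.array([d[int(v),int(u)] for u,v in uv]); return M[:3,3]+r*z[:,None]
def proj(P,K,D,M):
    Q=np.linalg.inv(M); return cv2.projectPoints(np.array(P,float).reshape(-1,1,3),cv2.Rodrigues(Q[:3,:3])[0],Q[:3,3],K,D)[0].reshape(-1,2)
E
python3 - <<'E'
from h import *
o=bot.get_obs(); print(o)
for n in ["scene","side","wrist"]:
    im,d,K,D,M=cam(n); cv2.imwrite(f"pics/{n}0.png",im); np.savez(f"{n}0.npz",im=im,d=d,K=K,D=D,M=M); print(n,M.round(3).tolist(),K[0,0])
E
```

```text
{'clock': 0.0, 'joint_pos': array([1.30899900e+00, 2.41430145e-01, 3.74710183e-03, 1.33517415e+00,
       7.15722281e-06, 1.57074016e+00]), 'joint_vel': array([ 0.00035849, -0.00089476, -0.00036632, -0.0021634 , -0.00099055,
        0.0005488 ]), 'tau': array([-1.02336141e-04, -3.72318935e+01,  2.52406472e+01,  1.68982957e-02,
       -1.79780704e-05,  3.12345733e-06]), 'eef_pos': array([0.1292483 , 0.4823736 , 0.23041309]), 'tool_rot': array([ 0.70178176, -0.09237313,  0.09217787, -0.70033764]), 'ft_force': array([ 0.50646319, -0.76829292,  0.60917748]), 'ft_torque': array([ 0.07112788, -0.00588865, -0.02266168]), 'grip_width': 0.08542542629006301}
scene [[-0.992, -0.102, 0.072, 0.451], [-0.124, 0.859, -0.497, 0.441], [-0.011, -0.502, -0.865, 1.058], [0.0, 0.0, 0.0, 1.0]] 451.36485173042104
side [[0.016, -0.529, 0.849, -0.678], [-1.0, -0.02, 0.006, -0.073], [0.014, -0.849, -0.529, 0.896], [0.0, 0.0, 0.0, 1.0]] 491.9305435056149
wrist [[0.259, 0.917, 0.305, 0.05], [0.966, -0.245, -0.083, 0.504], [-0.002, 0.316, -0.949, 0.373], [0.0, 0.0, 0.0, 1.0]] 369.76410566637827
```

View pics/scene0.png

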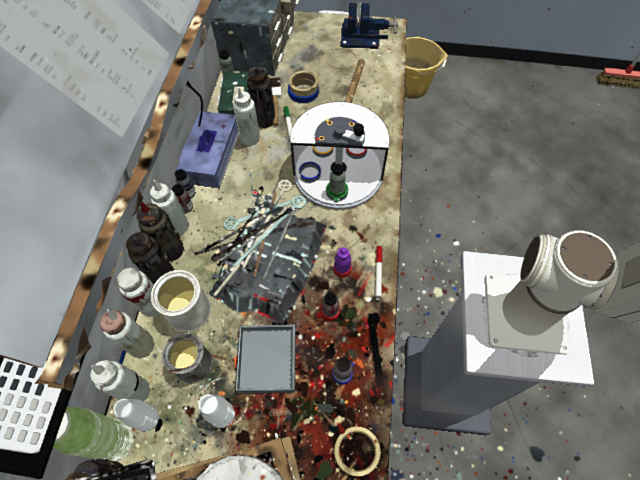

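View pics/side0.png

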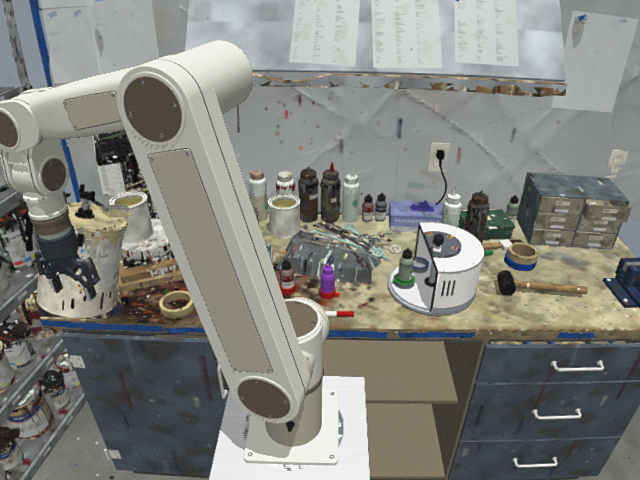

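The scene view shows the tinter at (340,155) with the green bottle at its front (337,185), the tray at (266,358) and the cups at (215,408). The markers are at (378,270) for red-capped and (375,340) for black. Bottle candidates are purple at (343,262), which is the decoy, red at (331,305) and blue at (343,370). I see no yellow one. The side view shows the red bottle at (288,280), purple at (328,282) and green in the machine at (405,268). I'll enlarge a crop to confirm.

```bash
python3 - <<'E'
from h import *
z=np.load("scene0.npz"); im,d,K,D,M=[z[k] for k in ("im","d","K","D","M")]
a=cv2.resize(im[95:215,280:400],None,fx=4,fy=4,interpolation=cv2.INTER_CUBIC)
b=cv2.resize(im[235:395,310:390],None,fx=3,fy=3,interpolation=cv2.INTER_CUBIC)
b=b[:480]; cv2.imwrite("pics/crop1.png",np.hstack([a,b]))
for n,uv in dict(greencap=(338,170),redcap=(331,297),bluecap=(343,362),purple=(343,255),cups=(215,405),mk_r=(379,250),mk_r2=(377,298),mk_b=(373,318),mk_b2=(376,365),tray1=(243,327),tray2=(293,327),tray3=(238,390),tray4=(294,390),knob=(358,128),roof=(340,110),plate=(330,130)).items():
    print(n,dep(uv,d,K,D,M).round(3))
E
```

```text
greencap [[ 0.5   -0.281  0.136]]
redcap [[0.48  0.059 0.112]]
bluecap [[0.439 0.201 0.115]]
purple [[ 0.464 -0.057  0.098]]
cups [[0.678 0.323 0.143]]
mk_r [[ 0.373 -0.126  0.015]]
mk_r2 [[0.369 0.002 0.   ]]
mk_b [[0.376 0.057 0.004]]
mk_b2 [[0.362 0.173 0.013]]
tray1 [[0.682 0.125 0.025]]
tray2 [[0.563 0.112 0.032]]
tray3 [[0.662 0.27  0.033]]
tray4 [[0.54  0.252 0.017]]
knob [[ 0.459 -0.356  0.217]]
roof [[ 0.515 -0.479  0.151]]
plate [[ 0.533 -0.387  0.167]]
```

View pics/crop1.png

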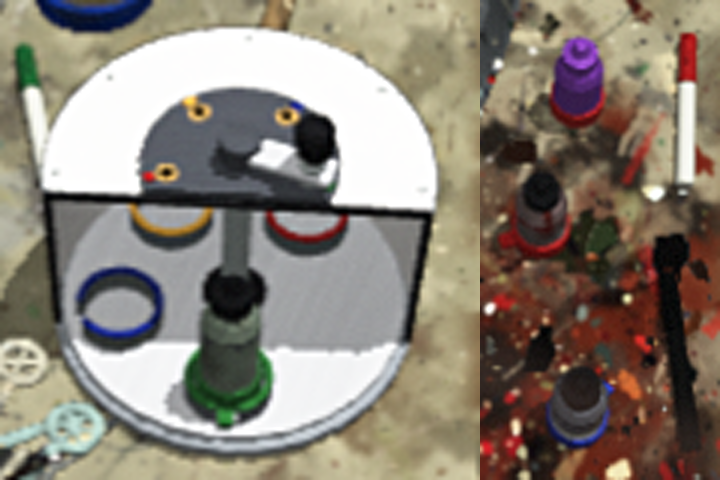

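The crop confirms it. The red-banded bottle in a red foot at scene (331,305) is toner_red, the blue-footed one at (343,370) is toner_blue, and the purple body on a red foot at (343,262) is the decoy. The pockets show as yellow, red and blue rings, all empty, and the green bottle stands at the front with its tab outward.

```bash
cat >> h.py <<'E'
def rows(p,psi=None,n=5,N=None):
    """rows taking the tool from now to TCP p with jaw axis (tool z) at world angle psi (mod pi)"""
    o=bot.get_obs(); Rm=R.from_quat(o["tool_rot"]); x0=np.array(o["eef_pos"]); p=np.array(p,float)
    A=Rm.as_matrix(); c=np.arctan2(A[1,2],A[0,2]); dpsi=0 if psi is None else (psi-c+np.pi/2)%np.pi-np.pi/2
    print("at",x0.round(4),"psi %.3f"%c,"down",A[:,1].round(3),"q6 %.2f"%o["joint_pos"][5],"F",o["ft_force"].round(1),"w %.4f"%o["grip_width"],"t %.1f"%o["clock"],"left",(p-x0).round(4),"%.3f"%dpsi)
    N=N or max(1,int(np.ceil(max(np.linalg.norm(p-x0)/.048,abs(dpsi)/.14))))
    for i in range(N):
        s=A.T@((p-x0)/N); print((s/.2).round(3).tolist(),round(-dpsi/N/2,3)); A=(R.from_rotvec([0,0,dpsi/N])).as_matrix()@A
E
python3 - <<'E'
from h import *
print(np.array(bot.camera_params("wrist")["T_tool_cam"]).round(3).tolist()); 
o=bot.get_obs(); print(R.from_quat(o["tool_rot"]).as_matrix().round(3))
for n in ("side","wrist","scene"):
    z=np.load(n+"0.npz"); im=z["im"]; h=cv2.cvtColor(im,cv2.COLOR_BGR2HSV)
    m=cv2.inRange(h,(22,130,110),(34,255,255)); k,l,s,c=cv2.connectedComponentsWithStats(m)
    for i in range(1,k):
        if s[i,4]>15: print(n,s[i],dep(c[i],z["d"],z["K"],z["D"],z["M"]).round(3))
rows([0.42,0.02,0.25],0.0)
E
```

```text
[[-0.0, 0.949, 0.316, -0.082], [-0.0, -0.316, 0.949, -0.142], [1.0, 0.0, 0.0, 0.0], [0.0, 0.0, 0.0, 1.0]]
[[ 0.966 -0.     0.259]
 [-0.259 -0.002  0.966]
 [-0.    -1.    -0.002]]
wrist [519 387   9   4  25] [[0.266 0.605 0.155]]
scene [410  65  30  10  58] [[ 0.134 -1.661 -0.651]]
scene [410  76   8   3  19] [[ 0.185 -1.653 -0.698]]
at [0.1293 0.4825 0.2306] psi 1.309 down [-0.    -0.002 -1.   ] q6 1.57 F [-0.5 -0.5  0.3] w 0.0854 t 0.1 left [ 0.2907 -0.4625  0.0194] -1.309
[0.167, -0.008, -0.155] 0.055
[0.183, -0.008, -0.136] 0.055
[0.196, -0.008, -0.115] 0.055
[0.208, -0.008, -0.093] 0.055
[0.217, -0.008, -0.07] 0.055
[0.223, -0.008, -0.046] 0.055
[0.227, -0.008, -0.021] 0.055
[0.228, -0.008, 0.004] 0.055
[0.226, -0.008, 0.028] 0.055
[0.221, -0.008, 0.053] 0.055
[0.214, -0.008, 0.077] 0.055
[0.205, -0.008, 0.099] 0.055
```

View pics/wrist0.png

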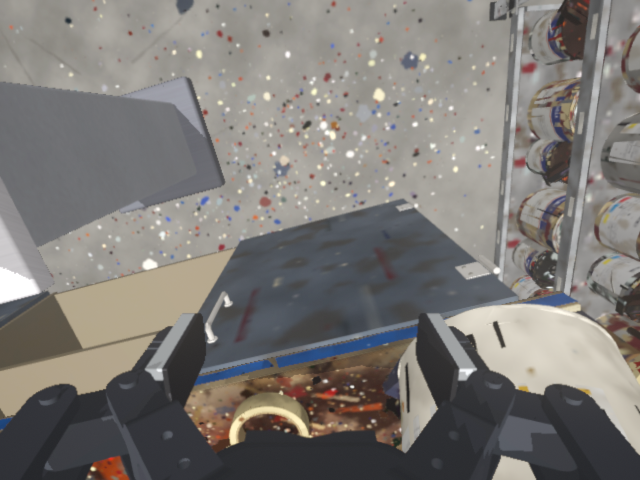

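```bash
python3 - <<'E'
from h import *
rows([0.46,0.15,0.30],0.0,N=15)
E
```

```text
at [0.1293 0.4825 0.2306] psi 1.309 down [-0.    -0.002 -1.   ] q6 1.57 F [-0.5 -0.5  0.3] w 0.0854 t 0.1 left [ 0.3307 -0.3325  0.0694] -1.309
[0.135, -0.023, -0.079] 0.044
[0.141, -0.023, -0.066] 0.044
[0.147, -0.023, -0.054] 0.044
[0.151, -0.023, -0.041] 0.044
[0.154, -0.023, -0.028] 0.044
[0.156, -0.023, -0.014] 0.044
[0.156, -0.023, -0.0] 0.044
[0.156, -0.023, 0.013] 0.044
[0.154, -0.023, 0.027] 0.044
[0.151, -0.023, 0.04] 0.044
[0.147, -0.023, 0.053] 0.044
[0.142, -0.023, 0.066] 0.044
[0.136, -0.023, 0.078] 0.044
[0.128, -0.023, 0.089] 0.044
[0.12, -0.023, 0.1] 0.044
```

Request:
move_arm(
  increments=[
    {"grip": 0,"linear": [0.135,-0.023,-0.08],"twist": 0.044},
    {"grip": 0,"linear": [0.14,-0.023,-0.066],"twist": 0.044},
    {"grip": 0,"linear": [0.147,-0.023,-0.054],"twist": 0.044},
    {"grip": 0,"linear": [0.15,-0.023,-0.04],"twist": 0.044},
    {"grip": 0,"linear": [0.154,-0.023,-0.028],"twist": 0.044},
  ],
)

```text
clock: 0.65
eef_pos: [0.2387, 0.3689, 0.2513]
tool_rot: [0.665, -0.246, 0.246, -0.661]
ft_force: [0.7, 0.2, -0.6]
grip_width: 0.0854
```

Request:
move_arm(
  increments=[
    {"grip": 0,"linear": [0.156,-0.023,-0.014],"twist": 0.044},
    {"grip": 0,"linear": [0.156,-0.023,0],"twist": 0.044},
    {"grip": 0,"linear": [0.156,-0.023,0.013],"twist": 0.044},
    {"grip": 0,"linear": [0.154,-0.023,0.027],"twist": 0.044},
    {"grip": 0,"linear": [0.15,-0.023,0.04],"twist": 0.044},
  ],
)

```text
clock: 1.15
eef_pos: [0.3496, 0.2502, 0.2745]
tool_rot: [0.593, -0.39, 0.39, -0.587]
ft_force: [0.1, 0.5, -0.4]
grip_width: 0.0854
```

Request:
move_arm(
  increments=[
    {"grip": 0,"linear": [0.147,-0.023,0.053],"twist": 0.044},
    {"grip": 0,"linear": [0.142,-0.023,0.066],"twist": 0.044},
    {"grip": 0,"linear": [0.136,-0.023,0.078],"twist": 0.044},
    {"grip": 0,"linear": [0.128,-0.023,0.09],"twist": 0.044},
    {"grip": 0,"linear": [0.12,-0.023,0.1],"twist": 0.044},
  ],
)

```text
clock: 1.65
eef_pos: [0.4583, 0.129, 0.2976]
tool_rot: [0.49, -0.513, 0.514, -0.482]
ft_force: [1.3, 0.6, -0.6]
grip_width: 0.0851
```

```bash
python3 - <<'E'
from h import *
rows([0.46,0.15,0.30],0.0)
im,d,K,D,M=cam("wrist"); cv2.imwrite("pics/w1.png",im); np.savez("w1.npz",im=im,d=d,K=K,D=D,M=M)
E
```

```text
at [0.4583 0.129  0.2976] psi -0.057 down [-0.007 -0.009 -1.   ] q6 1.91 F [ 1.3  0.6 -0.6] w 0.0851 t 1.6 left [0.0017 0.021  0.0024] 0.057
[-0.105, -0.013, 0.003] -0.028
```

View pics/w1.png

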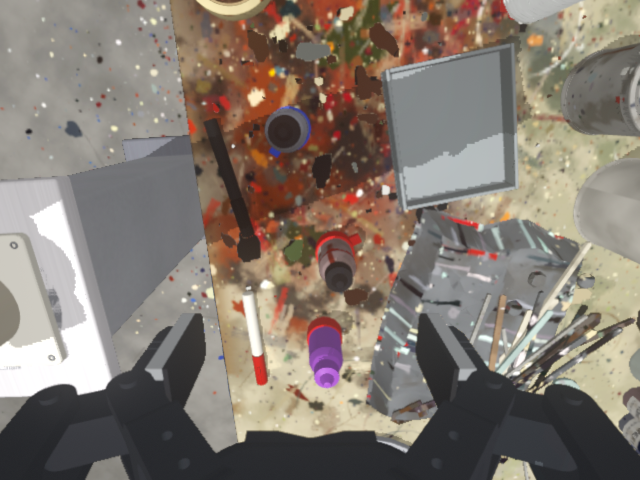

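The view shows toner_blue at (288,130) and toner_red at (337,255), with the red tab at (355,240) pointing up-right. The tray centre is near (450,125). The decoy at (325,350) and both markers are also in view. Next I'll measure these, with colour masks for the feet and tabs.

```bash
python3 - <<'E'
from h import *
z=np.load("w1.npz"); im,d,K,D,M=[z[k] for k in ("im","d","K","D","M")]
h=cv2.cvtColor(im,cv2.COLOR_BGR2HSV)
def caps(box,zr):
    x0,y0,x1,y1=box; vv,uu=np.mgrid[y0:y1,x0:x1]; uv=np.c_[uu.ravel(),vv.ravel()]; P=dep(uv,d,K,D,M)
    s=(P[:,2]>zr[0])&(P[:,2]<zr[1]); print("cap",box,s.sum(),P[s].mean(0).round(4),((P[s].min(0)+P[s].max(0))/2).round(4),np.ptp(P[s],0).round(3))
caps((262,105,315,158),(.100,.13)); caps((310,230,365,300),(.098,.13))
caps((262,105,315,158),(.06,.13)); caps((310,230,365,300),(.06,.13))
def feet(box,lo,hi):
    x0,y0,x1,y1=box; m=np.zeros(h.shape[:2],np.uint8); m[y0:y1,x0:x1]=cv2.inRange(h,lo,hi)[y0:y1,x0:x1]
    uv=np.argwhere(m)[:,::-1]; return uv,dep(uv,d,K,D,M)
for b,lo,hi,n in (((255,95,325,165),(105,90,40),(130,255,255),"blue"),((305,220,375,300),(0,170,90),(6,255,255),"red")):
    uv,P=feet(b,lo,hi); s=(P[:,2]>.003)&(P[:,2]<.016); f=(P[:,2]>.018)&(P[:,2]<.03)
    print(n,"tab px",uv[s].mean(0),s.sum(),P[s].mean(0).round(4),"foot top",f.sum(),((P[f].min(0)+P[f].max(0))/2).round(4),np.ptp(P[f],0).round(3))
print("tray",plane([(385,72),(514,45),(517,187),(402,210)],.03,K,D,M).round(3).tolist())
c=im[95:165,255:325]; e=im[220:300,305:375]
cv2.imwrite("pics/c2.png",np.hstack([cv2.resize(c,(400,400),interpolation=2),cv2.resize(e,(350,400),interpolation=2)]))
E
```

```text
cap (262, 105, 315, 158) 836 [0.4371 0.2005 0.1045] [0.4368 0.2005 0.1076] [0.028 0.028 0.015]
cap (310, 230, 365, 300) 349 [0.481  0.057  0.1022] [0.4807 0.0558 0.1046] [0.023 0.025 0.013]
cap (262, 105, 315, 158) 1501 [0.4386 0.2014 0.0931] [0.4369 0.2008 0.0878] [0.041 0.04  0.054]
cap (310, 230, 365, 300) 1265 [0.4806 0.062  0.0868] [0.4816 0.0583 0.0856] [0.041 0.035 0.051]
blue tab px [274.78181818 151.34545455] 55 [0.4183 0.1768 0.0096] foot top 117 [0.4451 0.2044 0.024 ] [0.03  0.039 0.005]
red tab px [342.6284153  237.24043716] 183 [0.4922 0.0704 0.0097] foot top 174 [0.4815 0.0638 0.0218] [0.046 0.029 0.008]
tray [[0.539, 0.251, 0.03], [0.667, 0.269, 0.03], [0.687, 0.125, 0.03], [0.559, 0.106, 0.03]]
```

View pics/c2.png

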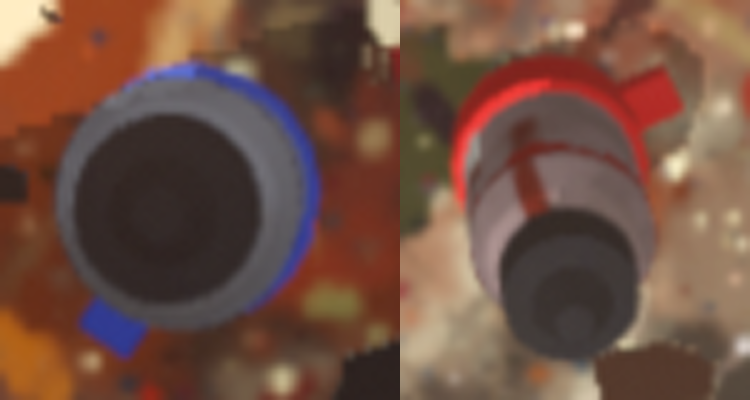

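Request:
move_arm(
  increments=[
    {"grip": 0,"linear": [0.16,0,0.02],"twist": -0.01},
    {"grip": 0,"linear": [0.16,0,0.02],"twist": -0.01},
    {"grip": 0,"linear": [0.16,0,0.02],"twist": 0},
    {"grip": 0,"linear": [0.16,0,0.02],"twist": 0},
    {"grip": 0,"linear": [0.16,0,0.02],"twist": 0},
  ],
)

```text
clock: 2.2
eef_pos: [0.4769, -0.038, 0.2975]
tool_rot: [0.5, -0.503, 0.505, -0.492]
ft_force: [0.6, -0.1, -0.4]
grip_width: 0.0855
```

Request:
move_arm(
  increments=[
    {"grip": 0,"linear": [0.16,0,0.02],"twist": 0},
    {"grip": 0,"linear": [0.16,0,0.02],"twist": 0},
    {"grip": 0,"linear": [0.16,0,0.02],"twist": 0},
    {"grip": 0,"linear": [0.08,0,0],"twist": 0},
    {"grip": 0,"linear": [0,0,0],"twist": 0},
  ],
)

```text
clock: 2.7
eef_pos: [0.4859, -0.1576, 0.2963]
tool_rot: [-0.5, 0.505, -0.505, 0.49]
ft_force: [-1.1, -0.5, 0.8]
grip_width: 0.0857
```

```bash
python3 - <<'E'
from h import *
z=np.load("w1.npz"); im,d,K,D,M=[z[k] for k in ("im","d","K","D","M")]
t=plane([(357,239)],.01,K,D,M)[0]; print("red tab",t.round(4), np.arctan2(*(t[:2]-[.481,.058])[::-1]))
t=dep([(357,239)],d,K,D,M)[0]; print(t.round(4))
rows([0.50,-0.20,0.30],0.0)
im,d,K,D,M=cam("wrist"); cv2.imwrite("pics/w2.png",im); np.savez("w2.npz",im=im,d=d,K=K,D=D,M=M)
E
```

```text
red tab [0.5096 0.0672 0.01  ] 0.31267871855401586
[0.5097 0.0668 0.0088]
at [ 0.4859 -0.1576  0.2963] psi -0.020 down [-0.011 -0.01  -1.   ] q6 1.28 F [-1.1 -0.5  0.8] w 0.0857 t 2.7 left [ 0.0141 -0.0424  0.0037] 0.020
[0.211, -0.017, 0.074] -0.01
```

View pics/w2.png

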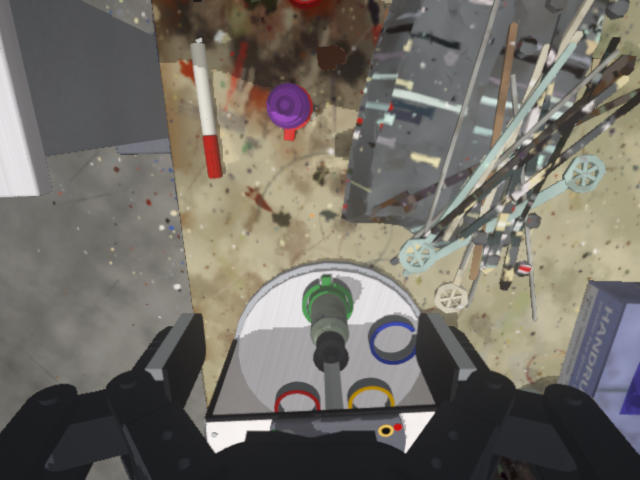

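The view shows the green bottle with its foot at (327,300) and its tab at (326,281) pointing out of the front. The blue ring is at (395,342). The roof edge runs from (208,418) to (440,408), and the red hole is at (387,430).

```bash
python3 - <<'E'
from h import *
from scipy.optimize import least_squares
z=np.load("w2.npz"); im,d,K,D,M=[z[k] for k in ("im","d","K","D","M")]
e=plane([(214,417),(435,408)],.154,K,D,M); yaw=np.arctan2(*(e[1]-e[0])[1::-1]); print("edge",e.round(4).tolist(),"yaw",yaw)
vv,uu=np.mgrid[325:372,305:355]; P=dep(np.c_[uu.ravel(),vv.ravel()],d,K,D,M)
for a,b in ((.12,.16),(.128,.16)):
    s=(P[:,2]>a)&(P[:,2]<b); print("gcap",s.sum(),((P[s].min(0)+P[s].max(0))/2).round(4),np.ptp(P[s],0).round(3),P[s].mean(0).round(4))
h=cv2.cvtColor(im,cv2.COLOR_BGR2HSV); m=cv2.inRange(h,(50,90,30),(75,255,255)); m[:265]=0;m[330:]=0;m[:,:290]=0;m[:,365:]=0
uv=np.argwhere(m)[:,::-1]; P=dep(uv,d,K,D,M)
for a,b in ((.022,.036),(.036,.05)):
    s=(P[:,2]>a)&(P[:,2]<b); print("gfoot",a,s.sum(),((P[s].min(0)+P[s].max(0))/2).round(4),np.ptp(P[s],0).round(3))
print("tab",dep([(326,281)],d,K,D,M).round(4))
zs=np.load("scene0.npz"); S=[zs[k] for k in ("K","D","M")]; ds=zs["d"]
H=plane([(351.8,123.8),(329.5,122.8),(321.5,138)],.163,*S); kn=plane([(358.7,129.5)],.208,*S)[0]; print("holes b,y,r",H.round(4).tolist(),"knob",kn.round(4))
ang=np.array([-.628,.628,1.885,-1.885]); Q=np.vstack([H,kn])[:,:2]
f=lambda p:(p[:2]+.05*np.c_[np.cos(ang+p[2]),np.sin(ang+p[2])]-Q).ravel()
r=least_squares(f,[.5,-.37,-1.57]); print("axis,yaw",r.x.round(4),r.fun.round(4))
wr=plane([(387,430)],.163,K,D,M)[0]; print("wrist red hole",wr.round(4),"pred",(r.x[:2]+.05*np.array([np.cos(1.885+r.x[2]),np.sin(1.885+r.x[2])])).round(4))
print("front pocket",(r.x[:2]-.085*np.array([np.cos(r.x[2]),np.sin(r.x[2])])).round(4))
E
```

```text
edge [[0.386, -0.3502, 0.154], [0.6001, -0.3417, 0.154]] yaw 0.03965366908884682
gcap 745 [ 0.5009 -0.2914  0.1323] [0.029 0.03  0.024] [ 0.5007 -0.2868  0.1322]
gcap 602 [ 0.5013 -0.2914  0.1363] [0.027 0.03  0.016] [ 0.5009 -0.2883  0.1341]
gfoot 0.022 76 [ 0.4965 -0.2645  0.0316] [0.016 0.015 0.004]
gfoot 0.036 304 [ 0.5003 -0.2873  0.0418] [0.058 0.049 0.01 ]
tab [[ 0.4996 -0.2633  0.0303]]
holes b,y,r [[0.4775, -0.4197, 0.163], [0.5372, -0.4164, 0.163], [0.5521, -0.3602, 0.163]] knob [ 0.4573 -0.359   0.208 ]
axis,yaw [ 0.5058 -0.3764 -1.5507] [-0.0003  0.0023 -0.0013  0.0002  0.0009  0.0003  0.0006 -0.0028]
wrist red hole [ 0.5532 -0.3589  0.163 ] pred [ 0.553 -0.36 ]
front pocket [ 0.5041 -0.2914]
```

Request:
move_arm(
  increments=[
    {"grip": 0,"linear": [0.2,0.05,0.02],"twist": -0.02},
    {"grip": 0,"linear": [0.2,0.1,0.02],"twist": -0.013},
    {"grip": 0,"linear": [0.2,0.1,0.02],"twist": 0},
    {"grip": 0,"linear": [0.05,0.1,0.01],"twist": 0},
    {"grip": 0,"linear": [0,0,0],"twist": 0},
  ],
)

```text
clock: 3.25
eef_pos: [0.5048, -0.2845, 0.2256]
tool_rot: [0.519, -0.485, 0.484, -0.511]
ft_force: [-0.2, -0.4, -1.1]
grip_width: 0.0854
```

```bash
python3 - <<'E'
from h import *
rows([0.501,-0.290,0.20],0.046)
rows([0.501,-0.290,0.079],0.046)
E
```

```text
at [ 0.5048 -0.2845  0.2256] psi 0.060 down [-0.008 -0.007 -1.   ] q6 1.00 F [-0.2 -0.4 -1.1] w 0.0854 t 3.2 left [-0.0038 -0.0055 -0.0256] -0.014
[0.026, 0.129, -0.019] 0.007
at [ 0.5048 -0.2845  0.2256] psi 0.060 down [-0.008 -0.007 -1.   ] q6 1.00 F [-0.2 -0.4 -1.1] w 0.0854 t 3.2 left [-0.0038 -0.0055 -0.1466] -0.014
[0.005, 0.183, -0.004] 0.002
[0.005, 0.183, -0.004] 0.002
[0.005, 0.183, -0.003] 0.002
[0.005, 0.183, -0.003] 0.002
```

Request:
move_arm(
  increments=[
    {"grip": 0,"linear": [0.03,0.1,-0.02],"twist": 0.007},
    {"grip": 0,"linear": [0,0.2,0],"twist": 0},
    {"grip": 0,"linear": [0,0.2,0],"twist": 0},
    {"grip": 0,"linear": [0,0.18,0],"twist": 0},
    {"grip": 0,"linear": [0,0,0],"twist": 0},
  ],
)

```text
clock: 3.75
eef_pos: [0.5043, -0.285, 0.0924]
tool_rot: [0.516, -0.484, 0.488, -0.511]
ft_force: [-1.2, 0.3, -0.7]
grip_width: 0.0855
```

```bash
python3 - <<'E'
from h import *
rows([0.501,-0.290,0.079],0.046)
E
```

```text
at [ 0.5043 -0.285   0.0924] psi 0.054 down [-0.001 -0.008 -1.   ] q6 1.01 F [-1.2  0.3 -0.7] w 0.0855 t 3.8 left [-0.0033 -0.005  -0.0134] -0.008
[0.023, 0.067, -0.018] 0.004
```

Request:
move_arm(
  increments=[
    {"grip": 0,"linear": [0.025,0.06,-0.018],"twist": 0.004},
    {"grip": 0,"linear": [0.01,0.02,-0.008],"twist": 0},
    {"grip": 0,"linear": [0,0,0],"twist": 0},
    {"grip": 1,"linear": [0,0,0],"twist": 0},
    {"grip": 1,"linear": [0,0,0],"twist": 0},
  ],
)

```text
clock: 4.25
eef_pos: [0.5044, -0.2928, 0.084]
tool_rot: [0.513, -0.482, 0.493, -0.511]
ft_force: [-0.7, 0.7, -0.2]
grip_width: 0.059
```

Request:
move_arm(
  increments=[
    {"grip": 1,"linear": [0,0,0],"twist": 0},
    {"grip": 1,"linear": [0,0,0],"twist": 0},
    {"grip": 1,"linear": [0,0,0],"twist": 0},
    {"grip": 1,"linear": [0,0,0],"twist": 0},
    {"grip": 1,"linear": [0,0,0],"twist": 0},
  ],
)

```text
clock: 4.75
eef_pos: [0.5052, -0.2935, 0.0858]
tool_rot: [0.513, -0.481, 0.494, -0.511]
ft_force: [0.9, 0.2, 0.8]
grip_width: 0.0379
```

```bash
python3 - <<'E'
from h import *
rows([0.501,-0.290,0.079],0.046)
E
```

```text
at [ 0.5052 -0.2935  0.0858] psi 0.049 down [ 0.012 -0.015 -1.   ] q6 1.00 F [0.9 0.2 0.8] w 0.0379 t 4.8 left [-0.0042  0.0035 -0.0068] -0.003
[-0.019, 0.033, -0.021] 0.002
```

Request:
move_arm(
  increments=[
    {"grip": 1,"linear": [0,0,0],"twist": 0},
    {"grip": 1,"linear": [0,0,0],"twist": 0},
    {"grip": 1,"linear": [0,0,0],"twist": 0},
    {"grip": 1,"linear": [0,-0.05,0],"twist": 0},
    {"grip": 1,"linear": [0,-0.05,0],"twist": 0},
  ],
)

```text
clock: 5.25
eef_pos: [0.5032, -0.2922, 0.1045]
tool_rot: [0.513, -0.483, 0.492, -0.511]
ft_force: [1.0, -0.1, -1.7]
grip_width: 0.0378
```

```bash
python3 - <<'E'
from h import *
rows([0.505,-0.290,0.3],0.046)
im,d,K,D,M=cam("wrist"); cv2.imwrite("pics/w3.png",im)
E
```

```text
at [ 0.5032 -0.2922  0.1045] psi 0.049 down [ 0.008 -0.012 -1.   ] q6 1.00 F [ 1.  -0.1 -1.7] w 0.0378 t 5.2 left [0.0018 0.0022 0.1955] -0.003
[0.0, -0.196, 0.003] 0.0
[0.0, -0.196, 0.003] 0.0
[0.0, -0.196, 0.003] 0.0
[0.0, -0.196, 0.003] 0.0
[0.0, -0.196, 0.003] 0.0
```

View pics/w3.png

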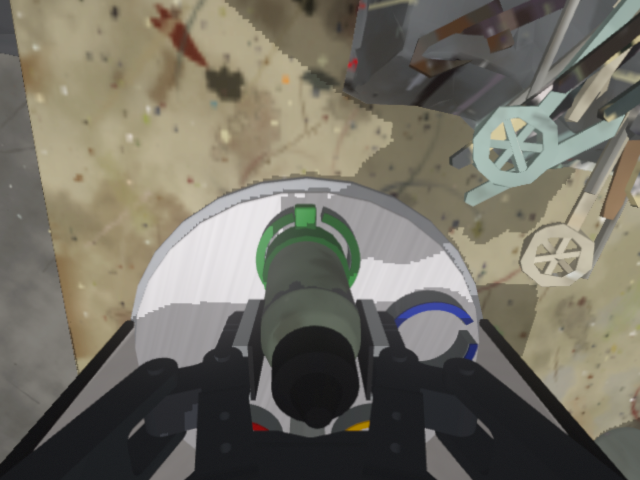

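The green bottle is in the jaws and lifting straight out of its collar (foot at (305,255), tab at (305,217)). I'll carry it to the tray.

Request:
move_arm(
  increments=[
    {"grip": 1,"linear": [0,-0.19,0],"twist": 0},
    {"grip": 1,"linear": [0,-0.19,0],"twist": 0},
    {"grip": 1,"linear": [0,-0.19,0],"twist": 0},
    {"grip": 1,"linear": [0,-0.19,0],"twist": 0},
    {"grip": 1,"linear": [-0.1,0,0.03],"twist": 0},
  ],
)

```text
clock: 5.8
eef_pos: [0.5062, -0.2713, 0.2648]
tool_rot: [0.513, -0.483, 0.494, -0.51]
ft_force: [1.2, 0.3, -2.4]
grip_width: 0.0381
```

Request:
move_arm(
  increments=[
    {"grip": 1,"linear": [-0.2,0,0.055],"twist": 0},
    {"grip": 1,"linear": [-0.2,0,0.055],"twist": 0},
    {"grip": 1,"linear": [-0.2,0,0.055],"twist": 0},
    {"grip": 1,"linear": [-0.2,0,0.055],"twist": 0},
    {"grip": 1,"linear": [-0.2,0,0.055],"twist": 0},
  ],
)

```text
clock: 6.3
eef_pos: [0.5544, -0.0669, 0.268]
tool_rot: [-0.509, 0.482, -0.5, 0.509]
ft_force: [0.2, -0.2, -2.9]
grip_width: 0.038
```

Request:
move_arm(
  increments=[
    {"grip": 1,"linear": [-0.2,0,0.055],"twist": 0},
    {"grip": 1,"linear": [-0.2,0,0.055],"twist": 0},
    {"grip": 1,"linear": [-0.2,0,0.055],"twist": 0},
    {"grip": 1,"linear": [-0.2,0,0.055],"twist": 0},
    {"grip": 1,"linear": [-0.1,0,0.055],"twist": 0},
  ],
)

```text
clock: 6.8
eef_pos: [0.603, 0.1254, 0.2686]
tool_rot: [-0.509, 0.481, -0.5, 0.511]
ft_force: [1.0, -1.3, -0.6]
grip_width: 0.0383
```

```bash
python3 - <<'E'
from h import *
rows([0.61,0.185,0.12])
E
```

```text
at [0.603  0.1254 0.2686] psi 0.040 down [ 0.022 -0.016 -1.   ] q6 1.75 F [ 1.  -1.3 -0.6] w 0.0383 t 6.8 left [ 0.007   0.0596 -0.1486] 0.000
[-0.077, 0.185, 0.008] 0.0
[-0.077, 0.185, 0.008] 0.0
[-0.077, 0.185, 0.008] 0.0
[-0.077, 0.185, 0.008] 0.0
```

Request:
move_arm(
  increments=[
    {"grip": 1,"linear": [-0.14,0.05,0.008],"twist": 0},
    {"grip": 1,"linear": [-0.14,0.1,0.008],"twist": 0},
    {"grip": 1,"linear": [0,0.19,0.008],"twist": 0},
    {"grip": 1,"linear": [0,0.19,0],"twist": 0},
    {"grip": 1,"linear": [0,0.15,0],"twist": 0},
  ],
)

```text
clock: 7.3
eef_pos: [0.6144, 0.1899, 0.136]
tool_rot: [-0.505, 0.476, -0.5, 0.519]
ft_force: [0.7, 0.6, -2.2]
grip_width: 0.0383
```

```bash
python3 - <<'E'
from h import *
rows([0.61,0.185,0.071])
E
```

```text
at [0.6144 0.1899 0.136 ] psi 0.048 down [ 0.039 -0.01  -0.999] q6 1.83 F [ 0.7  0.6 -2.2] w 0.0383 t 7.3 left [-0.0044 -0.0049 -0.065 ] 0.000
[0.01, 0.162, -0.018] 0.0
[0.01, 0.162, -0.018] 0.0
```

Request:
move_arm(
  increments=[
    {"grip": 1,"linear": [0.02,0.08,-0.02],"twist": 0},
    {"grip": 1,"linear": [0,0.08,0],"twist": 0},
    {"grip": 1,"linear": [0,0.08,0],"twist": 0},
    {"grip": 1,"linear": [0,0.04,0],"twist": 0},
    {"grip": 1,"linear": [0,0.0,0],"twist": 0},
  ],
)

```text
clock: 7.8
eef_pos: [0.6079, 0.1844, 0.0721]
tool_rot: [-0.509, 0.477, -0.498, 0.515]
ft_force: [0.3, -0.1, -1.7]
grip_width: 0.0384
```

```bash
python3 - <<'E'
from h import *
rows([0.61,0.185,0.069])
E
```

```text
at [0.6079 0.1844 0.0721] psi 0.049 down [ 0.027 -0.013 -1.   ] q6 1.83 F [ 0.3 -0.1 -1.7] w 0.0384 t 7.8 left [ 0.0021  0.0006 -0.0031] 0.000
[-0.003, 0.016, 0.01] 0.0
```

Request:
move_arm(
  increments=[
    {"grip": 1,"linear": [0,0.02,0],"twist": 0},
    {"grip": 1,"linear": [0,0.015,0],"twist": 0},
    {"grip": 1,"linear": [0,0,0],"twist": 0},
    {"grip": 1,"linear": [0,0,0],"twist": 0},
    {"grip": 1,"linear": [0,0,0],"twist": 0},
  ],
)

```text
clock: 8.3
eef_pos: [0.6107, 0.1853, 0.0697]
tool_rot: [-0.506, 0.476, -0.499, 0.518]
ft_force: [-0.0, -0.4, -1.8]
grip_width: 0.0382
```

Request:
move_arm(
  increments=[
    {"grip": 0.3,"linear": [0,0,0],"twist": 0},
    {"grip": 0.2,"linear": [0,0,0],"twist": 0},
    {"grip": 0,"linear": [0,0,0],"twist": 0},
    {"grip": 0,"linear": [0,0,0],"twist": 0},
    {"grip": 0,"linear": [0,0,0],"twist": 0},
  ],
)

```text
clock: 8.8
eef_pos: [0.6128, 0.1859, 0.0721]
tool_rot: [-0.505, 0.475, -0.5, 0.519]
ft_force: [-0.1, -0.6, 0.7]
grip_width: 0.0856
```

```bash
python3 - <<'E'
from h import *
rows([0.61,0.185,0.25])
E
```

```text
at [0.6128 0.1859 0.0721] psi 0.049 down [ 0.039 -0.009 -0.999] q6 1.83 F [-0.1 -0.6  0.7] w 0.0856 t 8.8 left [-0.0028 -0.0009  0.1779] 0.000
[0.003, -0.222, 0.005] 0.0
[0.003, -0.222, 0.005] 0.0
[0.003, -0.222, 0.005] 0.0
[0.003, -0.222, 0.005] 0.0
```

Request:
move_arm(
  increments=[
    {"grip": 0,"linear": [0,-0.2,0],"twist": 0},
    {"grip": 0,"linear": [0,-0.2,0],"twist": 0},
    {"grip": 0,"linear": [0,-0.2,0],"twist": 0},
    {"grip": 0,"linear": [0,-0.2,0],"twist": 0},
    {"grip": 0,"linear": [0,-0.15,0],"twist": 0},
  ],
)

```text
clock: 9.3
eef_pos: [0.6015, 0.1864, 0.2608]
tool_rot: [-0.51, 0.478, -0.497, 0.514]
ft_force: [-0.1, 0.4, 0.2]
grip_width: 0.0852
```

Request:
move_arm(
  increments=[
    {"grip": 0,"linear": [0.21,0,-0.07],"twist": 0},
    {"grip": 0,"linear": [0.21,0,-0.07],"twist": 0},
    {"grip": 0,"linear": [0.21,0,-0.07],"twist": 0},
    {"grip": 0,"linear": [0.21,0,-0.07],"twist": 0},
    {"grip": 0,"linear": [0.21,0,-0.07],"twist": 0},
  ],
)

```text
clock: 9.8
eef_pos: [0.5463, -0.0261, 0.269]
tool_rot: [-0.507, 0.471, -0.498, 0.523]
ft_force: [-0.0, 0.2, 1.4]
grip_width: 0.0852
```

Request:
move_arm(
  increments=[
    {"grip": 0,"linear": [0.21,0,-0.07],"twist": 0},
    {"grip": 0,"linear": [0.21,0,-0.07],"twist": 0},
    {"grip": 0,"linear": [0.21,0,-0.07],"twist": 0},
    {"grip": 0,"linear": [0.21,0,-0.07],"twist": 0},
    {"grip": 0,"linear": [0.1,0,-0.07],"twist": 0},
  ],
)

```text
clock: 10.3
eef_pos: [0.4844, -0.2276, 0.2696]
tool_rot: [-0.506, 0.47, -0.5, 0.523]
ft_force: [0.6, 0.2, -0.4]
grip_width: 0.0854
```

```bash
python3 - <<'E'
from h import *
rows([0.4574,-0.361,0.25],0.0)
E
```

```text
at [ 0.4844 -0.2276  0.2696] psi 0.060 down [ 0.047 -0.011 -0.999] q6 1.07 F [ 0.6  0.2 -0.4] w 0.0854 t 10.3 left [-0.027  -0.1334 -0.0196] -0.060
[0.219, 0.033, -0.06] 0.01
[0.22, 0.033, -0.055] 0.01
[0.221, 0.033, -0.051] 0.01
```

Request:
move_arm(
  increments=[
    {"grip": 0,"linear": [0.22,0.03,-0.06],"twist": 0.01},
    {"grip": 0,"linear": [0.22,0.03,-0.055],"twist": 0.01},
    {"grip": 0,"linear": [0.17,0.03,-0.04],"twist": 0.01},
    {"grip": 0,"linear": [0.03,0,-0.01],"twist": 0},
    {"grip": 0,"linear": [0,0,0],"twist": 0},
  ],
)

```text
clock: 10.8
eef_pos: [0.4533, -0.3655, 0.2519]
tool_rot: [0.489, -0.487, 0.517, -0.507]
ft_force: [-0.0, 0.3, -0.8]
grip_width: 0.0855
```

```bash
python3 - <<'E'
from h import *
rows([0.4574,-0.361,0.188],0.0)
im,d,K,D,M=cam("wrist"); cv2.imwrite("pics/w4.png",im); np.savez("w4.npz",im=im,d=d,K=K,D=D,M=M)
im2=cam("scene")[0]; cv2.imwrite("pics/s4.png",im2)
cv2.imwrite("pics/m4.png",np.hstack([im[240:480,100:540],cv2.resize(im2[230:410,200:400],None,fx=1.333,fy=1.333)]))
vv,uu=np.mgrid[230:470,100:540]; P=dep(np.c_[uu.ravel(),vv.ravel()],d,K,D,M)
s=(P[:,2]>.195)&(P[:,2]<.225)&(abs(P[:,0]-.457)<.03)&(abs(P[:,1]+.36)<.04); print("knob",s.sum(),((P[s].min(0)+P[s].max(0))/2).round(4),np.ptp(P[s],0).round(3))
E
```

```text
at [ 0.4533 -0.3655  0.2519] psi -0.009 down [ 0.049 -0.013 -0.999] q6 0.89 F [-0.   0.3 -0.8] w 0.0855 t 10.8 left [ 0.0041  0.0045 -0.0639] 0.009
[-0.013, 0.16, 0.002] -0.002
[-0.013, 0.16, 0.002] -0.002
knob 2163 [ 0.4569 -0.3629  0.2062] [0.027 0.027 0.022]
```

View pics/m4.png

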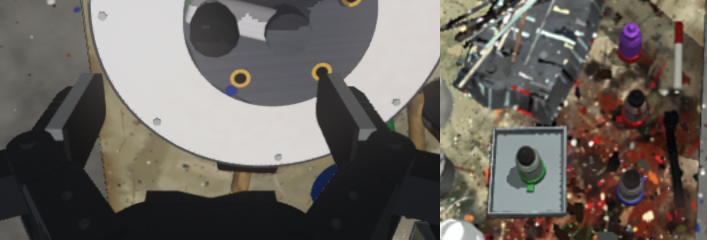

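The wrist crop shows the knob left of centre, with the blue hole at full-frame (340,318), yellow at (421,312) and red at (451,242). The scene crop shows the green bottle standing in the tray, and red and blue where they were. I'll refit the axis from these holes while I print the next rows.

```bash
python3 - <<'E'
from h import *
from scipy.optimize import least_squares
z=np.load("w4.npz"); im,d,K,D,M=[z[k] for k in ("im","d","K","D","M")]
h=cv2.cvtColor(im,cv2.COLOR_BGR2HSV); m=cv2.inRange(h,(10,90,90),(25,255,255)); m[:230]=0; m[335:]=0; m[:,:290]=0; m[:,470:]=0
k,l,s,c=cv2.connectedComponentsWithStats(cv2.dilate(m,np.ones((3,3))))
C=[c[i] for i in range(1,k) if s[i,4]>60]; print(np.round(C,1).tolist(),s[1:].tolist())
H=plane([(340,317.5),(421.5,311.5),(451,241)],.163,K,D,M); print(H.round(4).tolist())
Q=np.vstack([H[:2,:2],[[.4569,-.3629]]]); ang=np.array([-.628,.628,-1.885])
f=lambda p:(p[:2]+.05*np.c_[np.cos(ang+p[2]),np.sin(ang+p[2])]-Q).ravel()
r=least_squares(f,[.5,-.37,-1.53]); print(r.x.round(4),r.fun.round(4))
E
```

```text
[[451.1, 237.6], [420.5, 309.6], [340.0, 317.6]] [[440, 229, 24, 19, 309], [411, 302, 22, 19, 254], [329, 308, 23, 20, 329]]
[[0.4776, -0.4186, 0.163], [0.5364, -0.416, 0.163], [0.5517, -0.363, 0.163]]
[ 0.5053 -0.3767 -1.53  ] [-0.0001  0.0003 -0.0001  0.0001  0.0002 -0.0003]
```

Request:
move_arm(
  increments=[
    {"grip": 0,"linear": [-0.013,0.1,0.018],"twist": -0.002},
    {"grip": 0,"linear": [0,0.1,0],"twist": 0},
    {"grip": 0,"linear": [0,0.09,0],"twist": 0},
    {"grip": 0,"linear": [0,0,0],"twist": 0},
    {"grip": 0,"linear": [0,0,0],"twist": 0},
  ],
)

```text
clock: 11.4
eef_pos: [0.465, -0.355, 0.1968]
tool_rot: [0.492, -0.48, 0.515, -0.512]
ft_force: [0.1, -0.1, 0.1]
grip_width: 0.0856
```

```bash
python3 - <<'E'
from h import *
rows([0.457,-0.363,0.188],0.0)
E
```

```text
at [ 0.465  -0.355   0.1968] psi 0.010 down [ 0.054 -0.014 -0.998] q6 0.90 F [ 0.1 -0.1  0.1] w 0.0856 t 11.4 left [-0.008  -0.008  -0.0088] -0.010
[0.039, 0.042, -0.043] 0.005
```

Request:
move_arm(
  increments=[
    {"grip": 0,"linear": [0.035,0.035,-0.035],"twist": 0.003},
    {"grip": 0,"linear": [0.005,0.01,-0.005],"twist": 0},
    {"grip": 0,"linear": [0,0,0],"twist": 0},
    {"grip": 0,"linear": [0,0,0],"twist": 0},
    {"grip": 0,"linear": [0,0,0],"twist": 0},
  ],
)

```text
clock: 11.9
eef_pos: [0.4587, -0.364, 0.1908]
tool_rot: [0.491, -0.479, 0.518, -0.511]
ft_force: [-0.2, 0.2, 0.8]
grip_width: 0.0852
```

```bash
python3 - <<'E'
from h import *
rows([0.457,-0.363,0.188],0.0)
E
```

```text
at [ 0.4587 -0.364   0.1908] psi 0.005 down [ 0.059 -0.017 -0.998] q6 0.88 F [-0.2  0.2  0.8] w 0.0852 t 11.9 left [-0.0017  0.001  -0.0028] -0.005
[-0.005, 0.013, -0.009] 0.003
```

Request:
move_arm(
  increments=[
    {"grip": 1,"linear": [0,0.015,-0.005],"twist": 0},
    {"grip": 1,"linear": [0,0,0],"twist": 0},
    {"grip": 1,"linear": [0,0,0],"twist": 0},
    {"grip": 1,"linear": [0,0,0],"twist": 0},
    {"grip": 1,"linear": [0,0,0],"twist": 0},
  ],
)

```text
clock: 12.4
eef_pos: [0.4582, -0.3644, 0.1883]
tool_rot: [0.49, -0.479, 0.518, -0.511]
ft_force: [1.7, -0.3, 2.0]
grip_width: 0.0263
```

Request:
move_arm(
  increments=[
    {"grip": 1,"linear": [0,0,0],"twist": 0},
    {"grip": 1,"linear": [0,0,0],"twist": 0},
    {"grip": 1,"linear": [0,0,0],"twist": 0},
    {"grip": 1,"linear": [0,0,0],"twist": 0},
    {"grip": 1,"linear": [0,0,0],"twist": 0},
  ],
)

```text
clock: 12.9
eef_pos: [0.4582, -0.3644, 0.1883]
tool_rot: [0.491, -0.479, 0.518, -0.511]
ft_force: [1.0, 0.1, 1.1]
grip_width: 0.0261
```

```bash
python3 - <<'E'
from h import *
rows([0.457,-0.363,0.199],0.0)
E
```

```text
at [ 0.4582 -0.3644  0.1883] psi 0.006 down [ 0.059 -0.019 -0.998] q6 0.88 F [1.  0.1 1.1] w 0.0261 t 12.9 left [-0.0012  0.0014  0.0107] -0.006
[-0.006, -0.054, -0.003] 0.003
```

```bash
cat >> h.py <<'E'
C0=np.array([0.5064,-0.3779]); YAW=-1.530; Z0=0.1883
def arc(to,n,zt=None):
    o=bot.get_obs(); x0=np.array(o["eef_pos"]); A=R.from_quat(o["tool_rot"]).as_matrix()
    v=x0[:2]-C0; a=np.arctan2(v[1],v[0])-YAW; a=(a+np.pi)%(2*np.pi)-np.pi
    print("angle %.3f r %.4f lift %.4f"%(a,np.hypot(*v),x0[2]-Z0),"F",o["ft_force"].round(1),"w %.4f"%o["grip_width"],"tilt",A[:2,1].round(3),"q6 %.2f t %.1f"%(o["joint_pos"][5],o["clock"]))
    p=x0
    for i in range(1,n+1):
        b=a+(to-a)*i/n+YAW; q=np.r_[C0+.05*np.array([np.cos(b),np.sin(b)]),Z0+zt if zt is not None else x0[2]]
        print((A.T@(q-p)/.2).round(3).tolist()); p=q
E
python3 - <<'E'
from h import *
arc(-0.628,8,.0095)
E
```

```text
angle -1.885 r 0.0501 lift -0.0000 F [1.  0.1 1.1] w 0.0261 tilt [ 0.059 -0.019] q6 0.88 t 12.9
[0.039, -0.047, -0.005]
[0.039, 0.001, -0.002]
[0.039, 0.001, 0.004]
[0.038, 0.001, 0.01]
[0.036, 0.002, 0.016]
[0.033, 0.002, 0.022]
[0.029, 0.002, 0.026]
[0.024, 0.002, 0.031]
```

Request:
move_arm(
  increments=[
    {"grip": 1,"linear": [0,-0.025,0],"twist": 0},
    {"grip": 1,"linear": [0,-0.025,0],"twist": 0},
    {"grip": 1,"linear": [0,0,0],"twist": 0},
    {"grip": 1,"linear": [0,0,0],"twist": 0},
    {"grip": 1,"linear": [0,0,0],"twist": 0},
  ],
)

```text
clock: 13.4
eef_pos: [0.458, -0.3642, 0.194]
tool_rot: [0.491, -0.48, 0.517, -0.511]
ft_force: [4.7, -1.9, -6.9]
grip_width: 0.0264
```

```bash
python3 - <<'E'
from h import *
arc(-0.628,8,.0095)
E
```

```text
angle -1.887 r 0.0503 lift 0.0057 F [ 4.7 -1.9 -6.9] w 0.0264 tilt [ 0.056 -0.016] q6 0.88 t 13.4
[0.039, -0.019, -0.005]
[0.039, 0.001, -0.002]
[0.039, 0.001, 0.004]
[0.038, 0.001, 0.01]
[0.036, 0.001, 0.016]
[0.033, 0.002, 0.022]
[0.029, 0.002, 0.027]
[0.024, 0.002, 0.031]
```

Request:
move_arm(
  increments=[
    {"grip": 1,"linear": [0,-0.025,0],"twist": 0},
    {"grip": 1,"linear": [0,-0.015,0],"twist": 0},
    {"grip": 1,"linear": [0.03,-0.01,-0.004],"twist": 0},
    {"grip": 1,"linear": [0.039,-0.008,0],"twist": 0},
    {"grip": 1,"linear": [0.039,-0.008,0.003],"twist": 0},
  ],
)

```text
clock: 13.9
eef_pos: [0.4562, -0.3797, 0.2005]
tool_rot: [-0.49, 0.485, -0.51, 0.514]
ft_force: [2.8, 1.8, -12.5]
grip_width: 0.026
```

```bash
python3 - <<'E'
from h import *
arc(-0.628,6,.0095)
E
```

```text
angle -1.575 r 0.0502 lift 0.0122 F [  2.8   1.8 -12.5] w 0.0260 tilt [0.049 0.   ] q6 0.85 t 13.9
[0.039, 0.014, 0.005]
[0.038, 0.001, 0.01]
[0.036, 0.001, 0.016]
[0.033, 0.001, 0.022]
[0.029, 0.001, 0.026]
[0.025, 0.002, 0.031]
```

Request:
move_arm(
  increments=[
    {"grip": 1,"linear": [0.041,0.005,0.006],"twist": 0},
    {"grip": 1,"linear": [0.04,0,0.01],"twist": 0},
    {"grip": 1,"linear": [0.038,-0.004,0.016],"twist": 0},
    {"grip": 1,"linear": [0.034,-0.004,0.022],"twist": 0},
    {"grip": 1,"linear": [0.03,-0.004,0.026],"twist": 0},
  ],
)

```text
clock: 14.4
eef_pos: [0.4724, -0.4146, 0.2005]
tool_rot: [-0.488, 0.488, -0.506, 0.517]
ft_force: [3.5, 6.1, -12.5]
grip_width: 0.0259
```

```bash
python3 - <<'E'
from h import *
arc(-0.628,3,.0095)
E
```

```text
angle -0.787 r 0.0501 lift 0.0122 F [  3.5   6.1 -12.5] w 0.0259 tilt [0.047 0.011] q6 0.82 t 14.4
[0.009, 0.014, 0.009]
[0.008, 0.0, 0.01]
[0.008, 0.0, 0.011]
```

Request:
move_arm(
  increments=[
    {"grip": 1,"linear": [0.013,0.005,0.014],"twist": 0},
    {"grip": 1,"linear": [0.013,0,0.015],"twist": 0},
    {"grip": 1,"linear": [0,0,0],"twist": 0},
    {"grip": 1,"linear": [0,0,0],"twist": 0},
    {"grip": 1,"linear": [0,0,0],"twist": 0},
  ],
)

```text
clock: 14.9
eef_pos: [0.4784, -0.4193, 0.1974]
tool_rot: [-0.488, 0.491, -0.503, 0.518]
ft_force: [2.9, 3.8, -7.9]
grip_width: 0.0262
```

```bash
python3 - <<'E'
from h import *
arc(-0.628,1,.005)
E
```

```text
angle -0.636 r 0.0500 lift 0.0091 F [ 2.9  3.8 -7.9] w 0.0262 tilt [0.041 0.018] q6 0.82 t 14.9
[0.002, 0.021, 0.001]
```

Now at −0.636, within 0.04 rad of blue. I'll lower and check that the pin goes in.

Request:
move_arm(
  increments=[
    {"grip": 1,"linear": [0.001,0.02,0.001],"twist": 0},
    {"grip": 1,"linear": [0,0.015,0],"twist": 0},
    {"grip": 1,"linear": [0,0.01,0],"twist": 0},
    {"grip": 1,"linear": [0,0,0],"twist": 0},
    {"grip": 1,"linear": [0,0,0],"twist": 0},
  ],
)

```text
clock: 15.4
eef_pos: [0.4787, -0.4195, 0.1892]
tool_rot: [-0.488, 0.491, -0.503, 0.517]
ft_force: [2.5, 3.9, -6.0]
grip_width: 0.0263
```

```bash
python3 - <<'E'
from h import *
arc(-0.628,1,.0)
E
```

```text
angle -0.629 r 0.0500 lift 0.0009 F [ 2.5  3.9 -6. ] w 0.0263 tilt [0.041 0.018] q6 0.82 t 15.4
[0.0, 0.005, 0.0]
```

Request:
move_arm(
  increments=[
    {"grip": 0,"linear": [0,0,0],"twist": 0},
    {"grip": 0,"linear": [0,0,0],"twist": 0},
    {"grip": 0,"linear": [0,0,0],"twist": 0},
    {"grip": 0,"linear": [0,-0.15,0],"twist": 0},
    {"grip": 0,"linear": [0,-0.2,0],"twist": 0},
  ],
)

```text
clock: 15.9
eef_pos: [0.4743, -0.4246, 0.2609]
tool_rot: [-0.489, 0.491, -0.506, 0.515]
ft_force: [0.6, -1.0, 1.3]
grip_width: 0.0859
```

```bash
python3 - <<'E'
from h import *
im,d,K,D,M=cam("wrist")
vv,uu=np.mgrid[150:470,100:540]; P=dep(np.c_[uu.ravel(),vv.ravel()],d,K,D,M)
s=(P[:,2]>.195)&(P[:,2]<.225)&(abs(P[:,0]-.478)<.03)&(abs(P[:,1]+.42)<.04); print("knob",s.sum(),((P[s].min(0)+P[s].max(0))/2).round(4),P[s].max(0).round(4),np.ptp(P[s],0).round(3))
rows([0.45,0.15,0.26],2.478-np.pi)
A=R.from_quat(bot.get_obs()["tool_rot"]).as_matrix(); c=np.arctan2(A[1,2],A[0,2])
# force anticlockwise way
x0=np.array(bot.get_obs()["eef_pos"]); p=np.array([.45,.19,.26]); dp=2.478-c; N=20
for i in range(N):
    print((A.T@((p-x0)/N)/.2).round(3).tolist(),round(-dp/N/2,3)); A=R.from_rotvec([0,0,dp/N]).as_matrix()@A
E
```

```text
knob 1969 [ 0.4781 -0.4183  0.2062] [ 0.4913 -0.4049  0.2173] [0.027 0.027 0.022]
at [ 0.4761 -0.4266  0.2699] psi 0.007 down [ 0.051  0.002 -0.999] q6 0.82 F [ 0.9 -1.   4.9] w 0.0857 t 15.9 left [-0.0261  0.5766 -0.0099] -0.671
[-0.222, 0.004, -0.009] 0.026
[-0.221, 0.003, -0.02] 0.026
[-0.22, 0.003, -0.031] 0.026
[-0.218, 0.002, -0.043] 0.026
[-0.215, 0.001, -0.054] 0.026
[-0.212, 0.001, -0.065] 0.026
[-0.209, 0.0, -0.076] 0.026
[-0.205, -0.0, -0.086] 0.026
[-0.2, -0.001, -0.097] 0.026
[-0.195, -0.001, -0.107] 0.026
[-0.189, -0.002, -0.117] 0.026
[-0.183, -0.002, -0.126] 0.026
[-0.176, -0.003, -0.136] 0.026
[-0.154, 0.002, -0.006] -0.062
[-0.154, 0.003, 0.013] -0.062
[-0.151, 0.004, 0.032] -0.062
[-0.146, 0.005, 0.051] -0.062
[-0.138, 0.006, 0.068] -0.062
[-0.129, 0.007, 0.085] -0.062
[-0.117, 0.008, 0.1] -0.062
[-0.104, 0.008, 0.114] -0.062
[-0.089, 0.009, 0.125] -0.062
[-0.073, 0.01, 0.136] -0.062
[-0.056, 0.01, 0.144] -0.062
[-0.038, 0.01, 0.149] -0.062
[-0.019, 0.01, 0.153] -0.062
[0.0, 0.01, 0.154] -0.062
[0.019, 0.01, 0.153] -0.062
[0.038, 0.01, 0.149] -0.062
[0.056, 0.01, 0.144] -0.062
[0.073, 0.009, 0.136] -0.062
[0.089, 0.009, 0.125] -0.062
[0.104, 0.008, 0.114] -0.062
```

Request:
move_arm(
  increments=[
    {"grip": 0,"linear": [-0.154,0.002,-0.006],"twist": -0.062},
    {"grip": 0,"linear": [-0.154,0.003,0.013],"twist": -0.062},
    {"grip": 0,"linear": [-0.15,0.004,0.032],"twist": -0.062},
    {"grip": 0,"linear": [-0.146,0.005,0.05],"twist": -0.062},
    {"grip": 0,"linear": [-0.138,0.006,0.068],"twist": -0.062},
  ],
)

```text
clock: 16.45
eef_pos: [0.4711, -0.2788, 0.2738]
tool_rot: [-0.626, 0.292, -0.342, 0.637]
ft_force: [0.7, 0.7, -0.7]
grip_width: 0.0853
```

Request:
move_arm(
  increments=[
    {"grip": 0,"linear": [-0.13,0.007,0.085],"twist": -0.062},
    {"grip": 0,"linear": [-0.117,0.008,0.1],"twist": -0.062},
    {"grip": 0,"linear": [-0.104,0.008,0.114],"twist": -0.062},
    {"grip": 0,"linear": [-0.09,0.009,0.125],"twist": -0.062},
    {"grip": 0,"linear": [-0.073,0.01,0.136],"twist": -0.062},
  ],
)

```text
clock: 16.95
eef_pos: [0.4633, -0.1231, 0.2678]
tool_rot: [0.704, -0.07, 0.134, -0.694]
ft_force: [-0.1, 0.5, 1.1]
grip_width: 0.0851
```

Request:
move_arm(
  increments=[
    {"grip": 0,"linear": [-0.056,0.01,0.144],"twist": -0.062},
    {"grip": 0,"linear": [-0.038,0.01,0.15],"twist": -0.062},
    {"grip": 0,"linear": [-0.02,0.01,0.153],"twist": -0.062},
    {"grip": 0,"linear": [0,0.01,0.154],"twist": -0.062},
    {"grip": 0,"linear": [0.02,0.01,0.153],"twist": -0.062},
  ],
)

```text
clock: 17.45
eef_pos: [0.4535, 0.0336, 0.2584]
tool_rot: [0.712, 0.159, -0.088, -0.678]
ft_force: [1.2, 0.3, -0.4]
grip_width: 0.0856
```

Request:
move_arm(
  increments=[
    {"grip": 0,"linear": [0.038,0.01,0.15],"twist": -0.062},
    {"grip": 0,"linear": [0.056,0.01,0.144],"twist": -0.062},
    {"grip": 0,"linear": [0.073,0.01,0.136],"twist": -0.062},
    {"grip": 0,"linear": [0.09,0.01,0.125],"twist": -0.062},
    {"grip": 0,"linear": [0.05,0.005,0.06],"twist": -0.04},
  ],
)

```text
clock: 17.95
eef_pos: [0.442, 0.1776, 0.2497]
tool_rot: [0.656, 0.359, -0.288, -0.598]
ft_force: [1.2, -0.6, 0.4]
grip_width: 0.0853
```

```bash
cat >> h.py <<'E'
def bottle(n,c,rngs,r=.05):
    """cap/body/foot points of a bottle near c, in a wrist picture, by depth"""
    im,d,K,D,M=cam(n); h=cv2.cvtColor(im,cv2.COLOR_BGR2HSV); m=np.zeros(d.shape,np.uint8)
    vv,uu=np.mgrid[0:480,0:640]; uv=np.c_[uu.ravel(),vv.ravel()]; x=rays(uv,K,D,M); P=M[:3,3]+x*d.ravel()[:,None]; hh=h.reshape(-1,3).astype(int)
    near=(d.ravel()>.05)&(np.hypot(P[:,0]-c[0],P[:,1]-c[1])<r)
    for a,b in rngs:
        s=near&(P[:,2]>a)&(P[:,2]<b); print("z",a,b,s.sum(),((P[s].min(0)+P[s].max(0))/2).round(4),np.ptp(P[s],0).round(3)) if s.any() else print(a,b,0)
    return im,hh,P,near,uv
E
python3 - <<'E'
from h import *
rows([0.437,0.2,0.25],2.478)
im,hh,P,near,uv=bottle("wrist",(.437,.2),((.092,.13),(.04,.086)))
s=near&(hh[:,0]>105)&(hh[:,0]<130)&(hh[:,1]>90)&(P[:,2]<.0125)&(P[:,2]>.003); t=P[s].mean(0); print("tab",s.sum(),t.round(4),uv[s].mean(0),np.arctan2(t[1]-.2007,t[0]-.437))
cv2.imwrite("pics/w5.png",im)
E
```

```text
at [0.442  0.1776 0.2497] psi 2.520 down [ 0.127 -0.027 -0.992] q6 -0.52 F [ 1.2 -0.6  0.4] w 0.0853 t 17.9 left [-0.005   0.0224  0.0003] -0.042
[0.077, -0.008, 0.085] 0.021
z 0.092 0.13 1008 [0.4358 0.2001 0.1034] [0.028 0.029 0.023]
z 0.04 0.086 1003 [0.4359 0.1991 0.0626] [0.041 0.039 0.045]
tab 172 [0.4201 0.1786 0.0093] [355.55813953 178.97093023] -2.2230745865557995
```

View pics/w5.png

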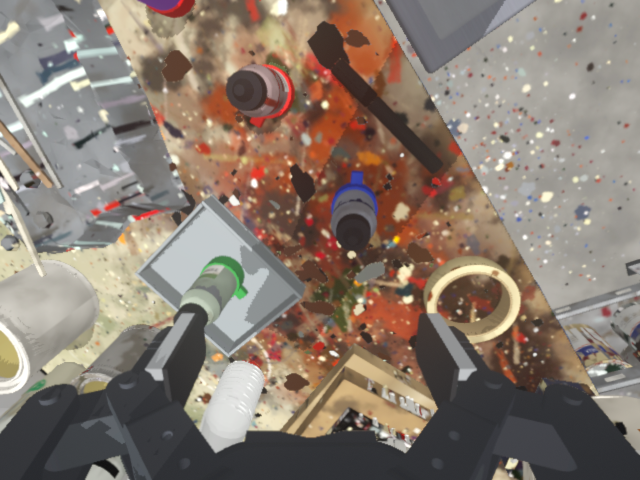

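The view shows toner_blue at (353,225) with its tab at (356,180), toner_red at (260,92) and the green bottle upright in the tray at (220,280). The tool tilt has grown to 0.13 rad, so I'll test what drives it before grasping.

Request:
move_arm(
  increments=[
    {"grip": 0,"linear": [0,0,0],"twist": 0.06},
    {"grip": 0,"linear": [0,0,0],"twist": 0.06},
    {"grip": 0,"linear": [0,0,0],"twist": 0.06},
    {"grip": 0,"linear": [0,0,0],"twist": 0.06},
    {"grip": 0,"linear": [0,0,0],"twist": 0},
  ],
)

```text
clock: 18.5
eef_pos: [0.4456, 0.1791, 0.2548]
tool_rot: [0.706, 0.205, -0.112, -0.668]
ft_force: [0.2, 0.2, -0.0]
grip_width: 0.0855
```

```bash
python3 - <<'E'
from h import *
rows([0.437,0.2,0.25],2.478); print(bot.get_obs()["joint_pos"].round(3))
E
```

```text
at [0.4456 0.1791 0.2548] psi 2.019 down [ 0.14  -0.022 -0.99 ] q6 -0.03 F [ 0.2  0.2 -0. ] w 0.0855 t 18.5 left [-0.0086  0.0209 -0.0048] 0.459
[0.001, 0.004, 0.029] -0.057
[0.004, 0.004, 0.028] -0.057
[0.008, 0.005, 0.028] -0.057
[0.011, 0.005, 0.026] -0.057
[ 0.432  0.097 -0.118  1.237 -0.079 -0.025]
```

Request:
move_arm(
  increments=[
    {"grip": 0,"linear": [0,0,0],"twist": 0.03},
    {"grip": 0,"linear": [0,0,0],"twist": 0},
    {"grip": 0,"linear": [0,0,0],"twist": 0},
    {"grip": 0,"linear": [0,0,0],"twist": 0},
    {"grip": 0,"linear": [0,0,0],"twist": 0},
  ],
)

```text
clock: 19.0
eef_pos: [0.4475, 0.1777, 0.2574]
tool_rot: [0.709, 0.188, -0.09, -0.674]
ft_force: [0.3, -0.4, -1.2]
grip_width: 0.0851
```

```bash
python3 - <<'E'
from h import *
rows([0.437,0.2,0.25],2.478); print(bot.get_obs()["joint_pos"].round(3))
E
```

```text
at [0.4475 0.1777 0.2574] psi 1.963 down [ 0.146 -0.021 -0.989] q6 0.03 F [ 0.3 -0.4 -1.2] w 0.0851 t 19.0 left [-0.0105  0.0223 -0.0074] 0.515
[-0.002, 0.007, 0.031] -0.064
[0.002, 0.007, 0.031] -0.064
[0.005, 0.008, 0.031] -0.064
[0.009, 0.008, 0.03] -0.064
[ 0.429  0.093 -0.116  1.236 -0.08   0.027]
```

Tilt drifts about 0.001 rad per row in the arm's vertical plane, and it fell earlier while I was pulling the knob up. I'll go back to the knob and pull against its stop to level the hand.

```bash
python3 - <<'E'
from h import *
rows([0.476,-0.42,0.24],None,N=13)
E
```

```text
at [0.4475 0.1777 0.2574] psi 1.963 down [ 0.146 -0.021 -0.989] q6 0.03 F [ 0.3 -0.4 -1.2] w 0.0851 t 19.0 left [ 0.0285 -0.5977 -0.0174] 0.000
[-0.08, 0.013, -0.215] 0.0
[-0.08, 0.013, -0.215] 0.0
[-0.08, 0.013, -0.215] 0.0
[-0.08, 0.013, -0.215] 0.0
[-0.08, 0.013, -0.215] 0.0
[-0.08, 0.013, -0.215] 0.0
[-0.08, 0.013, -0.215] 0.0
[-0.08, 0.013, -0.215] 0.0
[-0.08, 0.013, -0.215] 0.0
[-0.08, 0.013, -0.215] 0.0
[-0.08, 0.013, -0.215] 0.0
[-0.08, 0.013, -0.215] 0.0
[-0.08, 0.013, -0.215] 0.0
```

Request:
move_arm(
  increments=[
    {"grip": 0,"linear": [-0.08,0.013,-0.215],"twist": 0},
    {"grip": 0,"linear": [-0.08,0.013,-0.215],"twist": 0},
    {"grip": 0,"linear": [-0.08,0.013,-0.215],"twist": 0},
    {"grip": 0,"linear": [-0.08,0.013,-0.215],"twist": 0},
    {"grip": 0,"linear": [-0.08,0.013,-0.215],"twist": 0},
  ],
)

```text
clock: 19.5
eef_pos: [0.4615, -0.0521, 0.2508]
tool_rot: [0.707, 0.197, -0.095, -0.673]
ft_force: [1.4, 0.5, -0.1]
grip_width: 0.0855
```

Request:
move_arm(
  increments=[
    {"grip": 0,"linear": [-0.08,0.013,-0.215],"twist": 0},
    {"grip": 0,"linear": [-0.08,0.013,-0.215],"twist": 0},
    {"grip": 0,"linear": [-0.08,0.013,-0.215],"twist": 0},
    {"grip": 0,"linear": [-0.08,0.013,-0.215],"twist": 0},
    {"grip": 0,"linear": [-0.08,0.013,-0.215],"twist": 0},
  ],
)

```text
clock: 20.0
eef_pos: [0.4766, -0.2912, 0.2448]
tool_rot: [0.707, 0.199, -0.095, -0.672]
ft_force: [0.7, 0.2, 0.4]
grip_width: 0.0852
```

```bash
python3 - <<'E'
from h import *
rows([0.478,-0.4195,0.22]); print(bot.get_obs()["joint_pos"].round(3))
E
```

```text
at [ 0.4766 -0.2912  0.2448] psi 1.987 down [ 0.154 -0.018 -0.988] q6 -1.00 F [0.7 0.2 0.4] w 0.0852 t 20.0 left [ 0.0014 -0.1283 -0.0248] 0.000
[-0.091, 0.045, -0.193] 0.0
[-0.091, 0.045, -0.193] 0.0
[-0.091, 0.045, -0.193] 0.0
[-0.586  0.241  0.029  1.219  0.07  -1.003]
```

Request:
move_arm(
  increments=[
    {"grip": 0,"linear": [-0.091,0.03,-0.193],"twist": 0},
    {"grip": 0,"linear": [-0.091,0.03,-0.193],"twist": 0},
    {"grip": 0,"linear": [-0.08,0.03,-0.17],"twist": 0},
    {"grip": 0,"linear": [0,0.03,0],"twist": 0},
    {"grip": 0,"linear": [0,0,0],"twist": 0},
  ],
)

```text
clock: 20.5
eef_pos: [0.476, -0.4267, 0.2194]
tool_rot: [0.708, 0.197, -0.094, -0.672]
ft_force: [0.1, -0.6, -0.2]
grip_width: 0.0855
```

```bash
python3 - <<'E'
from h import *
rows([0.481,-0.4186,0.187])
E
```

```text
at [ 0.476  -0.4267  0.2194] psi 1.982 down [ 0.153 -0.02  -0.988] q6 -1.19 F [ 0.1 -0.6 -0.2] w 0.0855 t 20.5 left [ 0.005   0.0081 -0.0324] 0.000
[0.018, 0.163, 0.04] 0.0
```

Request:
move_arm(
  increments=[
    {"grip": 0,"linear": [0.018,0.06,0.04],"twist": 0},
    {"grip": 0,"linear": [0,0.06,0],"twist": 0},
    {"grip": 0.2,"linear": [0,0.04,0],"twist": 0},
    {"grip": 0.2,"linear": [0,0,0],"twist": 0},
    {"grip": 0.2,"linear": [0,0,0],"twist": 0},
  ],
)

```text
clock: 21.0
eef_pos: [0.4821, -0.4149, 0.1872]
tool_rot: [0.707, 0.199, -0.096, -0.671]
ft_force: [-0.4, -0.6, 0.1]
grip_width: 0.0685
```

```bash
python3 - <<'E'
from h import *
rows([0.481,-0.4186,0.187])
E
```

```text
at [ 0.4821 -0.4149  0.1872] psi 1.987 down [ 0.153 -0.019 -0.988] q6 -1.17 F [-0.4 -0.6  0.1] w 0.0685 t 21.0 left [-0.0011 -0.0037 -0.0002] 0.000
[-0.013, 0.001, -0.015] 0.0
```

Request:
move_arm(
  increments=[
    {"grip": 1,"linear": [-0.012,0.002,-0.015],"twist": 0},
    {"grip": 1,"linear": [0,0,0],"twist": 0},
    {"grip": 1,"linear": [0,0,0],"twist": 0},
    {"grip": 1,"linear": [0,0,0],"twist": 0},
    {"grip": 1,"linear": [0,0,0],"twist": 0},
  ],
)

```text
clock: 21.5
eef_pos: [0.4818, -0.4191, 0.1887]
tool_rot: [0.708, 0.2, -0.095, -0.671]
ft_force: [0.2, -1.1, -0.2]
grip_width: 0.0262
```

```bash
python3 - <<'E'
from h import *
rows([0.481,-0.4186,0.187])
E
```

```text
at [ 0.4818 -0.4191  0.1887] psi 1.987 down [ 0.156 -0.02  -0.988] q6 -1.18 F [ 0.2 -1.1 -0.2] w 0.0262 t 21.5 left [-0.0008  0.0005 -0.0017] 0.000
[-0.004, 0.008, 0.005] 0.0
```

Request:
move_arm(
  increments=[
    {"grip": 1,"linear": [0,-0.03,0],"twist": 0},
    {"grip": 1,"linear": [0,-0.04,0],"twist": 0},
    {"grip": 1,"linear": [0,-0.05,0],"twist": 0},
    {"grip": 1,"linear": [0,-0.05,0],"twist": 0},
    {"grip": 1,"linear": [0,-0.05,0],"twist": 0},
  ],
)

```text
clock: 22.0
eef_pos: [0.4651, -0.4033, 0.2061]
tool_rot: [-0.69, -0.191, 0.106, 0.69]
ft_force: [7.5, 4.7, -16.0]
grip_width: 0.0256
```

```bash
python3 - <<'E'
from h import *
rows([0.481,-0.4186,0.187])
E
```

```text
at [ 0.4651 -0.4033  0.2061] psi 1.992 down [ 0.117  0.026 -0.993] q6 -1.18 F [  7.5   4.7 -16. ] w 0.0256 t 22.0 left [ 0.0159 -0.0153 -0.0191] 0.000
[0.029, 0.102, -0.1] 0.0
```

Request:
move_arm(
  increments=[
    {"grip": 1,"linear": [0.018,-0.06,-0.02],"twist": 0},
    {"grip": 1,"linear": [0.018,-0.07,-0.02],"twist": 0},
    {"grip": 1,"linear": [0.018,-0.07,-0.02],"twist": 0},
    {"grip": 1,"linear": [0.018,-0.07,-0.02],"twist": 0},
    {"grip": 1,"linear": [0.018,-0.07,-0.02],"twist": 0},
  ],
)

```text
clock: 22.5
eef_pos: [0.4625, -0.3997, 0.2267]
tool_rot: [-0.662, -0.166, 0.13, 0.72]
ft_force: [3.9, 0.4, -63.1]
grip_width: 0.0219
```

```bash
python3 - <<'E'
from h import *
rows([0.481,-0.4186,0.2])
E
```

```text
at [ 0.4625 -0.3997  0.2267] psi 1.996 down [ 0.033  0.091 -0.995] q6 -1.18 F [  3.9   0.4 -63.1] w 0.0219 t 22.5 left [ 0.0185 -0.0189 -0.0267] 0.000
[0.037, 0.127, -0.133] 0.0
```

Request:
move_arm(
  increments=[
    {"grip": 0,"linear": [0,0,0],"twist": 0},
    {"grip": 0,"linear": [0,0,0],"twist": -0.07},
    {"grip": 0,"linear": [0,-0.05,0],"twist": -0.07},
    {"grip": 0,"linear": [0,-0.05,0],"twist": -0.07},
    {"grip": 0,"linear": [0,0,0],"twist": -0.07},
  ],
)

```text
clock: 23.0
eef_pos: [0.4634, -0.4061, 0.2554]
tool_rot: [-0.602, -0.366, 0.314, 0.636]
ft_force: [-0.6, 0.5, 0.1]
grip_width: 0.0849
```

```bash
cat >> h.py <<'E'
def knob():
    im,d,K,D,M=cam("wrist"); vv,uu=np.mgrid[0:480,0:640]; P=M[:3,3]+rays(np.c_[uu.ravel(),vv.ravel()],K,D,M)*d.ravel()[:,None]
    s=(d.ravel()>.05)&(P[:,2]>.197)&(P[:,2]<.235)&(np.hypot(P[:,0]-.5053,P[:,1]+.3767)<.07)
    c=((P[s].min(0)+P[s].max(0))/2)[:2]; v=c-[.5053,-.3767]; a=(np.arctan2(v[1],v[0])+1.53+np.pi)%(2*np.pi)-np.pi
    print("knob",s.sum(),c.round(4),"size",np.ptp(P[s],0).round(3),"top %.4f"%P[s][:,2].max(),"r %.4f angle %.3f"%(np.hypot(*v),a)); return im
E
python3 - <<'E'
from h import *
im=knob(); rows([0.4625,-0.3997,0.2067],2.79); print(bot.get_obs()["joint_pos"].round(3))
cv2.imwrite("pics/w6.png",im)
E
```

```text
knob 2321 [ 0.4596 -0.3996] size [0.027 0.027 0.026] top 0.2238 r 0.0511 angle -1.147
at [ 0.4635 -0.4062  0.2556] psi 2.579 down [ 0.041  0.077 -0.996] q6 -1.77 F [-0.2 -0.1 -0. ] w 0.0852 t 23.1 left [-0.001   0.0065 -0.0489] 0.211
[0.002, 0.123, 0.01] -0.053
[0.003, 0.123, 0.009] -0.053
[-0.761  0.494  0.434  1.533  0.084 -1.77 ]
```

Request:
move_arm(
  increments=[
    {"grip": 0,"linear": [-0.01,0.1,-0.01],"twist": -0.05},
    {"grip": 0,"linear": [-0.01,0.12,0],"twist": -0.05},
    {"grip": 0,"linear": [0,0.08,0],"twist": 0},
    {"grip": 0,"linear": [0,0,0],"twist": 0},
    {"grip": 0,"linear": [0,0,0],"twist": 0},
  ],
)

```text
clock: 23.55
eef_pos: [0.4697, -0.4124, 0.2103]
tool_rot: [-0.579, -0.429, 0.372, 0.585]
ft_force: [-0.0, -0.1, 0.9]
grip_width: 0.0854
```

```bash
python3 - <<'E'
from h import *
rows([0.460,-0.398,0.192],2.79)
E
```

```text
at [ 0.4697 -0.4124  0.2103] psi 2.775 down [ 0.062  0.054 -0.997] q6 -1.97 F [-0.  -0.1  0.9] w 0.0854 t 23.6 left [-0.0097  0.0144 -0.0183] 0.015
[0.043, 0.092, 0.075] -0.007
```

Request:
move_arm(
  increments=[
    {"grip": 0,"linear": [0.043,0.06,0.075],"twist": -0.007},
    {"grip": 0.3,"linear": [0.005,0.03,0],"twist": 0},
    {"grip": 0.3,"linear": [0,0,0],"twist": 0},
    {"grip": 0.3,"linear": [0,0,0],"twist": 0},
    {"grip": 0.3,"linear": [0,0,0],"twist": 0},
  ],
)

```text
clock: 24.05
eef_pos: [0.4635, -0.401, 0.2011]
tool_rot: [0.583, 0.433, -0.374, -0.577]
ft_force: [0.3, 0.1, 0.0]
grip_width: 0.0596
```

```bash
python3 - <<'E'
from h import *
rows([0.460,-0.398,0.192],2.79)
E
```

```text
at [ 0.4635 -0.401   0.2011] psi 2.785 down [ 0.074  0.042 -0.996] q6 -1.97 F [0.3 0.1 0. ] w 0.0596 t 24.1 left [-0.0035  0.003  -0.0091] 0.005
[0.005, 0.045, 0.024] -0.002
```

Request:
move_arm(
  increments=[
    {"grip": 0.3,"linear": [0.005,0.04,0.022],"twist": 0},
    {"grip": 1,"linear": [0,0.005,0],"twist": 0},
    {"grip": 1,"linear": [0,0,0],"twist": 0},
    {"grip": 1,"linear": [0,0,0],"twist": 0},
    {"grip": 1,"linear": [0,0,0],"twist": 0},
  ],
)

```text
clock: 24.55
eef_pos: [0.4615, -0.399, 0.1925]
tool_rot: [0.584, 0.434, -0.373, -0.576]
ft_force: [0.8, -0.1, 0.8]
grip_width: 0.0264
```

```bash
python3 - <<'E'
from h import *
A=R.from_quat(bot.get_obs()["tool_rot"]).as_matrix(); rows([0.478,-0.4195,0.192])
o=bot.get_obs()["eef_pos"]; v=np.array(o)[:2]-.019*A[:2,1]-[.5053,-.3767]; print("grasp r,angle",np.hypot(*v),(np.arctan2(v[1],v[0])+1.53+np.pi)%(2*np.pi)-np.pi)
E
```

```text
at [ 0.4615 -0.399   0.1925] psi 2.785 down [ 0.076  0.04  -0.996] q6 -1.97 F [ 0.8 -0.1  0.8] w 0.0264 t 24.6 left [ 0.0165 -0.0205 -0.0005] 0.000
[-0.068, 0.005, -0.113] 0.0
grasp r,angle 0.05080303301022128 -1.1402036863565668
```

Request:
move_arm(
  increments=[
    {"grip": 1,"linear": [-0.021,0,-0.026],"twist": 0},
    {"grip": 1,"linear": [-0.02,0,-0.029],"twist": 0},
    {"grip": 1,"linear": [-0.016,0,-0.031],"twist": 0},
    {"grip": 1,"linear": [-0.012,0,-0.03],"twist": 0},
    {"grip": 1,"linear": [0,0,0],"twist": 0},
  ],
)

```text
clock: 25.05
eef_pos: [0.4679, -0.4096, 0.1919]
tool_rot: [-0.572, -0.431, 0.376, 0.588]
ft_force: [5.2, -3.4, 0.2]
grip_width: 0.0264
```

```bash
cat >> h.py <<'E'
def st():
    ob=bot.get_obs(); A=R.from_quat(ob["tool_rot"]).as_matrix(); o=np.array(ob["eef_pos"]); g=o-.019*A[:,1]; v=g[:2]-[.5053,-.3767]; t=A[:2,1]; q=ob["joint_pos"][0]
    print("tcp",o.round(4),"g.z %.4f"%g[2],"r %.4f angle %.3f"%(np.hypot(*v),(np.arctan2(v[1],v[0])+1.53+np.pi)%(2*np.pi)-np.pi),"tilt",t.round(3),"rad %.3f tan %.3f"%(t@[np.cos(q),np.sin(q)],t@[-np.sin(q),np.cos(q)]),"psi %.3f"%np.arctan2(A[1,2],A[0,2]),"F",ob["ft_force"].round(1),"w %.4f t %.1f"%(ob["grip_width"],ob["clock"]))
    return A
def w2t(A,*ds):
    for d in ds: print((A.T@np.array(d,float)/.2).round(3).tolist())
E
python3 - <<'E'
from h import *
A=st(); r=np.array([.757,-.654,0]); t=np.array([.654,.757,0]); w2t(A,.01*r,.01*t,[0,0,.01])
E
```

```text
tcp [ 0.4679 -0.4096  0.1919] g.z 0.2108 r 0.0513 angle -0.886 tilt [0.052 0.063] rad -0.005 tan 0.081 psi 2.785 F [ 5.2 -3.4  0.2] w 0.0264 t 25.1
[-0.017, -0.0, -0.047]
[0.047, 0.004, -0.017]
[0.004, -0.05, -0.001]
```

Request:
move_arm(
  increments=[
    {"grip": 1,"linear": [-0.013,0,-0.034],"twist": 0},
    {"grip": 1,"linear": [-0.013,0,-0.034],"twist": 0},
    {"grip": 1,"linear": [-0.011,0,-0.032],"twist": 0},
    {"grip": 1,"linear": [-0.01,0,-0.03],"twist": 0},
    {"grip": 1,"linear": [-0.008,0,-0.03],"twist": 0},
  ],
)

```text
clock: 25.55
eef_pos: [0.4804, -0.42, 0.1848]
tool_rot: [-0.557, -0.426, 0.379, 0.603]
ft_force: [-20.0, 11.5, 16.9]
grip_width: 0.0259
```

```bash
python3 - <<'E'
from h import *
A=st(); r=np.array([.757,-.654,0]); t=np.array([.654,.757,0]); w2t(A,.01*r,.01*t,[0,0,.01])
E
```

```text
tcp [ 0.4804 -0.42    0.1848] g.z 0.2037 r 0.0516 angle -0.552 tilt [0.017 0.091] rad -0.050 tan 0.078 psi 2.785 F [-20.   11.5  16.9] w 0.0259 t 25.6
[-0.017, -0.002, -0.047]
[0.047, 0.004, -0.017]
[0.005, -0.05, 0.001]
```

Request:
move_arm(
  increments=[
    {"grip": 1,"linear": [0.05,0,0.03],"twist": 0},
    {"grip": 1,"linear": [0.05,0,0.01],"twist": 0},
    {"grip": 1,"linear": [0.05,0,0],"twist": 0},
    {"grip": 1,"linear": [0.05,0,0],"twist": 0},
    {"grip": 1,"linear": [0.05,0,0],"twist": 0},
  ],
)

```text
clock: 26.05
eef_pos: [0.4785, -0.4177, 0.1863]
tool_rot: [-0.585, -0.394, 0.395, 0.589]
ft_force: [-10.7, -20.7, -5.7]
grip_width: 0.0258
```

```bash
python3 - <<'E'
from h import *
A=st(); r=np.array([.757,-.654,0]); t=np.array([.654,.757,0]); w2t(A,.01*r,.01*t,[0,0,.01])
E
```

```text
tcp [ 0.4785 -0.4177  0.1863] g.z 0.2053 r 0.0490 angle -0.619 tilt [-0.004  0.004] rad -0.005 tan 0.000 psi 2.754 F [-10.7 -20.7  -5.7] w 0.0258 t 26.1
[-0.016, -0.0, -0.047]
[0.047, 0.0, -0.016]
[0.0, -0.05, 0.0]
```

Request:
move_arm(
  increments=[
    {"grip": 1,"linear": [0.045,0,-0.03],"twist": 0},
    {"grip": 1,"linear": [0.045,0,-0.03],"twist": 0},
    {"grip": 1,"linear": [0,0,0],"twist": 0},
    {"grip": 1,"linear": [0,0,0],"twist": 0},
    {"grip": 0,"linear": [0,0,0],"twist": 0},
  ],
)

```text
clock: 26.55
eef_pos: [0.4792, -0.4209, 0.1853]
tool_rot: [-0.589, -0.375, 0.401, 0.593]
ft_force: [0.7, -0.5, -0.3]
grip_width: 0.0392
```

```bash
python3 - <<'E'
from h import *
A=st()
E
```

```text
tcp [ 0.4792 -0.4209  0.1853] g.z 0.2043 r 0.0508 angle -0.566 tilt [-0.033 -0.014] rad -0.016 tan -0.033 psi 2.732 F [ 0.7 -0.5 -0.3] w 0.0392 t 26.6
```

Request:
move_arm(
  increments=[
    {"grip": 0,"linear": [0,0,0],"twist": 0},
    {"grip": 0,"linear": [0,0,0],"twist": 0},
    {"grip": 0,"linear": [0,-0.2,0],"twist": 0},
    {"grip": 0,"linear": [0,-0.2,0],"twist": 0},
    {"grip": 0,"linear": [0,-0.05,0],"twist": 0},
  ],
)

```text
clock: 27.05
eef_pos: [0.4833, -0.4202, 0.2745]
tool_rot: [-0.588, -0.375, 0.401, 0.594]
ft_force: [0.2, 0.2, -0.4]
grip_width: 0.0854
```

```bash
python3 - <<'E'
from h import *
A=st(); knob(); rows([0.437,0.2,0.22],2.478,N=14)
E
```

```text
tcp [ 0.4833 -0.4202  0.2745] g.z 0.2935 r 0.0482 angle -0.500 tilt [-0.035 -0.013] rad -0.018 tan -0.033 psi 2.733 F [ 0.2  0.2 -0.4] w 0.0854 t 27.1
knob 1717 [ 0.4778 -0.4198] size [0.027 0.027 0.02 ] top 0.2175 r 0.0511 angle -0.608
at [ 0.4834 -0.4203  0.2747] psi 2.733 down [-0.034 -0.014 -0.999] q6 -1.86 F [-0.1 -0.2  1.5] w 0.0850 t 27.1 left [-0.0464  0.6203 -0.0547] -0.255
[0.197, 0.017, 0.103] 0.009
[0.195, 0.017, 0.106] 0.009
[0.193, 0.017, 0.11] 0.009
[0.191, 0.017, 0.113] 0.009
[0.189, 0.018, 0.117] 0.009
[0.187, 0.018, 0.12] 0.009
[0.185, 0.018, 0.124] 0.009
[0.183, 0.018, 0.127] 0.009
[0.18, 0.018, 0.13] 0.009
[0.178, 0.018, 0.133] 0.009
[0.175, 0.018, 0.137] 0.009
[0.173, 0.019, 0.14] 0.009
[0.17, 0.019, 0.143] 0.009
[0.168, 0.019, 0.146] 0.009
```

Tilt is now exactly the bias I wanted, and the pin is down in the blue hole (knob top at 0.2175). Going to the blue bottle.

Request:
move_arm(
  increments=[
    {"grip": 0,"linear": [0.197,0.005,0.103],"twist": 0.009},
    {"grip": 0,"linear": [0.195,0.005,0.106],"twist": 0.009},
    {"grip": 0,"linear": [0.193,0.005,0.11],"twist": 0.009},
    {"grip": 0,"linear": [0.19,0.005,0.113],"twist": 0.009},
    {"grip": 0,"linear": [0.19,0.005,0.117],"twist": 0.009},
  ],
)

```text
clock: 27.6
eef_pos: [0.4679, -0.1982, 0.2585]
tool_rot: [-0.608, -0.344, 0.371, 0.612]
ft_force: [0.3, 0.1, -0.2]
grip_width: 0.0853
```

Request:
move_arm(
  increments=[
    {"grip": 0,"linear": [0.187,0.005,0.12],"twist": 0.009},
    {"grip": 0,"linear": [0.185,0.01,0.124],"twist": 0.009},
    {"grip": 0,"linear": [0.183,0.01,0.127],"twist": 0.009},
    {"grip": 0,"linear": [0.18,0.01,0.13],"twist": 0.009},
    {"grip": 0,"linear": [0.178,0.01,0.133],"twist": 0.009},
  ],
)

```text
clock: 28.1
eef_pos: [0.4513, 0.0326, 0.2409]
tool_rot: [-0.624, -0.313, 0.342, 0.629]
ft_force: [1.2, 0.3, -0.8]
grip_width: 0.0853
```

Request:
move_arm(
  increments=[
    {"grip": 0,"linear": [0.175,0.02,0.137],"twist": 0.009},
    {"grip": 0,"linear": [0.173,0.02,0.14],"twist": 0.009},
    {"grip": 0,"linear": [0.12,0.02,0.09],"twist": 0.009},
    {"grip": 0,"linear": [0.06,0.02,0.04],"twist": 0.009},
    {"grip": 0,"linear": [0,0,0],"twist": 0},
  ],
)

```text
clock: 28.6
eef_pos: [0.4428, 0.176, 0.2167]
tool_rot: [-0.635, -0.291, 0.323, 0.639]
ft_force: [-0.3, -1.0, 0.6]
grip_width: 0.0854
```

```bash
python3 - <<'E'
from h import *
st(); im,hh,P,near,uv=bottle("wrist",(.437,.2),((.092,.13),(.04,.086)))
s=near&(hh[:,0]>105)&(hh[:,0]<130)&(hh[:,1]>90)&(P[:,2]<.0125)&(P[:,2]>.003); t=P[s].mean(0); print("tab",s.sum(),t.round(4),np.arctan2(t[1]-.2,t[0]-.4365))
rows([0.437,0.2,0.085],2.478)
E
```

```text
tcp [0.4428 0.176  0.2167] g.z 0.2357 r 0.5564 angle -3.071 tilt [-0.043 -0.015] rad -0.045 tan 0.002 psi 2.470 F [-0.3 -1.   0.6] w 0.0854 t 28.6
z 0.092 0.13 1181 [0.4359 0.2002 0.1037] [0.029 0.029 0.023]
z 0.04 0.086 1126 [0.4361 0.1989 0.0623] [0.041 0.038 0.045]
tab 200 [0.421  0.1785 0.0092] -2.1947306964193816
at [0.4428 0.1751 0.2169] psi 2.469 down [-0.043 -0.015 -0.999] q6 -0.52 F [ 0.6 -0.3 -0.4] w 0.0855 t 28.6 left [-0.0058  0.0249 -0.1319] 0.009
[0.035, 0.219, 0.028] -0.002
[0.035, 0.219, 0.028] -0.002
[0.035, 0.219, 0.028] -0.002
```

Request:
move_arm(
  increments=[
    {"grip": 0,"linear": [0.08,0.05,0.08],"twist": -0.007},
    {"grip": 0,"linear": [0.01,0.15,0],"twist": -0.005},
    {"grip": 0,"linear": [-0.003,0.18,0.005],"twist": 0},
    {"grip": 0,"linear": [-0.003,0.18,0.005],"twist": 0},
    {"grip": 0,"linear": [0,0,0],"twist": 0},
  ],
)

```text
clock: 29.15
eef_pos: [0.4363, 0.1933, 0.1024]
tool_rot: [-0.633, -0.299, 0.328, 0.635]
ft_force: [-1.0, -0.8, -0.5]
grip_width: 0.0853
```

```bash
python3 - <<'E'
from h import *
st(); rows([0.4355,0.1997,0.053],2.497)
E
```

```text
tcp [0.4363 0.1933 0.1024] g.z 0.1214 r 0.5744 angle -3.063 tilt [-0.038 -0.015] rad -0.041 tan 0.001 psi 2.489 F [-1.  -0.8 -0.5] w 0.0853 t 29.1
at [0.4363 0.1933 0.1024] psi 2.489 down [-0.038 -0.015 -0.999] q6 -0.50 F [-1.  -0.8 -0.5] w 0.0853 t 29.1 left [-0.0008  0.0064 -0.0494] 0.008
[0.016, 0.123, 0.009] -0.002
[0.016, 0.123, 0.009] -0.002
```

Request:
move_arm(
  increments=[
    {"grip": 0,"linear": [0.025,0.1,0.013],"twist": -0.004},
    {"grip": 0,"linear": [0.008,0.1,0.005],"twist": 0},
    {"grip": 0,"linear": [0,0.04,0],"twist": 0},
    {"grip": 0,"linear": [0,0,0],"twist": 0},
    {"grip": 0,"linear": [0,0,0],"twist": 0},
  ],
)

```text
clock: 29.65
eef_pos: [0.4408, 0.1972, 0.0593]
tool_rot: [-0.633, -0.302, 0.326, 0.634]
ft_force: [0.0, 0.6, -0.2]
grip_width: 0.0855
```

```bash
python3 - <<'E'
from h import *
st(); rows([0.4355,0.1997,0.053],2.497)
E
```

```text
tcp [0.4408 0.1972 0.0593] g.z 0.0783 r 0.5777 angle -3.071 tilt [-0.031 -0.013] rad -0.034 tan 0.000 psi 2.492 F [ 0.   0.6 -0.2] w 0.0855 t 29.6
at [0.4408 0.1972 0.0593] psi 2.492 down [-0.031 -0.013 -0.999] q6 -0.50 F [ 0.   0.6 -0.2] w 0.0855 t 29.6 left [-0.0053  0.0025 -0.0063] 0.005
[-0.005, 0.032, 0.028] -0.003
```

Request:
move_arm(
  increments=[
    {"grip": 0,"linear": [-0.005,0.032,0.026],"twist": -0.002},
    {"grip": 0,"linear": [0,0.003,0.003],"twist": 0},
    {"grip": 1,"linear": [0,0.003,0],"twist": 0},
    {"grip": 1,"linear": [0,0.003,0],"twist": 0},
    {"grip": 1,"linear": [0,0,0],"twist": 0},
  ],
)

```text
clock: 30.15
eef_pos: [0.4373, 0.2009, 0.0542]
tool_rot: [-0.632, -0.306, 0.325, 0.633]
ft_force: [1.5, -0.5, -0.5]
grip_width: 0.0439
```

Request:
move_arm(
  increments=[
    {"grip": 1,"linear": [0,0,0],"twist": 0},
    {"grip": 1,"linear": [0,0,0],"twist": 0},
    {"grip": 1,"linear": [0,0,0],"twist": 0},
    {"grip": 1,"linear": [0,0,0],"twist": 0},
    {"grip": 1,"linear": [0,0,0],"twist": 0},
  ],
)

```text
clock: 30.65
eef_pos: [0.4378, 0.201, 0.0547]
tool_rot: [-0.632, -0.306, 0.325, 0.633]
ft_force: [0.1, -0.4, 1.4]
grip_width: 0.0383
```

```bash
python3 - <<'E'
from h import *
A=st(); c=np.arctan2(A[1,2],A[0,2])
x0=np.array(bot.get_obs()["eef_pos"]); p=np.array([.51,-.2,.25]); dp=.041-c; N=20
p0=x0+[0,0,.1]; w2t(A,[0,0,.04])
for i in range(N):
    print((A.T@((p-p0)/N)/.2).round(3).tolist(),round(-dp/N/2,3)); A=R.from_rotvec([0,0,dp/N]).as_matrix()@A
E
```

```text
tcp [0.4378 0.201  0.0547] g.z 0.0737 r 0.5818 angle -3.067 tilt [-0.024 -0.011] rad -0.026 tan 0.000 psi 2.496 F [ 0.1 -0.4  1.4] w 0.0383 t 30.6
[-0.005, -0.2, 0.003]
[-0.07, -0.023, -0.074] 0.061
[-0.06, -0.024, -0.082] 0.061
[-0.05, -0.024, -0.089] 0.061
[-0.038, -0.024, -0.094] 0.061
[-0.026, -0.024, -0.098] 0.061
[-0.014, -0.025, -0.101] 0.061
[-0.002, -0.025, -0.102] 0.061
[0.011, -0.025, -0.101] 0.061
[0.023, -0.026, -0.099] 0.061
[0.035, -0.026, -0.095] 0.061
[0.047, -0.026, -0.09] 0.061
[0.057, -0.026, -0.084] 0.061
[0.067, -0.026, -0.076] 0.061
[0.076, -0.026, -0.067] 0.061
[0.084, -0.026, -0.057] 0.061
[0.09, -0.026, -0.046] 0.061
[0.095, -0.026, -0.035] 0.061
[0.099, -0.026, -0.023] 0.061
[0.101, -0.026, -0.011] 0.061
[0.101, -0.026, 0.002] 0.061
```

Request:
move_arm(
  increments=[
    {"grip": 1,"linear": [0,-0.1,0],"twist": 0},
    {"grip": 1,"linear": [-0.005,-0.2,0.003],"twist": 0},
    {"grip": 1,"linear": [-0.005,-0.2,0.003],"twist": 0},
    {"grip": 1,"linear": [-0.005,-0.2,0.003],"twist": 0},
    {"grip": 1,"linear": [-0.005,-0.15,0.003],"twist": 0},
  ],
)

```text
clock: 31.15
eef_pos: [0.4314, 0.1984, 0.2214]
tool_rot: [-0.632, -0.298, 0.333, 0.633]
ft_force: [1.0, 0.8, -2.7]
grip_width: 0.0383
```

Request:
move_arm(
  increments=[
    {"grip": 1,"linear": [-0.07,-0.01,-0.074],"twist": 0.061},
    {"grip": 1,"linear": [-0.06,-0.01,-0.082],"twist": 0.061},
    {"grip": 1,"linear": [-0.05,-0.01,-0.09],"twist": 0.061},
    {"grip": 1,"linear": [-0.038,0,-0.094],"twist": 0.061},
    {"grip": 1,"linear": [-0.026,0,-0.098],"twist": 0.061},
  ],
)

```text
clock: 31.65
eef_pos: [0.4499, 0.0983, 0.2319]
tool_rot: [0.703, 0.09, -0.119, -0.696]
ft_force: [0.8, 0.3, -2.5]
grip_width: 0.0383
```

Request:
move_arm(
  increments=[
    {"grip": 1,"linear": [-0.014,0,-0.1],"twist": 0.061},
    {"grip": 1,"linear": [-0.002,0,-0.102],"twist": 0.061},
    {"grip": 1,"linear": [0.011,0,-0.1],"twist": 0.061},
    {"grip": 1,"linear": [0.023,0,-0.1],"twist": 0.061},
    {"grip": 1,"linear": [0.035,0,-0.095],"twist": 0.061},
  ],
)

```text
clock: 32.15
eef_pos: [0.4624, -0.0063, 0.229]
tool_rot: [0.705, -0.135, 0.103, -0.688]
ft_force: [-0.5, -0.3, -2.3]
grip_width: 0.038
```

Request:
move_arm(
  increments=[
    {"grip": 1,"linear": [0.047,0,-0.09],"twist": 0.061},
    {"grip": 1,"linear": [0.057,0,-0.084],"twist": 0.061},
    {"grip": 1,"linear": [0.067,0,-0.076],"twist": 0.061},
    {"grip": 1,"linear": [0.076,0,-0.067],"twist": 0.061},
    {"grip": 1,"linear": [0.084,0,-0.057],"twist": 0.061},
  ],
)

```text
clock: 32.65
eef_pos: [0.473, -0.1106, 0.2255]
tool_rot: [0.639, -0.346, 0.315, -0.611]
ft_force: [-0.2, 0.6, -2.6]
grip_width: 0.038
```

Request:
move_arm(
  increments=[
    {"grip": 1,"linear": [0.09,0,-0.046],"twist": 0.061},
    {"grip": 1,"linear": [0.095,0,-0.035],"twist": 0.061},
    {"grip": 1,"linear": [0.1,0,-0.023],"twist": 0.061},
    {"grip": 1,"linear": [0.1,0,-0.011],"twist": 0.03},
    {"grip": 1,"linear": [0.05,0,0],"twist": 0},
  ],
)

```text
clock: 33.15
eef_pos: [0.4813, -0.2048, 0.2211]
tool_rot: [0.554, -0.476, 0.445, -0.518]
ft_force: [1.6, 0.7, -1.7]
grip_width: 0.038
```

```bash
python3 - <<'E'
from h import *
st(); rows([0.502,-0.2918,0.18],0.041)
E
```

```text
tcp [ 0.4813 -0.2048  0.2211] g.z 0.2401 r 0.1736 angle -3.051 tilt [-0.067 -0.01 ] rad -0.058 tan -0.034 psi 0.150 F [ 1.6  0.7 -1.7] w 0.0380 t 33.1
at [ 0.4813 -0.2048  0.2211] psi 0.150 down [-0.067 -0.01  -0.998] q6 1.04 F [ 1.6  0.7 -1.7] w 0.0380 t 33.1 left [ 0.0207 -0.087  -0.0411] -0.109
[0.149, 0.068, 0.017] 0.018
[0.148, 0.067, 0.022] 0.018
[0.147, 0.067, 0.028] 0.018
```

Request:
move_arm(
  increments=[
    {"grip": 1,"linear": [0.149,0.02,0.017],"twist": 0.018},
    {"grip": 1,"linear": [0.148,0.1,0.025],"twist": 0.018},
    {"grip": 1,"linear": [0.11,0.15,0.035],"twist": 0.015},
    {"grip": 1,"linear": [0,0.15,0.03],"twist": 0},
    {"grip": 1,"linear": [0,0,0],"twist": 0},
  ],
)

```text
clock: 33.65
eef_pos: [0.5068, -0.2868, 0.1314]
tool_rot: [0.531, -0.503, 0.471, -0.494]
ft_force: [-1.5, 1.1, -2.8]
grip_width: 0.0381
```

```bash
python3 - <<'E'
from h import *
st(); rows([0.506,-0.2894,0.115],0.041)
im,d,K,D,M=cam("wrist"); np.savez("w7.npz",im=im,d=d,K=K,D=D,M=M); cv2.imwrite("pics/w7.png",im)
E
```

```text
tcp [ 0.5068 -0.2868  0.1314] g.z 0.1503 r 0.0901 angle 3.069 tilt [-0.069 -0.007] rad -0.057 tan -0.038 psi 0.051 F [-1.5  1.1 -2.8] w 0.0381 t 33.6
at [ 0.5068 -0.2868  0.1314] psi 0.051 down [-0.069 -0.007 -0.998] q6 1.03 F [-1.5  1.1 -2.8] w 0.0381 t 33.6 left [-0.0008 -0.0026 -0.0164] -0.010
[0.013, 0.082, 0.001] 0.005
```

View pics/w7.png

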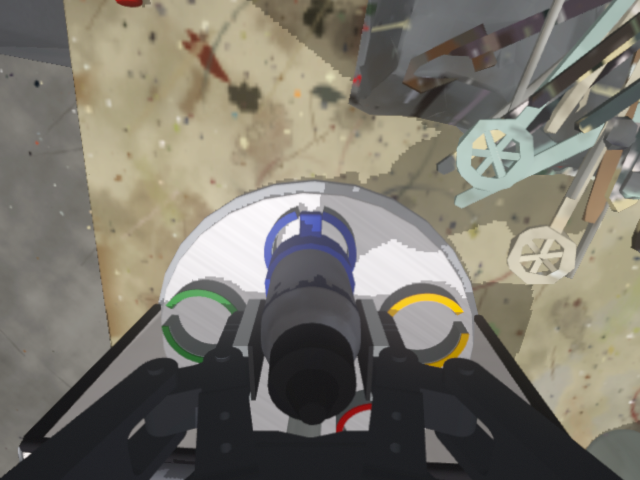

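The view shows the blue foot at (311,265) with its tab at (311,222), hovering over the blue collar (ring 265–355 wide, notch behind the tab). I'll measure the offset.

```bash
python3 - <<'E'
from h import *
z=np.load("w7.npz"); im,d,K,D,M=[z[k] for k in ("im","d","K","D","M")]
h=cv2.cvtColor(im,cv2.COLOR_BGR2HSV); m=cv2.inRange(h,(105,90,40),(130,255,255)); m[:190]=0; m[300:]=0; m[:,:250]=0; m[:,370:]=0
uv=np.argwhere(m)[:,::-1]; P=dep(uv,d,K,D,M)
for n,a,b in (("collar",.034,.046),("tab",.068,.090),("foottop",.0905,.115)):
    s=(P[:,2]>a)&(P[:,2]<b); print(n,s.sum(),"mean",P[s].mean(0).round(4),"mid",((P[s].min(0)+P[s].max(0))/2).round(4),"ptp",np.ptp(P[s],0).round(3))
print(np.histogram(P[:,2],np.arange(.02,.12,.005)))
from scipy.optimize import least_squares
s=(P[:,2]>.037)&(P[:,2]<.043); Q=P[s][:,:2]; r=least_squares(lambda p:np.hypot(*(Q-p[:2]).T)-.0285,[.502,-.292],loss="soft_l1",f_scale=.002); print("collar centre",r.x.round(4),r.cost)
# foot rim silhouette: fit foot top circle r .0235 outer edge pixels
s=(P[:,2]>.094); Q=P[s][:,:2]; print(Q[:,0].min(),Q[:,0].max(),Q[:,1].max(),P[s][:,2].mean())
E
```

```text
collar 858 mean [ 0.4994 -0.2784  0.0393] mid [ 0.4997 -0.2829  0.0394] ptp [0.061 0.041 0.005]
tab 473 mean [ 0.5017 -0.2584  0.0852] mid [ 0.5014 -0.2676  0.0848] ptp [0.044 0.031 0.008]
foottop 645 mean [ 0.5048 -0.2723  0.0994] mid [ 0.5032 -0.2782  0.0996] ptp [0.045 0.03  0.018]
(array([  0,   0,   0, 727, 131,   0,   0,   0,   0,   0,   0,   0, 165,
       308,   5, 419, 220,   1,   0]), array([0.02 , 0.025, 0.03 , 0.035, 0.04 , 0.045, 0.05 , 0.055, 0.06 ,
       0.065, 0.07 , 0.075, 0.08 , 0.085, 0.09 , 0.095, 0.1  , 0.105,
       0.11 , 0.115]))
collar centre [ 0.4995 -0.2916] 0.000675419263469009
0.48055592427898053 0.5259196902447228 -0.2046977252827074 0.10195015277386242
```

Request:
move_arm(
  increments=[
    {"grip": 1,"linear": [0.018,0.02,-0.007],"twist": 0.004},
    {"grip": 1,"linear": [0,0.06,0.004],"twist": 0},
    {"grip": 1,"linear": [0,0.06,0.004],"twist": 0},
    {"grip": 1,"linear": [0,0,0],"twist": 0},
    {"grip": 1,"linear": [0,0,0],"twist": 0},
  ],
)

```text
clock: 34.2
eef_pos: [0.5085, -0.2909, 0.1091]
tool_rot: [0.529, -0.5, 0.476, -0.494]
ft_force: [-0.3, 0.0, -2.6]
grip_width: 0.0382
```

```bash
python3 - <<'E'
from h import *
A=st(); rows([0.5056,-0.2903,0.098],0.041)
E
```

```text
tcp [ 0.5085 -0.2909  0.1091] g.z 0.1281 r 0.0861 angle 3.051 tilt [-0.059 -0.012] rad -0.046 tan -0.039 psi 0.046 F [-0.3  0.  -2.6] w 0.0382 t 34.2
at [ 0.5085 -0.2909  0.1091] psi 0.046 down [-0.059 -0.012 -0.998] q6 1.03 F [-0.3  0.  -2.6] w 0.0382 t 34.2 left [-0.0029  0.0006 -0.0111] -0.005
[-0.004, 0.056, -0.011] 0.002
```

Request:
move_arm(
  increments=[
    {"grip": 1,"linear": [-0.003,0.03,-0.018],"twist": 0.002},
    {"grip": 1,"linear": [0,0.02,0],"twist": 0},
    {"grip": 1,"linear": [0,0,0],"twist": 0},
    {"grip": 1,"linear": [0,0,0],"twist": 0},
    {"grip": 1,"linear": [0,0,0],"twist": 0},
  ],
)

```text
clock: 34.7
eef_pos: [0.5043, -0.2905, 0.0998]
tool_rot: [0.528, -0.501, 0.478, -0.493]
ft_force: [0.6, 0.2, -2.7]
grip_width: 0.0378
```

```bash
python3 - <<'E'
from h import *
A=st(); rows([0.5052,-0.2903,0.088],0.041)
im,d,K,D,M=cam("wrist"); cv2.imwrite("pics/w8.png",cv2.resize(im[180:340,220:420],None,fx=3,fy=3,interpolation=2))
E
```

```text
tcp [ 0.5043 -0.2905  0.0998] g.z 0.1188 r 0.0864 angle 3.099 tilt [-0.058 -0.013] rad -0.044 tan -0.039 psi 0.042 F [ 0.6  0.2 -2.7] w 0.0378 t 34.7
at [ 0.5043 -0.2905  0.0998] psi 0.042 down [-0.058 -0.013 -0.998] q6 1.03 F [ 0.6  0.2 -2.7] w 0.0378 t 34.7 left [ 0.0009  0.0002 -0.0118] -0.001
[-0.002, 0.059, 0.008] 0.001
```

View pics/w8.png

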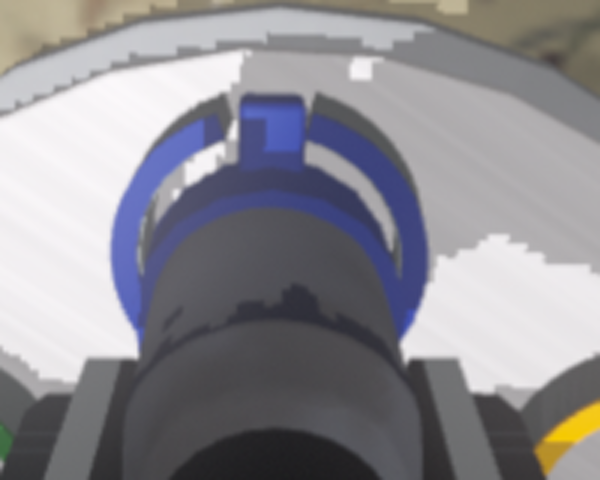

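The tab sits in the middle of the notch and the foot is centred in the collar. Lowering.

Request:
move_arm(
  increments=[
    {"grip": 1,"linear": [0,0.035,0.003],"twist": 0},
    {"grip": 1,"linear": [0,0.03,0.002],"twist": 0},
    {"grip": 1,"linear": [0,0.02,0],"twist": 0},
    {"grip": 1,"linear": [0,0.015,0],"twist": 0},
    {"grip": 1,"linear": [0,0,0],"twist": 0},
  ],
)

```text
clock: 35.25
eef_pos: [0.5044, -0.2911, 0.0781]
tool_rot: [0.528, -0.5, 0.478, -0.493]
ft_force: [0.8, -0.8, -1.6]
grip_width: 0.0381
```

```bash
python3 - <<'E'
from h import *
A=st(); rows([0.504,-0.2903,0.077],0.041)
E
```

```text
tcp [ 0.5044 -0.2911  0.0781] g.z 0.0971 r 0.0859 angle 3.098 tilt [-0.057 -0.014] rad -0.044 tan -0.040 psi 0.042 F [ 0.8 -0.8 -1.6] w 0.0381 t 35.2
at [ 0.5044 -0.2911  0.0781] psi 0.042 down [-0.057 -0.014 -0.998] q6 1.03 F [ 0.8 -0.8 -1.6] w 0.0381 t 35.2 left [-0.0004  0.0008 -0.0011] -0.001
[-0.004, 0.006, -0.002] 0.001
```

Request:
move_arm(
  increments=[
    {"grip": 1,"linear": [0,0.008,0],"twist": 0},
    {"grip": 0.4,"linear": [0,0,0],"twist": 0},
    {"grip": 0.2,"linear": [0,0,0],"twist": 0},
    {"grip": 0,"linear": [0,0,0],"twist": 0},
    {"grip": 0,"linear": [0,0,0],"twist": 0},
  ],
)

```text
clock: 35.75
eef_pos: [0.5063, -0.2924, 0.0795]
tool_rot: [0.527, -0.498, 0.48, -0.493]
ft_force: [0.1, 0.5, 0.2]
grip_width: 0.0854
```

Request:
move_arm(
  increments=[
    {"grip": 0,"linear": [0,-0.1,0],"twist": 0},
    {"grip": 0,"linear": [0,-0.2,0],"twist": 0},
    {"grip": 0,"linear": [0,-0.2,0],"twist": 0},
    {"grip": 0,"linear": [0,-0.2,0],"twist": 0},
    {"grip": 0,"linear": [0,0,0],"twist": 0},
  ],
)

```text
clock: 36.25
eef_pos: [0.5126, -0.2891, 0.2221]
tool_rot: [0.528, -0.5, 0.478, -0.493]
ft_force: [0.5, -0.2, 0.7]
grip_width: 0.0857
```

```bash
python3 - <<'E'
from h import *
A=st(); im,hh,P,near,uv=bottle("wrist",(.5018,-.2918),((.114,.15),(.05,.108)))
s=near&(P[:,2]>.11); print("top %.4f (expect .136)"%np.percentile(P[s][:,2],98))
b=near&(hh[:,0]>105)&(hh[:,0]<130)&(hh[:,1]>90)
for a,c in ((.022,.0345),(.0355,.042),(.0425,.052)):
    s=b&(P[:,2]>a)&(P[:,2]<c); print(a,s.sum(),P[s].mean(0).round(4),((P[s].min(0)+P[s].max(0))/2).round(4),np.ptp(P[s],0).round(3))
rows([0.478,-0.42,0.24],None)
E
```

```text
tcp [ 0.5126 -0.2891  0.2221] g.z 0.2411 r 0.0883 angle 3.006 tilt [-0.057 -0.014] rad -0.043 tan -0.039 psi 0.042 F [ 0.5 -0.2  0.7] w 0.0857 t 36.2
z 0.114 0.15 1375 [ 0.5009 -0.2919  0.1256] [0.028 0.028 0.023]
z 0.05 0.108 1405 [ 0.5009 -0.2893  0.0784] [0.041 0.036 0.057]
top 0.3129 (expect .136)
0.022 170 [ 0.4998 -0.2643  0.0312] [ 0.4907 -0.2765  0.0314] [0.03  0.038 0.005]
0.0355 579 [ 0.5033 -0.2829  0.0392] [ 0.5009 -0.2882  0.0394] [0.061 0.052 0.004]
0.0425 249 [ 0.5015 -0.2782  0.0454] [ 0.5008 -0.2841  0.0465] [0.045 0.029 0.006]
at [ 0.5114 -0.2885  0.2193] psi 0.042 down [-0.061 -0.012 -0.998] q6 1.04 F [-0.2  0.7 -0.1] w 0.0854 t 36.3 left [-0.0334 -0.1315  0.0207] 0.000
[0.217, -0.028, -0.067] 0.0
[0.217, -0.028, -0.067] 0.0
[0.217, -0.028, -0.067] 0.0
```

Blue is seated: cap top 0.137, foot top 0.046, tab top 0.031, upright. Now back to the knob, to level the hand and then index to red.

Request:
move_arm(
  increments=[
    {"grip": 0,"linear": [0.21,-0.02,-0.067],"twist": 0},
    {"grip": 0,"linear": [0.21,-0.02,-0.067],"twist": 0},
    {"grip": 0,"linear": [0.2,0,-0.05],"twist": 0},
    {"grip": 0,"linear": [0.02,0.05,0],"twist": 0},
    {"grip": 0,"linear": [0,0,0],"twist": 0},
  ],
)

```text
clock: 36.8
eef_pos: [0.4784, -0.4192, 0.2146]
tool_rot: [0.529, -0.503, 0.472, -0.493]
ft_force: [-0.2, 0.3, -0.4]
grip_width: 0.0857
```

```bash
python3 - <<'E'
from h import *
A=st(); rows([0.4767,-0.4192,0.186],None,N=2)
E
```

```text
tcp [ 0.4784 -0.4192  0.2146] g.z 0.2335 r 0.0495 angle -0.586 tilt [-0.067 -0.007] rad -0.047 tan -0.048 psi 0.047 F [-0.2  0.3 -0.4] w 0.0857 t 36.8
at [ 0.4784 -0.4192  0.2146] psi 0.047 down [-0.067 -0.007 -0.998] q6 0.83 F [-0.2  0.3 -0.4] w 0.0857 t 36.8 left [-0.0017  0.     -0.0286] 0.000
[-0.0, 0.072, 0.001] 0.0
[-0.0, 0.072, 0.001] 0.0
```

Request:
move_arm(
  increments=[
    {"grip": 0,"linear": [0,0.075,-0.002],"twist": 0},
    {"grip": 0.2,"linear": [0,0.06,0],"twist": 0},
    {"grip": 1,"linear": [0,0.01,0],"twist": 0},
    {"grip": 1,"linear": [0,0,0],"twist": 0},
    {"grip": 1,"linear": [0,0,0],"twist": 0},
  ],
)

```text
clock: 37.3
eef_pos: [0.4758, -0.4141, 0.1813]
tool_rot: [0.53, -0.505, 0.469, -0.495]
ft_force: [6.0, 0.0, 2.0]
grip_width: 0.0285
```

Request:
move_arm(
  increments=[
    {"grip": 1,"linear": [0,0,0],"twist": 0},
    {"grip": 1,"linear": [0,0,0],"twist": 0},
    {"grip": 1,"linear": [0,0,0],"twist": 0},
    {"grip": 1,"linear": [0,0,0],"twist": 0},
    {"grip": 1,"linear": [0,0,0],"twist": 0},
  ],
)

```text
clock: 37.8
eef_pos: [0.4763, -0.4139, 0.1817]
tool_rot: [0.529, -0.505, 0.469, -0.495]
ft_force: [-1.4, -0.8, -3.2]
grip_width: 0.0268
```

```bash
python3 - <<'E'
from h import *
A=st(); r=np.array([.757,-.654,0]); t=np.array([.654,.757,0]); w2t(A,.01*r,.01*t,[0,0,.01])
E
```

```text
tcp [ 0.4763 -0.4139  0.1817] g.z 0.2006 r 0.0463 angle -0.680 tilt [-0.07  -0.001] rad -0.053 tan -0.045 psi 0.051 F [-1.4 -0.8 -3.2] w 0.0268 t 37.8
[0.035, -0.003, 0.036]
[-0.036, -0.002, 0.034]
[-0.0, -0.05, -0.003]
```

Request:
move_arm(
  increments=[
    {"grip": 1,"linear": [0,0,-0.06],"twist": 0},
    {"grip": 1,"linear": [0,0,-0.06],"twist": 0},
    {"grip": 1,"linear": [0,0,-0.06],"twist": 0},
    {"grip": 1,"linear": [0,0,-0.06],"twist": 0},
    {"grip": 1,"linear": [0,0,-0.06],"twist": 0},
  ],
)

```text
clock: 38.3
eef_pos: [0.4694, -0.4089, 0.1864]
tool_rot: [-0.51, 0.472, -0.485, 0.531]
ft_force: [18.7, 13.2, -1.7]
grip_width: 0.0264
```

```bash
python3 - <<'E'
from h import *
A=st(); r=np.array([.757,-.654,0]); t=np.array([.654,.757,0]); w2t(A,.01*r,.01*t,[0,0,.01])
E
```

```text
tcp [ 0.4694 -0.4089  0.1864] g.z 0.2054 r 0.0488 angle -0.887 tilt [0.034 0.009] rad 0.019 tan 0.030 psi 0.084 F [18.7 13.2 -1.7] w 0.0264 t 38.3
[0.036, 0.001, 0.035]
[-0.035, 0.001, 0.036]
[-0.0, -0.05, 0.002]
```

Request:
move_arm(
  increments=[
    {"grip": 1,"linear": [0,0,0],"twist": 0},
    {"grip": 1,"linear": [0,0,0],"twist": 0},
    {"grip": 1,"linear": [0,0,0],"twist": 0},
    {"grip": 1,"linear": [0,-0.02,0],"twist": 0},
    {"grip": 1,"linear": [0,-0.02,0],"twist": 0},
  ],
)

```text
clock: 38.8
eef_pos: [0.4684, -0.4057, 0.1921]
tool_rot: [-0.512, 0.474, -0.481, 0.531]
ft_force: [2.4, 0.7, -8.2]
grip_width: 0.0264
```

```bash
python3 - <<'E'
from h import *
A=st(); knob()
E
```

```text
tcp [ 0.4684 -0.4057  0.1921] g.z 0.2111 r 0.0475 angle -0.947 tilt [0.027 0.013] rad 0.011 tan 0.027 psi 0.088 F [ 2.4  0.7 -8.2] w 0.0264 t 38.8
knob 9895 [ 0.4693 -0.4068] size [0.061 0.032 0.038] top 0.2350 r 0.0470 angle -0.916
```

```bash
sed -i 's/^C0=.*/C0=np.array([.5058,-.3725]); YAW=-1.530; Z0=0.1806/' h.py; python3 - <<'E'
from h import *
arc(1.885,18,.0105)
E
```

```text
angle -0.887 r 0.0500 lift 0.0118 F [ 2.   1.2 -9.6] w 0.0261 tilt [0.027 0.013] q6 0.76 t 38.9
[0.029, 0.007, 0.025]
[0.025, 0.001, 0.029]
[0.02, 0.001, 0.033]
[0.015, 0.001, 0.035]
[0.009, 0.001, 0.037]
[0.003, 0.001, 0.038]
[-0.003, 0.001, 0.038]
[-0.008, 0.001, 0.038]
[-0.014, 0.001, 0.036]
[-0.019, 0.001, 0.033]
[-0.024, 0.001, 0.03]
[-0.029, 0.001, 0.026]
[-0.032, 0.001, 0.021]
[-0.035, 0.001, 0.016]
[-0.037, 0.001, 0.01]
[-0.038, 0.001, 0.005]
[-0.038, 0.0, -0.001]
[-0.038, 0.0, -0.007]
```

Request:
move_arm(
  increments=[
    {"grip": 1,"linear": [0.029,0,0.025],"twist": 0},
    {"grip": 1,"linear": [0.026,-0.003,0.03],"twist": 0},
    {"grip": 1,"linear": [0.021,-0.003,0.034],"twist": 0},
    {"grip": 1,"linear": [0.015,-0.003,0.036],"twist": 0},
    {"grip": 1,"linear": [0.009,-0.003,0.038],"twist": 0},
  ],
)

```text
clock: 39.35
eef_pos: [0.4993, -0.4216, 0.191]
tool_rot: [-0.511, 0.48, -0.477, 0.53]
ft_force: [-2.3, 1.7, -8.1]
grip_width: 0.0262
```

```bash
python3 - <<'E'
from h import *
st(); arc(1.885,13,.0105)
E
```

```text
tcp [ 0.4993 -0.4216  0.191 ] g.z 0.2100 r 0.0458 angle -0.178 tilt [0.015 0.023] rad -0.003 tan 0.027 psi 0.085 F [-2.3  1.7 -8.1] w 0.0262 t 39.4
angle -0.172 r 0.0495 lift 0.0104 F [-2.3  1.7 -8.1] w 0.0262 tilt [0.015 0.023] q6 0.77 t 39.4
[0.008, -0.0, 0.039]
[-0.001, 0.001, 0.039]
[-0.007, 0.001, 0.039]
[-0.013, 0.001, 0.037]
[-0.019, 0.001, 0.035]
[-0.024, 0.001, 0.031]
[-0.029, 0.001, 0.027]
[-0.033, 0.001, 0.022]
[-0.036, 0.001, 0.017]
[-0.038, 0.001, 0.011]
[-0.039, 0.001, 0.005]
[-0.039, 0.001, -0.001]
[-0.039, 0.001, -0.008]
```

Tracking well, so I'll run two calls.

Request:
move_arm(
  increments=[
    {"grip": 1,"linear": [0.008,-0.005,0.039],"twist": 0},
    {"grip": 1,"linear": [0,-0.004,0.039],"twist": 0},
    {"grip": 1,"linear": [-0.007,-0.004,0.039],"twist": 0},
    {"grip": 1,"linear": [-0.013,-0.004,0.037],"twist": 0},
    {"grip": 1,"linear": [-0.019,-0.004,0.035],"twist": 0},
  ],
)

```text
clock: 39.85
eef_pos: [0.5379, -0.4104, 0.1926]
tool_rot: [-0.511, 0.483, -0.474, 0.53]
ft_force: [-6.3, 2.7, -13.4]
grip_width: 0.0259
```

Request:
move_arm(
  increments=[
    {"grip": 1,"linear": [-0.024,-0.004,0.031],"twist": 0},
    {"grip": 1,"linear": [-0.029,-0.004,0.027],"twist": 0},
    {"grip": 1,"linear": [-0.033,-0.004,0.022],"twist": 0},
    {"grip": 1,"linear": [-0.036,-0.004,0.016],"twist": 0},
    {"grip": 1,"linear": [-0.038,-0.004,0.01],"twist": 0},
  ],
)

```text
clock: 40.35
eef_pos: [0.5555, -0.3774, 0.1926]
tool_rot: [-0.513, 0.486, -0.472, 0.526]
ft_force: [-5.7, -1.5, -14.7]
grip_width: 0.026
```

```bash
python3 - <<'E'
from h import *
st(); arc(1.885,4,.0105)
E
```

```text
tcp [ 0.5555 -0.3774  0.1926] g.z 0.2116 r 0.0503 angle 1.507 tilt [-0.002  0.026] rad -0.016 tan 0.021 psi 0.081 F [ -5.7  -1.5 -14.7] w 0.0260 t 40.4
angle 1.433 r 0.0500 lift 0.0120 F [ -5.7  -1.5 -14.7] w 0.0260 tilt [-0.002  0.026] q6 0.88 t 40.4
[-0.028, 0.008, 0.004]
[-0.028, 0.001, 0.0]
[-0.028, 0.001, -0.003]
[-0.028, 0.001, -0.006]
```

Request:
move_arm(
  increments=[
    {"grip": 1,"linear": [-0.028,0,0.004],"twist": 0},
    {"grip": 1,"linear": [-0.028,0,0],"twist": 0},
    {"grip": 1,"linear": [-0.018,0,-0.003],"twist": 0},
    {"grip": 1,"linear": [0,0.01,0],"twist": 0},
    {"grip": 1,"linear": [0,0.01,0],"twist": 0},
  ],
)

```text
clock: 40.85
eef_pos: [0.5555, -0.3653, 0.1901]
tool_rot: [-0.515, 0.484, -0.476, 0.524]
ft_force: [-6.7, 0.1, -8.1]
grip_width: 0.0263
```

```bash
python3 - <<'E'
from h import *
st(); arc(1.885,2,.006)
im,d,K,D,M=cam("wrist"); cv2.imwrite("pics/w9.png",im)
vv,uu=np.mgrid[250:480,200:440]; P=dep(np.c_[uu.ravel(),vv.ravel()],d,K,D,M); h=cv2.cvtColor(im,cv2.COLOR_BGR2HSV)[250:480,200:440].reshape(-1,3)
s=(P[:,2]>.212)&(P[:,2]<.232)&(abs(P[:,0]-.553)<.0125)&(abs(P[:,1]+.365)<.03); print(s.sum(),P[s].min(0).round(4),P[s].max(0).round(4),P[s].mean(0).round(4))
E
```

```text
tcp [ 0.5555 -0.3653  0.1901] g.z 0.2091 r 0.0514 angle 1.747 tilt [-0.     0.017] rad -0.010 tan 0.014 psi 0.078 F [-6.7  0.1 -8.1] w 0.0263 t 40.9
angle 1.674 r 0.0502 lift 0.0095 F [-6.7  0.1 -8.1] w 0.0263 tilt [-0.     0.017] q6 0.90 t 40.9
[-0.026, 0.018, -0.004]
[-0.026, 0.0, -0.006]
4784 [ 0.5405 -0.3825  0.212 ] [ 0.5655 -0.3548  0.2294] [ 0.5528 -0.366   0.2228]
```

Request:
move_arm(
  increments=[
    {"grip": 1,"linear": [-0.026,0.005,-0.004],"twist": 0},
    {"grip": 1,"linear": [-0.024,0,-0.006],"twist": 0},
    {"grip": 1,"linear": [0,0,0],"twist": 0},
    {"grip": 1,"linear": [0,0.01,0],"twist": 0},
    {"grip": 1,"linear": [0,0.01,0],"twist": 0},
  ],
)

```text
clock: 41.4
eef_pos: [0.5542, -0.3592, 0.1899]
tool_rot: [-0.515, 0.481, -0.481, 0.522]
ft_force: [-4.8, -0.5, -7.2]
grip_width: 0.026
```

```bash
python3 - <<'E'
from h import *
st(); arc(1.885,1,.004)
E
```

```text
tcp [ 0.5542 -0.3592  0.1899] g.z 0.2089 r 0.0517 angle 1.872 tilt [0.007 0.007] rad 0.002 tan 0.010 psi 0.075 F [-4.8 -0.5 -7.2] w 0.0260 t 41.4
angle 1.798 r 0.0502 lift 0.0093 F [-4.8 -0.5 -7.2] w 0.0260 tilt [0.007 0.007] q6 0.92 t 41.4
[-0.021, 0.027, -0.006]
```

Request:
move_arm(
  increments=[
    {"grip": 1,"linear": [-0.02,0.012,-0.005],"twist": 0},
    {"grip": 1,"linear": [-0.005,0.012,-0.002],"twist": 0},
    {"grip": 1,"linear": [0,0.012,0],"twist": 0},
    {"grip": 1,"linear": [0,0.012,0],"twist": 0},
    {"grip": 1,"linear": [0,0.01,0],"twist": 0},
  ],
)

```text
clock: 41.9
eef_pos: [0.553, -0.3553, 0.1812]
tool_rot: [-0.515, 0.479, -0.483, 0.522]
ft_force: [-5.5, 0.9, -4.5]
grip_width: 0.026
```

```bash
python3 - <<'E'
from h import *
st(); arc(1.885,1,.0)
E
```

```text
tcp [ 0.553  -0.3553  0.1812] g.z 0.2002 r 0.0521 angle 1.952 tilt [0.011 0.003] rad 0.007 tan 0.008 psi 0.074 F [-5.5  0.9 -4.5] w 0.0260 t 41.9
angle 1.880 r 0.0503 lift 0.0006 F [-5.5  0.9 -4.5] w 0.0260 tilt [0.011 0.003] q6 0.92 t 41.9
[-0.001, 0.003, -0.002]
```

The pin dropped into the red hole, and tilt is only 0.011 rad. Releasing and going to the red bottle.

Request:
move_arm(
  increments=[
    {"grip": 0,"linear": [0,0,0],"twist": 0},
    {"grip": 0,"linear": [0,0,0],"twist": 0},
    {"grip": 0,"linear": [0,-0.1,0],"twist": 0},
    {"grip": 0,"linear": [0,-0.2,0],"twist": 0},
    {"grip": 0,"linear": [0,-0.1,0],"twist": 0},
  ],
)

```text
clock: 42.4
eef_pos: [0.5588, -0.3551, 0.2692]
tool_rot: [-0.513, 0.472, -0.488, 0.526]
ft_force: [0.9, -0.3, 0.0]
grip_width: 0.0854
```

```bash
python3 - <<'E'
from h import *
A=st(); knob(); rows([0.48,0.03,0.22],-1.05,N=12)
E
```

```text
tcp [ 0.5588 -0.3551  0.2692] g.z 0.2882 r 0.0572 angle 1.918 tilt [ 0.029 -0.002] rad 0.026 tan 0.014 psi 0.079 F [ 0.9 -0.3  0. ] w 0.0854 t 42.4
knob 1798 [ 0.5521 -0.3592] size [0.027 0.027 0.02 ] top 0.2172 r 0.0499 angle 1.888
at [ 0.5597 -0.3556  0.2723] psi 0.079 down [ 0.034 -0.005 -0.999] q6 0.92 F [0.6 0.2 3. ] w 0.0855 t 42.5 left [-0.0797  0.3856 -0.0523] -1.129
[-0.163, 0.02, -0.021] 0.047
[-0.16, 0.019, -0.036] 0.047
[-0.156, 0.019, -0.051] 0.047
[-0.151, 0.019, -0.066] 0.047
[-0.144, 0.018, -0.08] 0.047
[-0.136, 0.018, -0.093] 0.047
[-0.127, 0.017, -0.105] 0.047
[-0.116, 0.017, -0.116] 0.047
[-0.105, 0.017, -0.127] 0.047
[-0.093, 0.017, -0.136] 0.047
[-0.079, 0.016, -0.144] 0.047
[-0.066, 0.016, -0.151] 0.047
```

Knob top is 0.217 at 1.888, so the pin is fully in the red hole.

Request:
move_arm(
  increments=[
    {"grip": 0,"linear": [-0.163,0,-0.021],"twist": 0.047},
    {"grip": 0,"linear": [-0.16,0,-0.036],"twist": 0.047},
    {"grip": 0,"linear": [-0.156,0,-0.05],"twist": 0.047},
    {"grip": 0,"linear": [-0.15,0,-0.066],"twist": 0.047},
    {"grip": 0,"linear": [-0.144,0.01,-0.08],"twist": 0.047},
  ],
)

```text
clock: 42.95
eef_pos: [0.5364, -0.1952, 0.2772]
tool_rot: [0.37, -0.575, 0.609, -0.403]
ft_force: [0.7, 0.4, 0.1]
grip_width: 0.0853
```

Request:
move_arm(
  increments=[
    {"grip": 0,"linear": [-0.136,0.01,-0.093],"twist": 0.047},
    {"grip": 0,"linear": [-0.127,0.02,-0.105],"twist": 0.047},
    {"grip": 0,"linear": [-0.116,0.02,-0.116],"twist": 0.047},
    {"grip": 0,"linear": [-0.105,0.02,-0.127],"twist": 0.047},
    {"grip": 0,"linear": [-0.093,0.02,-0.136],"twist": 0.047},
  ],
)

```text
clock: 43.45
eef_pos: [0.5156, -0.0252, 0.2639]
tool_rot: [0.202, -0.651, 0.683, -0.262]
ft_force: [1.3, -0.1, -0.6]
grip_width: 0.0853
```

Request:
move_arm(
  increments=[
    {"grip": 0,"linear": [-0.079,0.02,-0.144],"twist": 0.047},
    {"grip": 0,"linear": [-0.04,0.02,-0.08],"twist": 0.04},
    {"grip": 0,"linear": [0,0,0],"twist": 0},
    {"grip": 0,"linear": [0,0,0],"twist": 0},
    {"grip": 0,"linear": [0,0,0],"twist": 0},
  ],
)

```text
clock: 43.95
eef_pos: [0.5137, 0.0332, 0.2617]
tool_rot: [0.135, -0.671, 0.697, -0.214]
ft_force: [0.6, 0.4, 0.7]
grip_width: 0.0852
```

```bash
python3 - <<'E'
from h import *
st(); im,hh,P,near,uv=bottle("wrist",(.481,.058),((.088,.12),(.04,.083)))
s=near&((hh[:,0]<7)|(hh[:,0]>175))&(hh[:,1]>150)&(P[:,2]<.0125)&(P[:,2]>.006); r=np.hypot(P[:,0]-.481,P[:,1]-.058); s&=(r>.026)&(r<.037); t=P[s].mean(0); print("tab",s.sum(),t.round(4),uv[s].mean(0),np.arctan2(t[1]-.058,t[0]-.481))
rows([0.481,0.058,0.1],-1.05); cv2.imwrite("pics/w10.png",im)
E
```

```text
tcp [0.5137 0.0332 0.2617] g.z 0.2806 r 0.4101 angle 3.086 tilt [ 0.117 -0.009] rad 0.116 tan -0.017 psi -1.075 F [0.6 0.4 0.7] w 0.0852 t 44.0
z 0.088 0.12 829 [0.4441 0.0617 0.0995] [0.026 0.028 0.023]
z 0.04 0.083 873 [0.4491 0.0613 0.0616] [0.029 0.041 0.043]
tab 12 [0.4571 0.0753 0.0093] [238.5  248.75] 2.5155177713815773
at [0.5138 0.033  0.2618] psi -1.075 down [ 0.117 -0.009 -0.993] q6 2.72 F [0.2 0.2 0.3] w 0.0855 t 44.0 left [-0.0328  0.025  -0.1618] 0.025
[0.041, 0.196, -0.06] -0.003
[0.04, 0.196, -0.06] -0.003
[0.04, 0.196, -0.06] -0.003
[0.04, 0.196, -0.06] -0.003
```

View pics/w10.png

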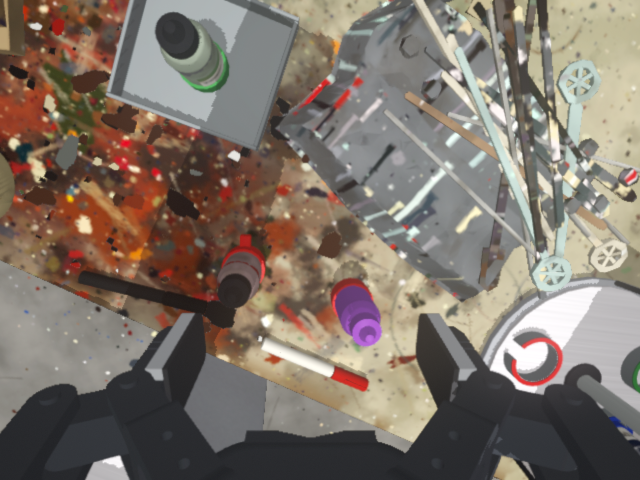

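The red bottle was knocked: it now stands near (0.444, 0.062), foot at (245,260) in the view with its tab at (245,242) pointing up. The red pocket is at the front, at (535,360). Tilt has grown to 0.117 again, and it amplifies itself. I'll level again at the locked knob and come back with less turning to do.

```bash
python3 - <<'E'
from h import *
st(); im,hh,P,near,uv=bottle("wrist",(.445,.062),((.1,.12),(.088,.12)))
red=((hh[:,0]<7)|(hh[:,0]>174))&(hh[:,1]>130)
s=near&red&(P[:,2]<.014)&(P[:,2]>.005)&(uv[:,1]<252)&(uv[:,1]>230)&(abs(uv[:,0]-245)<10); t=P[s].mean(0); print("tab",s.sum(),t.round(4),uv[s].mean(0),np.arctan2(t[1]-.062,t[0]-.444))
s=near&red&(P[:,2]<.028)&(P[:,2]>.019); print("foot top",s.sum(),P[s].min(0).round(4),P[s].max(0).round(4))
rows([0.5535,-0.359,0.235],-.6,N=9)
E
```

```text
tcp [0.5138 0.033  0.2618] g.z 0.2806 r 0.4099 angle 3.086 tilt [ 0.117 -0.009] rad 0.116 tan -0.017 psi -1.075 F [0.2 0.2 0.3] w 0.0855 t 44.0
z 0.1 0.12 235 [0.4433 0.0617 0.106 ] [0.014 0.015 0.012]
z 0.088 0.12 869 [0.4431 0.0615 0.0999] [0.029 0.028 0.024]
tab 148 [0.4684 0.0725 0.0093] [245.17567568 241.07432432] 0.4065704299762387
foot top 246 [0.4341 0.0381 0.019 ] [0.466  0.0843 0.0275]
at [0.5136 0.0327 0.2615] psi -1.076 down [ 0.116 -0.009 -0.993] q6 2.72 F [ 0.5  0.  -0. ] w 0.0853 t 44.0 left [ 0.0399 -0.3917 -0.0265] 0.476
[0.086, 0.019, 0.201] -0.026
[0.097, 0.018, 0.196] -0.026
[0.107, 0.016, 0.191] -0.026
[0.117, 0.015, 0.185] -0.026
[0.126, 0.014, 0.179] -0.026
[0.136, 0.012, 0.172] -0.026
[0.144, 0.011, 0.165] -0.026
[0.153, 0.01, 0.157] -0.026
[0.161, 0.008, 0.149] -0.026
```

Request:
move_arm(
  increments=[
    {"grip": 0,"linear": [0.086,0.019,0.2],"twist": -0.026},
    {"grip": 0,"linear": [0.097,0.018,0.196],"twist": -0.026},
    {"grip": 0,"linear": [0.107,0.016,0.19],"twist": -0.026},
    {"grip": 0,"linear": [0.117,0.015,0.185],"twist": -0.026},
    {"grip": 0,"linear": [0.126,0.014,0.18],"twist": -0.026},
  ],
)

```text
clock: 44.55
eef_pos: [0.5388, -0.1906, 0.2508]
tool_rot: [0.228, -0.635, 0.672, -0.306]
ft_force: [2.3, 0.5, 0.0]
grip_width: 0.0852
```

Request:
move_arm(
  increments=[
    {"grip": 0,"linear": [0.136,0.012,0.172],"twist": -0.026},
    {"grip": 0,"linear": [0.144,0.011,0.165],"twist": -0.026},
    {"grip": 0,"linear": [0.14,0.01,0.15],"twist": -0.026},
    {"grip": 0,"linear": [0.08,0.008,0.08],"twist": 0},
    {"grip": 0,"linear": [0,0,0],"twist": 0},
  ],
)

```text
clock: 45.05
eef_pos: [0.5548, -0.36, 0.244]
tool_rot: [0.278, -0.609, 0.654, -0.352]
ft_force: [-1.2, 0.2, 0.1]
grip_width: 0.0852
```

```bash
python3 - <<'E'
from h import *
A=st(); d=A[:,1]; rows(np.array([.5521,-.3592,.205])+.019*d,None,N=3)
E
```

```text
tcp [ 0.5548 -0.36    0.244 ] g.z 0.2628 r 0.0501 angle 1.874 tilt [ 0.123 -0.011] rad 0.107 tan 0.061 psi -0.649 F [-1.2  0.2  0.1] w 0.0852 t 45.0
at [ 0.5548 -0.36    0.244 ] psi -0.649 down [ 0.123 -0.011 -0.992] q6 1.62 F [-1.2  0.2  0.1] w 0.0852 t 45.0 left [-0.0004  0.0006 -0.0578] 0.000
[0.006, 0.096, -0.011] 0.0
[0.006, 0.096, -0.011] 0.0
[0.006, 0.096, -0.011] 0.0
```

Request:
move_arm(
  increments=[
    {"grip": 0,"linear": [0.006,0.1,-0.011],"twist": 0},
    {"grip": 0,"linear": [0.006,0.1,-0.011],"twist": 0},
    {"grip": 0.2,"linear": [0.006,0.06,-0.011],"twist": 0},
    {"grip": 1,"linear": [0,0,0],"twist": 0},
    {"grip": 1,"linear": [0,0,0],"twist": 0},
  ],
)

```text
clock: 45.55
eef_pos: [0.5517, -0.3628, 0.1901]
tool_rot: [0.276, -0.609, 0.655, -0.351]
ft_force: [-0.9, -0.7, 0.6]
grip_width: 0.044
```

Request:
move_arm(
  increments=[
    {"grip": 1,"linear": [0,0,0],"twist": 0},
    {"grip": 1,"linear": [0,0,0],"twist": 0},
    {"grip": 1,"linear": [0,0,0],"twist": 0},
    {"grip": 1,"linear": [-0.03,0,0.04],"twist": 0},
    {"grip": 1,"linear": [-0.03,0,0.04],"twist": 0},
  ],
)

```text
clock: 46.05
eef_pos: [0.5543, -0.3635, 0.1909]
tool_rot: [0.285, -0.617, 0.652, -0.337]
ft_force: [-31.6, 2.6, 12.9]
grip_width: 0.0264
```

```bash
python3 - <<'E'
from h import *
A=st(); w2t(A,[.01,0,0],[0,.01,0],[0,0,.01])
E
```

```text
tcp [ 0.5543 -0.3635  0.1909] g.z 0.2099 r 0.0492 angle 1.807 tilt [ 0.087 -0.012] rad 0.079 tan 0.039 psi -0.661 F [-31.6   2.6  12.9] w 0.0264 t 46.0
[-0.031, 0.004, 0.039]
[-0.04, -0.001, -0.031]
[-0.002, -0.05, 0.004]
```

Request:
move_arm(
  increments=[
    {"grip": 1,"linear": [-0.025,0,0.033],"twist": 0},
    {"grip": 1,"linear": [-0.025,0,0.033],"twist": 0},
    {"grip": 1,"linear": [-0.025,0,0.033],"twist": 0},
    {"grip": 1,"linear": [-0.025,0,0.033],"twist": 0},
    {"grip": 1,"linear": [-0.02,0,0.026],"twist": 0},
  ],
)

```text
clock: 46.55
eef_pos: [0.5524, -0.3631, 0.19]
tool_rot: [0.305, -0.637, 0.639, -0.305]
ft_force: [-17.2, 1.4, 5.4]
grip_width: 0.0258
```

```bash
python3 - <<'E'
from h import *
A=st(); w2t(A,[.01,0,0],[0,.01,0],[0,0,.01])
E
```

```text
tcp [ 0.5524 -0.3631  0.19  ] g.z 0.2090 r 0.0490 angle 1.812 tilt [ 0.001 -0.003] rad 0.003 tan -0.001 psi -0.678 F [-17.2   1.4   5.4] w 0.0258 t 46.5
[-0.031, 0.0, 0.039]
[-0.039, -0.0, -0.031]
[0.0, -0.05, 0.0]
```

Request:
move_arm(
  increments=[
    {"grip": 1,"linear": [-0.012,0,0.016],"twist": 0},
    {"grip": 1,"linear": [0,0,0],"twist": 0},
    {"grip": 0,"linear": [0,0,0],"twist": 0},
    {"grip": 0,"linear": [0,0,0],"twist": 0},
    {"grip": 0,"linear": [0,-0.1,0],"twist": 0},
  ],
)

```text
clock: 47.05
eef_pos: [0.5516, -0.3625, 0.2093]
tool_rot: [-0.308, 0.64, -0.636, 0.302]
ft_force: [0.7, 0.2, -0.6]
grip_width: 0.0685
```

Request:
move_arm(
  increments=[
    {"grip": 0,"linear": [0,-0.2,0],"twist": 0},
    {"grip": 0,"linear": [-0.1,-0.05,-0.14],"twist": 0},
    {"grip": 0,"linear": [-0.13,0,-0.177],"twist": 0},
    {"grip": 0,"linear": [-0.13,0,-0.177],"twist": 0},
    {"grip": 0,"linear": [-0.13,0,-0.177],"twist": 0},
  ],
)

```text
clock: 47.55
eef_pos: [0.5159, -0.2048, 0.2657]
tool_rot: [0.301, -0.635, 0.643, -0.304]
ft_force: [1.0, 0.7, -0.7]
grip_width: 0.0852
```

Request:
move_arm(
  increments=[
    {"grip": 0,"linear": [-0.13,0,-0.177],"twist": 0},
    {"grip": 0,"linear": [-0.13,0,-0.177],"twist": 0},
    {"grip": 0,"linear": [-0.13,0,-0.177],"twist": 0},
    {"grip": 0,"linear": [-0.12,0,-0.16],"twist": 0},
    {"grip": 0,"linear": [-0.05,0,-0.07],"twist": 0},
  ],
)

```text
clock: 48.05
eef_pos: [0.4699, -0.0118, 0.2684]
tool_rot: [0.298, -0.632, 0.645, -0.31]
ft_force: [-0.6, 0.1, -0.5]
grip_width: 0.0855
```

```bash
python3 - <<'E'
from h import *
st(); im,hh,P,near,uv=bottle("wrist",(.4435,.0615),((.1,.12),(.088,.12),(.04,.083)))
red=((hh[:,0]<7)|(hh[:,0]>174))&(hh[:,1]>130); r=np.hypot(P[:,0]-.4435,P[:,1]-.0615)
s=near&red&(P[:,2]<.0135)&(P[:,2]>.006)&(r>.025)&(r<.037); t=np.median(P[s],0); print("tab",s.sum(),t.round(4),np.arctan2(t[1]-.0615,t[0]-.4435))
rows([.4435,.0615,.053],-.7)
E
```

```text
tcp [ 0.4699 -0.0118  0.2684] g.z 0.2874 r 0.3668 angle -3.084 tilt [ 0.024 -0.009] rad 0.025 tan -0.009 psi -0.682 F [-0.6  0.1 -0.5] w 0.0855 t 48.0
z 0.1 0.12 275 [0.4418 0.0619 0.1055] [0.017 0.016 0.011]
z 0.088 0.12 951 [0.4423 0.0612 0.0995] [0.028 0.028 0.023]
z 0.04 0.083 768 [0.444  0.0609 0.0614] [0.037 0.04  0.043]
tab 102 [0.47   0.0736 0.0095] 0.4296579181579856
at [ 0.4696 -0.0104  0.2686] psi -0.681 down [ 0.024 -0.008 -1.   ] q6 2.23 F [-0.6  2.2  0.2] w 0.0853 t 48.1 left [-0.0261  0.0719 -0.2156] -0.019
[-0.037, 0.214, -0.071] 0.002
[-0.037, 0.214, -0.071] 0.002
[-0.037, 0.214, -0.071] 0.002
[-0.037, 0.214, -0.071] 0.002
[-0.036, 0.214, -0.071] 0.002
```

Request:
move_arm(
  increments=[
    {"grip": 0,"linear": [-0.09,0.05,-0.17],"twist": 0.004},
    {"grip": 0,"linear": [-0.09,0.05,-0.17],"twist": 0},
    {"grip": 0,"linear": [-0.005,0.15,-0.01],"twist": 0},
    {"grip": 0,"linear": [0,0.15,0],"twist": 0},
    {"grip": 0,"linear": [0,0.15,0],"twist": 0},
  ],
)

```text
clock: 48.6
eef_pos: [0.4511, 0.067, 0.1637]
tool_rot: [0.287, -0.629, 0.648, -0.319]
ft_force: [0.3, -0.5, -0.5]
grip_width: 0.0857
```

Request:
move_arm(
  increments=[
    {"grip": 0,"linear": [0,0.15,0],"twist": 0},
    {"grip": 0,"linear": [0,0.1,0],"twist": 0},
    {"grip": 0,"linear": [0,0,0],"twist": 0},
    {"grip": 0,"linear": [0,0,0],"twist": 0},
    {"grip": 0,"linear": [0,0,0],"twist": 0},
  ],
)

```text
clock: 49.1
eef_pos: [0.4561, 0.0665, 0.1123]
tool_rot: [0.286, -0.628, 0.648, -0.32]
ft_force: [-0.2, 0.1, 0.4]
grip_width: 0.0855
```

```bash
python3 - <<'E'
from h import *
st(); rows([.443,.061,.053],-.7)
E
```

```text
tcp [0.4561 0.0665 0.1123] g.z 0.1313 r 0.4461 angle -3.069 tilt [ 0.056 -0.005] rad 0.054 tan -0.013 psi -0.684 F [-0.2  0.1  0.4] w 0.0855 t 49.1
at [0.4561 0.0665 0.1123] psi -0.684 down [ 0.056 -0.005 -0.998] q6 2.41 F [-0.2  0.1  0.4] w 0.0855 t 49.1 left [-0.0131 -0.0055 -0.0593] -0.016
[0.036, 0.146, -0.023] 0.004
[0.036, 0.146, -0.023] 0.004
```

Request:
move_arm(
  increments=[
    {"grip": 0,"linear": [0.07,0.05,-0.047],"twist": 0.004},
    {"grip": 0,"linear": [0.01,0.13,-0.005],"twist": 0},
    {"grip": 0,"linear": [0.008,0.12,-0.005],"twist": 0},
    {"grip": 0,"linear": [0,0,0],"twist": 0},
    {"grip": 1,"linear": [0,0,0],"twist": 0},
  ],
)

```text
clock: 49.6
eef_pos: [0.4484, 0.0605, 0.0589]
tool_rot: [0.277, -0.627, 0.652, -0.324]
ft_force: [0.0, 0.1, 0.9]
grip_width: 0.0732
```

Request:
move_arm(
  increments=[
    {"grip": 1,"linear": [0,0,0],"twist": 0},
    {"grip": 1,"linear": [0,0,0],"twist": 0},
    {"grip": 1,"linear": [0,0,0],"twist": 0},
    {"grip": 1,"linear": [0,0,0],"twist": 0},
    {"grip": 1,"linear": [0,0,0],"twist": 0},
  ],
)

```text
clock: 50.1
eef_pos: [0.4516, 0.0612, 0.0635]
tool_rot: [0.274, -0.627, 0.652, -0.327]
ft_force: [-0.1, -0.5, -3.3]
grip_width: 0.0371
```

```bash
python3 - <<'E'
from h import *
A=st(); c=np.arctan2(A[1,2],A[0,2]); x0=np.array(bot.get_obs()["eef_pos"]); fin=1.6116-.425+c; print("final psi",fin)
p0=x0+[0,0,.15]; p=np.array([.503,-.25,.2]); N=10; dp=fin-c
for i in range(N):
    print((A.T@((p-p0)/N)/.2).round(3).tolist(),round(-dp/N/2,3)); A=R.from_rotvec([0,0,dp/N]).as_matrix()@A
E
```

```text
tcp [0.4516 0.0612 0.0635] g.z 0.0824 r 0.4414 angle -3.057 tilt [ 0.082 -0.001] rad 0.081 tan -0.013 psi -0.694 F [-0.1 -0.5 -3.3] w 0.0371 t 50.1
final psi 0.4928798953211724
[0.104, 0.009, 0.119] -0.059
[0.117, 0.007, 0.106] -0.059
[0.129, 0.006, 0.091] -0.059
[0.139, 0.004, 0.075] -0.059
[0.147, 0.003, 0.058] -0.059
[0.153, 0.001, 0.041] -0.059
[0.156, 0.0, 0.022] -0.059
[0.158, -0.001, 0.004] -0.059
[0.157, -0.002, -0.015] -0.059
[0.154, -0.003, -0.033] -0.059
```

Request:
move_arm(
  increments=[
    {"grip": 1,"linear": [0,-0.12,0],"twist": 0},
    {"grip": 1,"linear": [0,-0.24,0],"twist": 0},
    {"grip": 1,"linear": [0,-0.24,0],"twist": 0},
    {"grip": 1,"linear": [0.11,-0.05,0.13],"twist": -0.059},
    {"grip": 1,"linear": [0.13,0,0.12],"twist": -0.059},
  ],
)

```text
clock: 50.6
eef_pos: [0.4501, -0.0058, 0.1963]
tool_rot: [0.357, -0.582, 0.611, -0.401]
ft_force: [1.5, 0.1, -4.2]
grip_width: 0.0368
```

Request:
move_arm(
  increments=[
    {"grip": 1,"linear": [0.145,0,0.103],"twist": -0.059},
    {"grip": 1,"linear": [0.157,0,0.085],"twist": -0.059},
    {"grip": 1,"linear": [0.166,0,0.066],"twist": -0.059},
    {"grip": 1,"linear": [0.173,0,0.046],"twist": -0.059},
    {"grip": 1,"linear": [0.176,0,0.025],"twist": -0.059},
  ],
)

```text
clock: 51.1
eef_pos: [0.4829, -0.187, 0.1996]
tool_rot: [-0.525, 0.432, -0.474, 0.559]
ft_force: [0.8, 0.5, -2.6]
grip_width: 0.037
```

Request:
move_arm(
  increments=[
    {"grip": 1,"linear": [0.178,0,0.004],"twist": -0.059},
    {"grip": 1,"linear": [0.17,0.02,-0.015],"twist": -0.059},
    {"grip": 1,"linear": [0.1,0.05,-0.03],"twist": -0.045},
    {"grip": 1,"linear": [0,0.05,0],"twist": 0},
    {"grip": 1,"linear": [0,0,0],"twist": 0},
  ],
)

```text
clock: 51.6
eef_pos: [0.5005, -0.2845, 0.1726]
tool_rot: [-0.597, 0.335, -0.379, 0.622]
ft_force: [-1.0, 0.9, -4.0]
grip_width: 0.0369
```

```bash
cat > red.py <<'E'
from h import *
st(); rows([.5018,-.2918,.12],.493)
im,d,K,D,M=cam("wrist"); cv2.imwrite("pics/w11_%d.png"%int(10*bot.get_obs()["clock"]),im); h=cv2.cvtColor(im,cv2.COLOR_BGR2HSV).reshape(-1,3).astype(int)
vv,uu=np.mgrid[0:480,0:640]; uv=np.c_[uu.ravel(),vv.ravel()]; P=M[:3,3]+rays(uv,K,D,M)*d.ravel()[:,None]
red=((h[:,0]<8)|(h[:,0]>173))&(h[:,1]>110)&(np.hypot(P[:,0]-.502,P[:,1]+.29)<.07)
print(np.histogram(P[red][:,2],np.arange(.02,.2,.006)))
from scipy.optimize import least_squares
s=red&(abs(P[:,2]-.04)<.003); Q=P[s][:,:2]; r=least_squares(lambda p:np.hypot(*(Q-p[:2]).T)-.0285,[.502,-.292],loss="soft_l1",f_scale=.002); print("collar",s.sum(),r.x.round(4),Q.min(0).round(4),Q.max(0).round(4))
f=red&(P[:,2]>.046); zt=P[f][:,2].max(); print("foot max z %.4f min %.4f"%(zt,P[f][:,2].min()))
t=f&(P[:,2]<P[f][:,2].min()+.014); print("tab",t.sum(),np.median(P[t],0).round(4),P[t].min(0).round(4),P[t].max(0).round(4))
u=f&~t; print("foot top",u.sum(),P[u].min(0).round(4),P[u].max(0).round(4))
g=red&(P[:,2]>.03); q=uv[g]; x0,y0=q.min(0)-30; x1,y1=q.max(0)+60
E
python3 red.py
```

```text
tcp [ 0.5005 -0.2845  0.1726] g.z 0.1915 r 0.0924 angle -3.116 tilt [ 0.071 -0.   ] rad 0.061 tan 0.036 psi 0.513 F [-1.   0.9 -4. ] w 0.0369 t 51.6
at [ 0.5005 -0.2845  0.1726] psi 0.513 down [ 0.071 -0.    -0.997] q6 0.52 F [-1.   0.9 -4. ] w 0.0369 t 51.6 left [ 0.0013 -0.0073 -0.0526] -0.020
[0.013, 0.131, -0.014] 0.005
[0.013, 0.131, -0.014] 0.005
(array([  0,   5,  12, 841,   0,   0,   0,   0,   0,   0,   0,   0,   0,
         0,   0,  37, 606, 226, 490, 419,   3,   3,   1,   0,   2, 171,
       138, 112, 171,   4]), array([0.02 , 0.026, 0.032, 0.038, 0.044, 0.05 , 0.056, 0.062, 0.068,
       0.074, 0.08 , 0.086, 0.092, 0.098, 0.104, 0.11 , 0.116, 0.122,
       0.128, 0.134, 0.14 , 0.146, 0.152, 0.158, 0.164, 0.17 , 0.176,
       0.182, 0.188, 0.194, 0.2  ]))
collar 853 [ 0.5017 -0.2916] [ 0.4707 -0.319 ] [ 0.533  -0.2623]
foot max z 0.1961 min 0.1116
tab 783 [ 0.4941 -0.2692  0.1187] [ 0.476  -0.2995  0.1116] [ 0.5089 -0.2593  0.1256]
foot top 1600 [ 0.4763 -0.3051  0.1257] [ 0.5179 -0.2676  0.1961]
```

```bash
ls pics/w11*; cp pics/w11_*.png pics/w11.png; python3 - <<'E'
from h import *
st(); im=cv2.imread("pics/w11.png"); cv2.imwrite("pics/w11c.png",cv2.resize(im[150:400,180:480],None,fx=2,fy=2,interpolation=2))
E
```

```text
pics/w11_516.png
tcp [ 0.5008 -0.2845  0.1733] g.z 0.1923 r 0.0924 angle -3.119 tilt [ 0.072 -0.001] rad 0.062 tan 0.035 psi 0.513 F [-0.  -0.2 -2.7] w 0.0370 t 51.6
```

View pics/w11c.png

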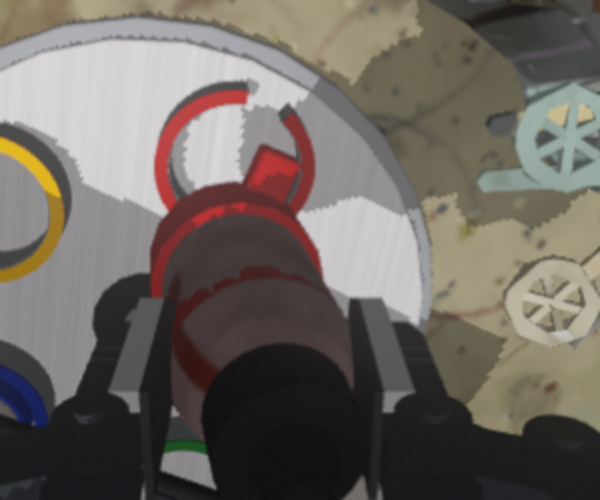

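The crop shows the red bottle over the red collar, with the tab at (272,172) pointing the same way as the notch at (270,95). The bottle leans a little in the jaws. I'll fit the foot ring to get its underside centre.

```bash
cat > foot.py <<'E'
from h import *
from scipy.optimize import least_squares
A=st(); o=np.array(bot.get_obs()["eef_pos"]); im,d,K,D,M=cam("wrist"); h=cv2.cvtColor(im,cv2.COLOR_BGR2HSV).reshape(-1,3).astype(int)
vv,uu=np.mgrid[0:480,0:640]; uv=np.c_[uu.ravel(),vv.ravel()]; P=M[:3,3]+rays(uv,K,D,M)*d.ravel()[:,None]
gp=o-.019*A[:,1]; H=.064; zu=o[2]-H
red=((h[:,0]<8)|(h[:,0]>173))&(h[:,1]>110)&(np.hypot(P[:,0]-o[0],P[:,1]-o[1])<.06)
t=red&(abs(P[:,2]-zu-.010)<.006); ring=red&(abs(P[:,2]-zu-.024)<.0075)&(P[:,2]>zu+.018)
def fit(Q,c):
    return least_squares(lambda p:np.maximum(0,np.hypot(*(Q-p).T)-.0235)+np.maximum(0,.0205-np.hypot(*(Q-p).T)),c,loss="soft_l1",f_scale=.001)
Q=P[ring]; r=fit(Q[:,:2],gp[:2]); c=np.r_[r.x,np.median(Q[:,2])]
pl=np.linalg.lstsq(np.c_[Q[:,:2]-r.x,np.ones(len(Q))],Q[:,2],rcond=None)[0]
ax=np.r_[c[:2]-gp[:2],-(gp[2]-zu-.024)]; ax/=np.linalg.norm(ax); u=np.r_[c[:2],zu+.024]+.024*ax
print("ring n",len(Q),"centre",c.round(4),"cost",r.cost,"plane slope",pl.round(3),"axis",ax.round(3),"grasp",gp.round(4))
T=P[t]; k=np.hypot(*(T[:,:2]-u[:2]).T)>.025; T=T[k]; tc=T.mean(0); print("tab n",len(T),tc.round(4),"angle %.3f (want 1.612)"%np.arctan2(*(tc[:2]-u[:2])[::-1]),"dist %.4f"%np.hypot(*(tc[:2]-u[:2])))
print("underside",u.round(4),"needs shift",(np.array([.5018,-.2917])-u[:2]).round(4)); s=np.r_[np.array([.5018,-.2917])-u[:2],0]; w2t(A,s,[0,0,-.01])
E
python3 foot.py
```

```text
tcp [ 0.5008 -0.2845  0.1733] g.z 0.1923 r 0.0924 angle -3.119 tilt [ 0.072 -0.001] rad 0.062 tan 0.035 psi 0.513 F [-0.  -0.2 -2.7] w 0.0370 t 51.6
ring n 945 centre [ 0.5007 -0.2932  0.1342] cost 7.289638399738644e-07 plane slope [ 0.056 -0.18   0.137] axis [ 0.021 -0.146 -0.989] grasp [ 0.4994 -0.2845  0.1923]
tab n 658 [ 0.495  -0.2687  0.1196] angle 1.790 (want 1.612) dist 0.0287
underside [ 0.5012 -0.2967  0.1096] needs shift [0.0006 0.005 ]
[-0.02, 0.0, 0.015]
[-0.002, 0.05, -0.003]
```

Request:
move_arm(
  increments=[
    {"grip": 1,"linear": [-0.017,0.04,0.013],"twist": 0},
    {"grip": 1,"linear": [-0.003,0.09,-0.005],"twist": 0},
    {"grip": 1,"linear": [-0.003,0.09,-0.005],"twist": 0},
    {"grip": 1,"linear": [-0.003,0.08,-0.005],"twist": 0},
    {"grip": 1,"linear": [0,0,0],"twist": 0},
  ],
)

```text
clock: 52.2
eef_pos: [0.5047, -0.2737, 0.1147]
tool_rot: [-0.598, 0.331, -0.379, 0.624]
ft_force: [-0.3, 0.3, -2.9]
grip_width: 0.0372
```

```bash
sed -i 's/(P\[:,2\]>zu+.018)/(P[:,2]>zu+.018)\&(P[:,2]>.0435)/; s/^T=P\[t\]; k=.*>.025; /T=P[t]; e=T[:,:2]-u[:2]; k=(np.hypot(*e.T)>.0255)\&(abs(e[:,0])<.014)\&(e[:,1]>0)\&(T[:,2]>.044); /' foot.py; python3 foot.py; python3 - <<'E'
from h import *
im=cam("wrist")[0]; cv2.imwrite("pics/w12.png",cv2.resize(im[180:380,200:440],None,fx=2.5,fy=2.5,interpolation=2))
E
```

```text
tcp [ 0.5047 -0.2737  0.1147] g.z 0.1336 r 0.1030 angle 3.121 tilt [ 0.078 -0.002] rad 0.069 tan 0.037 psi 0.520 F [-0.3  0.3 -2.9] w 0.0372 t 52.2
ring n 831 centre [ 0.5046 -0.2821  0.0759] cost 4.930403508299789e-07 plane slope [ 0.009 -0.179  0.078] axis [ 0.024 -0.141 -0.99 ] grasp [ 0.5032 -0.2737  0.1336]
tab n 513 [ 0.5005 -0.2554  0.0606] angle 1.724 (want 1.612) dist 0.0305
underside [ 0.5052 -0.2855  0.051 ] needs shift [-0.0034 -0.0062]
[0.018, -0.001, -0.03]
[-0.002, 0.05, -0.003]
```

View pics/w12.png

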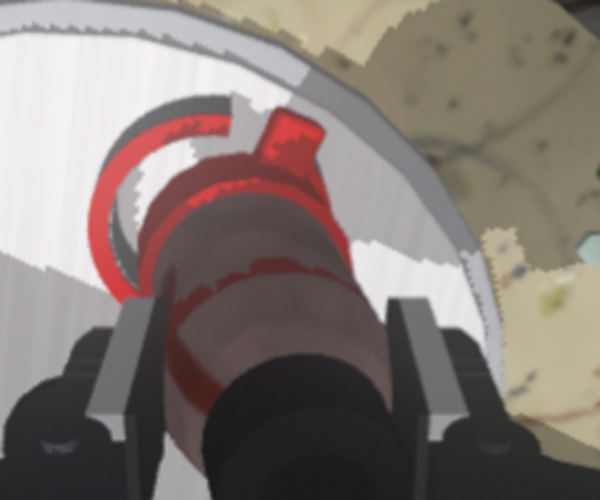

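Request:
move_arm(
  increments=[
    {"grip": 1,"linear": [0.012,0,-0.02],"twist": 0.013},
    {"grip": 1,"linear": [0.006,0,-0.01],"twist": 0.012},
    {"grip": 1,"linear": [0,0,0],"twist": 0},
    {"grip": 1,"linear": [0,0.02,0],"twist": 0},
    {"grip": 1,"linear": [0,0.02,0],"twist": 0},
  ],
)

```text
clock: 52.8
eef_pos: [0.5062, -0.2828, 0.1138]
tool_rot: [-0.587, 0.342, -0.4, 0.615]
ft_force: [-1.4, 1.0, -2.4]
grip_width: 0.0372
```

```bash
python3 foot.py; python3 - <<'E'
from h import *
im=cam("wrist")[0]; cv2.imwrite("pics/w13.png",cv2.resize(im[180:380,200:440],None,fx=2.5,fy=2.5,interpolation=2))
E
```

```text
tcp [ 0.5062 -0.2828  0.1138] g.z 0.1327 r 0.0941 angle 3.109 tilt [ 0.09  -0.009] rad 0.082 tan 0.037 psi 0.467 F [-1.4  1.  -2.4] w 0.0372 t 52.8
ring n 898 centre [ 0.5063 -0.2916  0.0747] cost 4.5911583228632336e-07 plane slope [ 0.029 -0.174  0.077] axis [ 0.029 -0.15  -0.988] grasp [ 0.5045 -0.2826  0.1327]
tab n 536 [ 0.5038 -0.2648  0.0597] angle 1.674 (want 1.612) dist 0.0305
underside [ 0.507  -0.2951  0.0501] needs shift [-0.0052  0.0034]
[-0.027, -0.002, -0.015]
[-0.002, 0.05, -0.004]
```

View pics/w13.png

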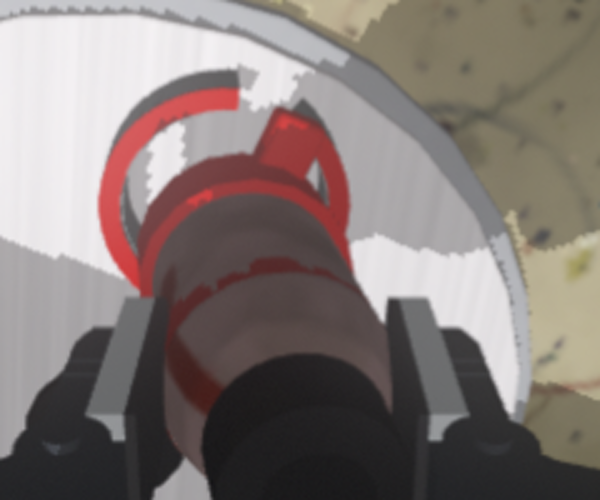

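The crop shows the tab at (292,130), just right of the notch gap, so the foot needs about (−5,+3) mm. I'll apply that with compensation for the per-row drift.

Request:
move_arm(
  increments=[
    {"grip": 1,"linear": [-0.016,0.007,-0.013],"twist": 0.005},
    {"grip": 1,"linear": [-0.014,0.007,-0.012],"twist": 0.005},
    {"grip": 1,"linear": [-0.002,0.03,-0.005],"twist": 0},
    {"grip": 1,"linear": [-0.002,0.025,-0.005],"twist": 0},
    {"grip": 1,"linear": [-0.002,0.007,-0.004],"twist": 0},
  ],
)

```text
clock: 53.4
eef_pos: [0.4998, -0.2827, 0.1]
tool_rot: [-0.583, 0.346, -0.41, 0.61]
ft_force: [-1.0, 0.3, 2.4]
grip_width: 0.037
```

```bash
python3 foot.py
```

```text
tcp [ 0.4998 -0.2827  0.1   ] g.z 0.1190 r 0.0946 angle -3.104 tilt [ 0.097 -0.016] rad 0.092 tan 0.035 psi 0.445 F [-1.   0.3  2.4] w 0.0370 t 53.4
ring n 1000 centre [ 0.4986 -0.2889  0.0619] cost 1.1778955480683604e-06 plane slope [ 0.015 -0.165  0.064] axis [ 0.011 -0.11  -0.994] grasp [ 0.4979 -0.2824  0.119 ]
tab n 469 [ 0.4966 -0.2605  0.0471] angle 1.643 (want 1.612) dist 0.0311
underside [ 0.4989 -0.2915  0.0362] needs shift [ 0.0029 -0.0002]
[0.007, 0.001, 0.013]
[-0.003, 0.05, -0.004]
```

Request:
move_arm(
  increments=[
    {"grip": 1,"linear": [0.005,-0.01,0.01],"twist": 0.005},
    {"grip": 1,"linear": [0,0.03,0],"twist": 0.003},
    {"grip": 1,"linear": [-0.002,0.035,-0.004],"twist": 0},
    {"grip": 1,"linear": [-0.002,0.035,-0.004],"twist": 0},
    {"grip": 1,"linear": [-0.002,0.03,-0.004],"twist": 0},
  ],
)

```text
clock: 53.95
eef_pos: [0.5074, -0.2897, 0.083]
tool_rot: [-0.581, 0.344, -0.422, 0.605]
ft_force: [-13.0, 4.7, 45.9]
grip_width: 0.0369
```

```bash
sed -i 's/(P\[:,2\]>.0435)/(P[:,2]>.0425)/; s/(T\[:,2\]>.044)/(T[:,2]>.02)/' foot.py; python3 foot.py
```

```text
tcp [ 0.5074 -0.2897  0.083 ] g.z 0.1019 r 0.0876 angle 3.101 tilt [ 0.111 -0.032] rad 0.111 tan 0.029 psi 0.426 F [-13.    4.7  45.9] w 0.0369 t 54.0
ring n 997 centre [ 0.5052 -0.2937  0.0465] cost 1.8079506953897271e-06 plane slope [-0.028 -0.047  0.047] axis [-0.001 -0.078 -0.997] grasp [ 0.5053 -0.2891  0.1019]
tab n 541 [ 0.5031 -0.2645  0.0315] angle 1.638 (want 1.612) dist 0.0312
underside [ 0.5052 -0.2956  0.0191] needs shift [-0.0034  0.0039]
[-0.025, -0.002, -0.007]
[-0.004, 0.05, -0.004]
```

Red is down: ring at 0.0465, tab top at 0.0315, pressing on the floor. Releasing.

Request:
move_arm(
  increments=[
    {"grip": 1,"linear": [0,-0.01,0],"twist": 0},
    {"grip": 0.4,"linear": [0,0,0],"twist": 0},
    {"grip": 0.1,"linear": [0,0,0],"twist": 0},
    {"grip": 0,"linear": [0,0,0],"twist": 0},
    {"grip": 0,"linear": [0.008,-0.1,0.008],"twist": 0},
  ],
)

```text
clock: 54.5
eef_pos: [0.5038, -0.2877, 0.1008]
tool_rot: [-0.581, 0.347, -0.419, 0.605]
ft_force: [-0.6, -0.1, -0.7]
grip_width: 0.0854
```

Request:
move_arm(
  increments=[
    {"grip": 0,"linear": [0.016,-0.2,0.016],"twist": 0},
    {"grip": 0,"linear": [0.016,-0.2,0.016],"twist": 0},
    {"grip": 0,"linear": [0.016,-0.2,0.016],"twist": 0},
    {"grip": 0,"linear": [0.1,0,0.02],"twist": 0},
    {"grip": 0,"linear": [0.1,0,0.02],"twist": 0},
  ],
)

```text
clock: 55.0
eef_pos: [0.5279, -0.321, 0.2276]
tool_rot: [-0.582, 0.348, -0.417, 0.606]
ft_force: [-0.2, 0.7, -0.7]
grip_width: 0.0853
```

```bash
python3 - <<'E'
from h import *
A=st(); knob(); im,hh,P,near,uv=bottle("wrist",(.5018,-.2918),((.11,.14),(.05,.104)),.04)
red=near&((hh[:,0]<8)|(hh[:,0]>173))&(hh[:,1]>110)
for a,c in ((.022,.0355),(.036,.0425),(.043,.055)):
    s=red&(P[:,2]>a)&(P[:,2]<c); print(a,s.sum(),P[s].mean(0).round(4) if s.any() else "",((P[s].min(0)+P[s].max(0))/2).round(4) if s.any() else "",np.ptp(P[s],0).round(3) if s.any() else "")
d=A[:,1]; rows(np.array([.5521,-.3592,.205])+.019*d,None,N=4)
E
```

```text
tcp [ 0.5279 -0.321   0.2276] g.z 0.2465 r 0.0598 angle 2.747 tilt [ 0.1   -0.024] rad 0.098 tan 0.033 psi 0.428 F [-0.2  0.7 -0.7] w 0.0853 t 55.0
knob 2446 [ 0.5514 -0.3585] size [0.027 0.026 0.02 ] top 0.2169 r 0.0496 angle 1.906
z 0.11 0.14 1486 [ 0.5023 -0.2929  0.1215] [0.028 0.028 0.023]
z 0.05 0.104 1086 [ 0.5026 -0.2925  0.076 ] [0.041 0.039 0.052]
0.022 206 [ 0.5016 -0.2655  0.0316] [ 0.4949 -0.2738  0.0321] [0.029 0.03  0.007]
0.036 759 [ 0.4958 -0.2846  0.0395] [ 0.5022 -0.2915  0.0393] [0.062 0.058 0.006]
0.043 266 [ 0.4955 -0.2804  0.0456] [ 0.5016 -0.2868  0.0458] [0.044 0.033 0.004]
at [ 0.529  -0.3226  0.2272] psi 0.427 down [ 0.102 -0.026 -0.994] q6 0.58 F [-0.5 -0.5 -0.5] w 0.0854 t 55.1 left [ 0.0251 -0.0371 -0.0411] 0.000
[0.052, 0.055, 0.005] 0.0
[0.052, 0.055, 0.005] 0.0
[0.052, 0.055, 0.005] 0.0
[0.052, 0.055, 0.005] 0.0
```

Red is seated and upright: cap and body axes agree, tab at 1.59 against 1.61. Now I'll grip the knob and swing it back to green.

Request:
move_arm(
  increments=[
    {"grip": 0,"linear": [0.1,0.03,0.01],"twist": 0},
    {"grip": 0,"linear": [0.1,0.06,0.01],"twist": 0},
    {"grip": 0,"linear": [0,0.08,0],"twist": 0},
    {"grip": 0.2,"linear": [0,0.05,0],"twist": 0},
    {"grip": 1,"linear": [0,0,0],"twist": 0},
  ],
)

```text
clock: 55.6
eef_pos: [0.5515, -0.358, 0.1819]
tool_rot: [-0.582, 0.35, -0.416, 0.604]
ft_force: [-5.2, -2.5, 9.7]
grip_width: 0.0592
```

Request:
move_arm(
  increments=[
    {"grip": 1,"linear": [0,0,0],"twist": 0},
    {"grip": 1,"linear": [0,0,0],"twist": 0},
    {"grip": 1,"linear": [0,0,0],"twist": 0},
    {"grip": 1,"linear": [0,0,0],"twist": 0},
    {"grip": 1,"linear": [0,0,0],"twist": 0},
  ],
)

```text
clock: 56.1
eef_pos: [0.5521, -0.356, 0.1823]
tool_rot: [-0.583, 0.349, -0.415, 0.605]
ft_force: [2.5, -1.0, -0.2]
grip_width: 0.0266
```

```bash
python3 - <<'E'
from h import *
A=st(); o=np.array(bot.get_obs()["eef_pos"]); off=o[:2]-[.5522,-.3593]; print("offset",off.round(4))
c=np.array([.5053,-.3767])+off; s=open("h.py").read(); import re
s=re.sub(r"C0=np.array\(.*?\); YAW=-1.530; Z0=[0-9.]+","C0=np.array([%.4f,%.4f]); YAW=-1.530; Z0=%.4f"%(c[0],c[1],o[2]),s); open("h.py","w").write(s)
E
```

```text
tcp [ 0.5521 -0.356   0.1823] g.z 0.2012 r 0.0498 angle 1.970 tilt [ 0.096 -0.024] rad 0.093 tan 0.033 psi 0.430 F [ 2.5 -1.  -0.2] w 0.0266 t 56.1
offset [-0.0001  0.0033]
```

Request:
move_arm(
  increments=[
    {"grip": 1,"linear": [0,-0.03,0],"twist": 0},
    {"grip": 1,"linear": [0,-0.03,0],"twist": 0},
    {"grip": 1,"linear": [0.036,-0.012,-0.006],"twist": 0},
    {"grip": 1,"linear": [0.038,-0.008,-0.012],"twist": 0},
    {"grip": 1,"linear": [0.035,-0.008,-0.018],"twist": 0},
  ],
)

```text
clock: 56.6
eef_pos: [0.5542, -0.3675, 0.1915]
tool_rot: [-0.579, 0.353, -0.406, 0.613]
ft_force: [9.2, 3.9, -8.2]
grip_width: 0.0262
```

```bash
python3 - <<'E'
from h import *
A=st(); arc(-1.885,22,.0105)
E
```

```text
tcp [ 0.5542 -0.3675  0.1915] g.z 0.2104 r 0.0481 angle 1.722 tilt [ 0.089 -0.   ] rad 0.073 tan 0.051 psi 0.438 F [ 9.2  3.9 -8.2] w 0.0262 t 56.6
angle 1.650 r 0.0493 lift 0.0092 F [ 9.2  3.9 -8.2] w 0.0262 tilt [ 0.089 -0.   ] q6 0.53 t 56.6
[0.038, -0.006, -0.012]
[0.034, -0.0, -0.021]
[0.03, -0.001, -0.026]
[0.026, -0.002, -0.031]
[0.02, -0.002, -0.035]
[0.015, -0.002, -0.037]
[0.008, -0.003, -0.039]
[0.002, -0.003, -0.04]
[-0.004, -0.003, -0.04]
[-0.011, -0.004, -0.039]
[-0.017, -0.004, -0.036]
[-0.022, -0.004, -0.033]
[-0.027, -0.003, -0.029]
[-0.032, -0.003, -0.024]
[-0.035, -0.003, -0.019]
[-0.038, -0.002, -0.013]
[-0.039, -0.002, -0.007]
[-0.04, -0.002, -0.0]
[-0.04, -0.001, 0.006]
[-0.038, -0.0, 0.012]
[-0.036, 0.0, 0.018]
[-0.032, 0.001, 0.024]
```

Request:
move_arm(
  increments=[
    {"grip": 1,"linear": [0.038,-0.01,-0.012],"twist": 0},
    {"grip": 1,"linear": [0.034,-0.006,-0.021],"twist": 0},
    {"grip": 1,"linear": [0.03,-0.006,-0.026],"twist": 0},
    {"grip": 1,"linear": [0.026,-0.006,-0.031],"twist": 0},
    {"grip": 1,"linear": [0.02,-0.006,-0.035],"twist": 0},
  ],
)

```text
clock: 57.1
eef_pos: [0.5471, -0.3989, 0.1892]
tool_rot: [-0.577, 0.354, -0.4, 0.618]
ft_force: [8.2, 2.1, -3.1]
grip_width: 0.0266
```

Request:
move_arm(
  increments=[
    {"grip": 1,"linear": [0.015,-0.006,-0.037],"twist": 0},
    {"grip": 1,"linear": [0.008,-0.007,-0.039],"twist": 0},
    {"grip": 1,"linear": [0.002,-0.007,-0.04],"twist": 0},
    {"grip": 1,"linear": [-0.004,-0.007,-0.04],"twist": 0},
    {"grip": 1,"linear": [-0.01,-0.007,-0.039],"twist": 0},
  ],
)

```text
clock: 57.6
eef_pos: [0.5154, -0.4215, 0.1892]
tool_rot: [-0.578, 0.352, -0.4, 0.618]
ft_force: [4.2, -1.5, -7.6]
grip_width: 0.0267
```

```bash
python3 - <<'E'
from h import *
A=st(); arc(-1.885,12,.0105)
E
```

```text
tcp [ 0.5154 -0.4215  0.1892] g.z 0.2081 r 0.0458 angle 0.145 tilt [0.088 0.01 ] rad 0.060 tan 0.066 psi 0.449 F [ 4.2 -1.5 -7.6] w 0.0267 t 57.6
angle 0.168 r 0.0492 lift 0.0069 F [ 4.2 -1.5 -7.6] w 0.0267 tilt [0.088 0.01 ] q6 0.41 t 57.6
[-0.009, -0.022, -0.04]
[-0.02, -0.004, -0.037]
[-0.026, -0.004, -0.033]
[-0.032, -0.003, -0.028]
[-0.036, -0.003, -0.023]
[-0.039, -0.003, -0.016]
[-0.042, -0.002, -0.009]
[-0.043, -0.001, -0.002]
[-0.042, -0.001, 0.005]
[-0.041, -0.0, 0.012]
[-0.038, 0.001, 0.019]
[-0.034, 0.001, 0.025]
```

Request:
move_arm(
  increments=[
    {"grip": 1,"linear": [-0.011,-0.03,-0.04],"twist": 0},
    {"grip": 1,"linear": [-0.02,-0.018,-0.037],"twist": 0},
    {"grip": 1,"linear": [-0.026,-0.012,-0.033],"twist": 0},
    {"grip": 1,"linear": [-0.032,-0.01,-0.028],"twist": 0},
    {"grip": 1,"linear": [-0.036,-0.01,-0.023],"twist": 0},
  ],
)

```text
clock: 58.1
eef_pos: [0.4694, -0.4086, 0.1947]
tool_rot: [-0.576, 0.357, -0.395, 0.62]
ft_force: [8.3, 3.6, -13.3]
grip_width: 0.0265
```

Request:
move_arm(
  increments=[
    {"grip": 1,"linear": [-0.039,-0.009,-0.016],"twist": 0},
    {"grip": 1,"linear": [-0.042,-0.008,-0.009],"twist": 0},
    {"grip": 1,"linear": [-0.043,-0.007,-0.002],"twist": 0},
    {"grip": 1,"linear": [-0.042,-0.006,0.005],"twist": 0},
    {"grip": 1,"linear": [-0.036,-0.005,0.011],"twist": 0},
  ],
)

```text
clock: 58.6
eef_pos: [0.4543, -0.3672, 0.1948]
tool_rot: [-0.573, 0.353, -0.394, 0.626]
ft_force: [13.2, -3.8, -17.7]
grip_width: 0.0264
```

```bash
python3 - <<'E'
from h import *
A=st(); arc(-1.885,2,.006)
im,d,K,D,M=cam("wrist"); vv,uu=np.mgrid[250:480,200:440]; P=dep(np.c_[uu.ravel(),vv.ravel()],d,K,D,M); o=bot.get_obs()["eef_pos"]
e=P[:,:2]-np.array(o)[:2]; j=e@A[:2,2]; x=e@A[:2,0]; s=(P[:,2]>.21)&(P[:,2]<.234)&(abs(j)<.0115)&(abs(x)<.03); c=np.array(o)[:2]+(x[s].min()+x[s].max())/2*A[:2,0]+0*A[:2,2]; v=c-[.5053,-.3767]
print("knob span %.4f"%np.ptp(x[s]),c.round(4),"angle %.3f r %.4f"%((np.arctan2(v[1],v[0])+1.53+np.pi)%(2*np.pi)-np.pi,np.hypot(*v)))
E
```

```text
tcp [ 0.4543 -0.3672  0.1948] g.z 0.2137 r 0.0534 angle -1.778 tilt [0.089 0.032] rad 0.045 tan 0.083 psi 0.457 F [ 13.2  -3.8 -17.7] w 0.0264 t 58.6
angle -1.732 r 0.0513 lift 0.0125 F [ 13.2  -3.8 -17.7] w 0.0264 tilt [0.089 0.032] q6 0.39 t 58.6
[-0.012, 0.034, 0.013]
[-0.015, 0.001, 0.012]
knob span 0.0291 [ 0.4558 -0.368 ] angle -1.785 r 0.0503
```

Request:
move_arm(
  increments=[
    {"grip": 1,"linear": [-0.012,0.01,0.012],"twist": 0},
    {"grip": 1,"linear": [-0.01,0.01,0.01],"twist": 0},
    {"grip": 1,"linear": [0,0.015,0],"twist": 0},
    {"grip": 1,"linear": [0,0.012,0],"twist": 0},
    {"grip": 1,"linear": [0,0.012,0],"twist": 0},
  ],
)

```text
clock: 59.15
eef_pos: [0.4562, -0.3604, 0.1842]
tool_rot: [-0.575, 0.352, -0.394, 0.624]
ft_force: [1.9, 1.2, -4.7]
grip_width: 0.0265
```

```bash
cat > k.py <<'E'
from h import *
A=st(); arc(-1.885,1,.0)
im,d,K,D,M=cam("wrist"); vv,uu=np.mgrid[250:480,200:440]; P=dep(np.c_[uu.ravel(),vv.ravel()],d,K,D,M); o=np.array(bot.get_obs()["eef_pos"])
e=P[:,:2]-o[:2]; j=e@A[:2,2]; x=e@A[:2,0]; s=(P[:,2]>.2)&(P[:,2]<.234)&(abs(j)<.0115)&(abs(x)<.03); c=o[:2]+(x[s].min()+x[s].max())/2*A[:2,0]; v=c-[.5053,-.3767]
print("knob span %.4f top %.4f"%(np.ptp(x[s]),P[s][:,2].max()),c.round(4),"angle %.3f r %.4f"%((np.arctan2(v[1],v[0])+1.53+np.pi)%(2*np.pi)-np.pi,np.hypot(*v)))
E
python3 k.py
```

```text
tcp [ 0.4562 -0.3604  0.1842] g.z 0.2031 r 0.0531 angle -1.914 tilt [0.088 0.027] rad 0.049 tan 0.078 psi 0.459 F [ 1.9  1.2 -4.7] w 0.0265 t 59.1
angle -1.872 r 0.0507 lift 0.0019 F [ 1.9  1.2 -4.7] w 0.0265 tilt [0.088 0.027] q6 0.41 t 59.1
[-0.0, 0.01, 0.004]
knob span 0.0303 top 0.2340 [ 0.4567 -0.3611] angle -1.921 r 0.0511
```

The pin is in the green hole. I'll release, back off, check, and hand in if the check holds.

Request:
move_arm(
  increments=[
    {"grip": 0,"linear": [0,0,0],"twist": 0},
    {"grip": 0,"linear": [0,0,0],"twist": 0},
    {"grip": 0,"linear": [0,0,0],"twist": 0},
    {"grip": 0,"linear": [0,-0.1,0],"twist": 0},
    {"grip": 0,"linear": [0,-0.2,0],"twist": 0},
  ],
)

```text
clock: 59.7
eef_pos: [0.4495, -0.3607, 0.2437]
tool_rot: [-0.573, 0.354, -0.394, 0.626]
ft_force: [-0.2, -1.3, 0.4]
grip_width: 0.0855
```

Request:
move_arm(
  increments=[
    {"grip": 0,"linear": [0,-0.1,0],"twist": 0},
    {"grip": 0,"linear": [-0.05,0,0],"twist": 0},
    {"grip": 0,"linear": [0,0,0],"twist": 0},
    {"grip": 0,"linear": [0,0,0],"twist": 0},
    {"grip": 0,"linear": [0,0,0],"twist": 0},
  ],
)

```text
clock: 60.2
eef_pos: [0.4443, -0.3533, 0.2704]
tool_rot: [-0.573, 0.35, -0.398, 0.626]
ft_force: [-0.1, -0.4, -1.0]
grip_width: 0.0854
```

```bash
python3 - <<'E'
from h import *
st(); im,d,K,D,M=cam("wrist"); vv,uu=np.mgrid[0:480,0:640]; P=M[:3,3]+rays(np.c_[uu.ravel(),vv.ravel()],K,D,M)*d.ravel()[:,None]
s=(d.ravel()>.05)&(P[:,2]>.197)&(P[:,2]<.235)&(np.hypot(P[:,0]-.5053,P[:,1]+.3767)<.07)
c=((P[s].min(0)+P[s].max(0))/2)[:2]; v=c-[.5053,-.3767]; a=(np.arctan2(v[1],v[0])+1.53+np.pi)%(2*np.pi)-np.pi; top=np.percentile(P[s][:,2],99)
print("knob",s.sum(),c.round(4),"size",np.ptp(P[s],0).round(3),"top %.4f angle %.3f"%(top,a))
im,hh,Q,near,uv=bottle("scene",(.613,.188),((.108,.14),(.05,.096)),.06)
ok=top<.2195 and abs(a+1.885)<.05
if ok: print("done",bot.job_done())
E
```

```text
tcp [ 0.4443 -0.3533  0.2704] g.z 0.2893 r 0.0669 angle -1.961 tilt [0.098 0.027] rad 0.056 tan 0.085 psi 0.455 F [-0.1 -0.4 -1. ] w 0.0854 t 60.2
knob 1748 [ 0.456 -0.364] size [0.027 0.027 0.02 ] top 0.2166 angle -1.863
z 0.108 0.14 151 [0.6087 0.1863 0.1179] [0.028 0.029 0.02 ]
z 0.05 0.096 187 [0.609  0.1874 0.0731] [0.042 0.04  0.046]
the job is handed in; nothing more can be done
done None
```

The job is handed in at about 60 s of the 210 s; the hand-in reported no verdict. The green empty is in the grey tray, blue and red are loaded in their pockets, and the crank is back at the green hole. No yellow bottle was on the bench, and the purple decoy, both markers and the cups were left alone.

**Last checks:**
- **Crank and pin:** the knob top is at 0.217 m, so the pin is down. The camera read its angle as −1.863 against −1.885. That is inside the 0.03 rad limit but close to it. I take the gap to be camera error, since the pin is in the hole.
- **Green:** upright in the tray near its centre. Its cap and body axes agree to about 1 mm.
- **Blue and red:** checked right after I let go of each, and both were fully down and upright. Red's tab was about 0.02 rad off; blue's was centred in its notch when I lowered it. I did not look at either again once the carousel turned them under the hood.

**What went wrong on the way:**
- The hand's tilt kept growing as the arm moved, to as much as 0.15 rad. I levelled it by pushing against the knob. One pull slipped off the knob at 63 N, under the 120 N limit.
- The red bottle was knocked about 4 cm and had to be found again.
- It went in leaning and was pressed down with about 46 N through the bottle.

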